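# Load the screw carrier with sample tins

## Task

Crank the handwheel until the pointer of the sliding jaw stands at the outer long mark of the scale, then stack every sample tin squarely in one upright column on the round pad between the jaws. When they are all stacked, crank the wheel the other way until the pointer stands at the inner long mark, so that the jaws close round the lowest tin with the column still standing, and last set the knobbed hold-down weight centrally on the top tin. Leave the other things on the bench where they are.

Things in the scene. Friction and masses are not known exactly. Their poses are not given: they have to be found in the camera images.
- jaw (a joint): slide of the steel V jaw that moves along the carrier, in m: 0 with the pointer at the inner (closed) long mark, 0.030 at the outer (load) long mark; it can run from -0.004 to 0.036. Driven by the handwheel alone, 10 mm a turn, and it stays where it is left
- wheel (a joint): angle of the handwheel in rad, many turns; it grows counter-clockwise seen from above, and that way opens the jaw (jaw = 0.010 m x wheel / 2 pi); turning takes about 2 N at the handle. Within the first 0.3 s of a run the jaw settles to the wheel
- wheel_axis (a point): point on the handwheel's upright axis, 84 mm above the bench, at the height of the top of the wheel's rim (100 mm across). The wheel sits on the gearbox at one end of the carrier (175 mm from the carrier's middle)
- handle (a point): black upright crank handle on the wheel, 21 mm across and 54 mm tall (bottom 88 mm, top 142 mm above the bench), 42 mm from the wheel's axis; it spins freely on its own axis. The point lies on its axis 120 mm above the bench
- tin_pad (a point): centre of the top of the round aluminium pad (62 mm across, 16 mm above the bench; base 12 mm thick, 100 x 275 mm). z up; y along the carrier, from the wheel end to the fixed V jaw; x across it, where a tin's sides are free. Jaws end 38 mm above the bench. With the jaw at the outer mark a tin centred here clears the fixed jaw by 5 mm; closing pushes it 2 to 6 mm in +y, with 2 to 4 mm of play left
- pointer (a point): tip of the brass pointer on the sliding jaw, over the scale strip
- mark_closed (a point): inner long mark on the scale strip (5 mm between marks), on the edge of the carrier's base at -x of the pad
- mark_open (a point): outer long mark on the scale strip, 30 mm from the inner one towards the handwheel
- tin_0_mid (a point): closed round aluminium sample tin, 59 mm across, 38 mm high, flat lid, 0.12 kg; the point lies at its centre, 19 mm above its underside; z up when upright. Two to four tins are present
- tin_1_mid (a point): closed round aluminium sample tin, 59 mm across, 38 mm high, flat lid, 0.12 kg; the point lies at its centre, 19 mm above its underside; z up when upright. Two to four tins are present, all alike
- tin_2_mid (a point): closed round aluminium sample tin, 59 mm across, 38 mm high, flat lid, 0.12 kg; the point lies at its centre, 19 mm above its underside; z up when upright. Two to four tins are present, all alike
- tin_3_mid (a point): closed round aluminium sample tin, 59 mm across, 38 mm high, flat lid, 0.12 kg; the point lies at its centre, 19 mm above its underside; z up when upright. Two to four tins are present, all alike
- weight_knob (a point): hold-down weight: steel disc 54 mm across and 18 mm thick with a neck and a knob 24 mm across on top, 52 mm high in all, about 0.3 kg; the point lies at the middle of the knob, on the axis, 40 mm above the underside; z up
- petri_0: bystander: shallow milky dish, 60 mm across, 17 mm high; origin at the centre of its underside
- wood_block: bystander: wooden block 40 x 110 x 28 mm (long in y); origin at the centre of its underside
- spanner: bystander: spanner 32 x 198 x 8 mm (long in y), flat on the bench; origin at the centre of its underside
- vent_cap: bystander: cream plastic cap, 58 mm across, 37 mm high; origin at the centre of its underside
- tin_0: the tin of point tin_0_mid; origin at the centre of its underside
- tin_1: the tin of point tin_1_mid; origin at the centre of its underside
- tin_2: the tin of point tin_2_mid; origin at the centre of its underside
- tin_3: the tin of point tin_3_mid; origin at the centre of its underside
- price_scale: fixed flat-bed scale at the back left with a tray on top, 310 mm (x) by 322 mm (y), 143 mm high; keep the arm clear of it. Origin at the centre of its underside
- lab_balance: fixed low balance at the back right, 210 mm (x) by 180 mm (y), 64 mm high; origin at the centre of its underside
- weight: the hold-down weight; origin at the centre of its underside
There are look-alikes about, which are no part of the job. Leave any purple or yellow look-alike of the tin_2 alone. Leave any orange look-alike of the weight alone.

How it is judged:
By the outcome, as a careful person would: the job done as asked, in the order asked, and still so for the second after the job is handed in, with the robot touching nothing.
Of tin_0, tin_1, tin_2, tin_3 only 2 to 4 are there at a start; the rules pass over those that are not, and their reading is None.
At some moment in a run one of weight may be knocked a few centimetres aside while the robot is not near it.
It also fails if it takes over 210 s, if anything falls off the work surface, if the arm or the gripper's body presses on something with over 40 N, if the wrist force passes 120 N, or if a joint passes its speed limit or range.

## Robot

A 6-joint arm with a two-finger parallel gripper is mounted at the origin on a cart in front of the work surface, level with it; the furniture and walls round the work are solid. World frame = base frame: x ahead of the robot, y to its left, z up, the work surface at z = 0. Lengths are in m, angles in rad, forces in N, time in s.
With the tool pointing down it reaches from about 0.35 to 0.975 m from the base axis. Payload 7.1 kg.
Tool frame: the origin (TCP) lies midway between the tips of the shut fingers; the grasp point (between the pads) lies bot.grasp_offset behind it (bot.grasp_offset is the distance from the TCP to the grasp point, in m); x points along the fingers, z is the direction in which the jaws open and shut, and the axes are right-handed (so a half turn about x gives the same grasp; the last joint's range is limited). The gripper opens to 88 mm and grips with 3 to 60 N. Pads are 20 mm wide; open, the fingers measure 115 mm over their backs; the gripper's body (75 mm by 178 mm) begins 61 mm behind the grasp point.
Start: joints at [1.133, 0.423, 1.63, -0, 1.089, -0.019], TCP at [0.254, 0.571, 0.223] pointing down, gripper open.
Joint ranges: [-3, 3], [-0.9, 2.11], [0.09, 2.58], [-1.31, 4.45], [0.11, 2.69], [-2.54, 2.54]. Speed limits (rad/s): [2.39, 2.39, 3.01, 3.14, 3.14, 3.14].

## Interface

Orientations are given as a unit quaternion [w, x, y, z].
In Python, from bench import bot gives the robot as it stands.
- The arm moves only by the tool step_arm, never from a script. Its argument "rows" is a list of rows, each an object with "slide": the shift along the tool's x, y, z in cm, a list of three; "dr": the turn, a rotation vector about the tool's x, y, z in degrees, a list of three; "fingers": the finger opening in cm, from 0 to 8.78. In form: [{"slide": [dx, dy, dz], "dr": [wx, wy, wz], "fingers": fingers}, ...]. A call has 1 to 5 rows; each row is the pose to reach, as a shift and turn from the pose measured when the call began, along the tool's axes at that moment; what a row does not reach only later rows make up. A row lasts 1/10 s, in which the tool goes at most 50 mm and 8.59 degrees, less where a joint would pass 70% of its speed; a pose out of reach is approached as far as the arm can. A call with a gripper value outside its range is refused whole. The fingers move at their own pace and stop on an object; "newtons" is the grip in N (left out, the last holds). Time passes only in rows, so rows that repeat a pose let the fingers close. It gives the time, the measured TCP pose, the force and the opening at its end, in the units of the state.
- bot.read_state(): the state, without advancing time (a new reading comes with each control period).
- bot.read_camera(name): name is "side" or "top"; returns a dict with "img" (400x640x3 uint8, blue, green, red), "range_z" (400x640 float32, m along the optical axis (not along the pixel's ray), 0 where there is no reading), "intrinsics" (3x3 intrinsics, pixels), "camera_from_world" (4x4, takes a point from world to camera coordinates). Camera axes: x right, y down, z forward; pixel columns grow to the right and rows downward; lengths in m; the calibration is good to about 2 mm. A picture is of the moment at which its call begins.
- bot.close_job(): hands the job in, once; it reports no verdict.
Trained networks look in a picture, given as the dict that the camera call returned (one of the last four; its "shot" number tells which), for a name from the list of things; names that differ only in an ending like _2 or _b are one class to them, and where a whole thing is asked for, a point or a joint stands for the part that bears it (a point fixed in the world has none). Each returns a list of dicts, best first, with "score" (0 to 1); they miss things now and then, are a little off and sometimes report something else, mostly with a low value. They report only what shows in the picture. A call takes as long as a camera call. They do not tell look-alikes from the thing itself.
- bot.spot_in(picture, label): "extent" ([left, top, right, bottom] in pixels, round what is visible of it).
The state is a dict: "time_s": time; "joint_pos": joint angles; "qvel": joint speeds; "tau": joint torques, N m; "tcp_pos": TCP position; "orientation": TCP orientation; "ft_force": force on the tool from outside, world axes, zero at the start; "ft_torque": the same for the moment, N m; "opening": opening from 0.0 (shut) to 1.0 (fully open).
Only numpy, scipy, OpenCV 4.12 (cv2) and the standard library are available. Lean on these libraries where they do the work, as an engineer would, in place of code of your own. Each camera call takes 0.05 s, during which the arm holds its last target.

## Working session

There is one attempt and no reset: what is moved stays moved. The work goes in short steps, Python scripts to look and compute and a tool call to move; the robot and the scene stay as the last step left them, time stands still between calls to the robot, and variables do not carry over. Pictures are saved under pics/ and viewed, and the job is handed in when it is done.

Besides the shell and the picture viewer there is one more tool, called after "Request:" in YAML: its name, and indented under it one key for each argument. step_arm: Moves the arm, as the interface text tells. Its arguments: {"type":"object","properties":{"rows":{"type":"array","items":{"type":"object","properties":{"slide":{"type":"array","items":{"type":"number"}},"dr":{"type":"array","items":{"type":"number"}},"fingers":{"type":"number"}}}},"newtons":{"type":"number"}},"required":["rows"]}

```bash
ls; mkdir -p pics; cat > h.py <<'E'
import numpy as np, cv2
from bench import bot
def shot(name,fn=None):
    p=bot.read_camera(name)
    if fn: cv2.imwrite('pics/'+fn,p['img'])
    return p
def world(p,u,v,z=None):
    """pixel -> world using depth, or plane z"""
    K=p['intrinsics'];T=np.linalg.inv(p['camera_from_world'])
    r=np.array([(u-K[0,2])/K[0,0],(v-K[1,2])/K[1,1],1.])
    if z is None:
        c=r*p['range_z'][int(v),int(u)]; return T[:3,:3]@c+T[:3,3]
    d=T[:3,:3]@r; return T[:3,3]+d*(z-T[2,3])/d[2]
def pix(p,w):
    T=p['camera_from_world'];c=T[:3,:3]@np.array(w)+T[:3,3];q=p['intrinsics']@c
    return q[:2]/q[2]
def cloud(p):
    K=p['intrinsics'];T=np.linalg.inv(p['camera_from_world']);Z=p['range_z']
    v,u=np.mgrid[:400,:640]
    c=np.stack([(u-K[0,2])/K[0,0]*Z,(v-K[1,2])/K[1,1]*Z,Z],-1)
    w=c@T[:3,:3].T+T[:3,3]; w[Z<=0]=np.nan
    return w
E
python3 - <<'E'
from h import *
np.set_printoptions(precision=4,suppress=True)
s=bot.read_state();print(s,bot.grasp_offset)
for n in('side','top'):
    p=shot(n,n+'0.png'); T=np.linalg.inv(p['camera_from_world']);print(n,p['intrinsics'],T)
    for l in ['tin_0','weight','wheel','handle','pointer','tin_pad','jaw','petri_0','wood_block','spanner','vent_cap','price_scale','lab_balance','mark_open','mark_closed']:
        try:
            print(l,[(round(d['score'],2),np.round(d['extent'])) for d in bot.spot_in(p,l)])
        except Exception as e: print(l,e)
E
```

```text
pics
{'time_s': 0.0, 'joint_pos': array([ 1.133 ,  0.4238,  1.6307,  0.    ,  1.0886, -0.019 ]), 'qvel': array([-0.0005,  0.0003,  0.0009, -0.0007, -0.0004, -0.0003]), 'tau': array([ -0.0014, -54.4607, -27.367 ,   0.0643,   0.0226,  -0.0001]), 'tcp_pos': array([0.2539, 0.5705, 0.2219]), 'orientation': array([ 0.5926, -0.3854,  0.5935,  0.3849]), 'ft_force': array([-0.3305, -0.2419,  0.885 ]), 'ft_torque': array([ 0.0349, -0.0163,  0.0028]), 'opening': 1.0012723154871164} 0.0187
side [[375.9375   0.     320.0212]
 [  0.     375.9375 205.3873]
 [  0.       0.       1.    ]] [[ 0.9994  0.0271 -0.0196  0.5709]
 [ 0.0284 -0.3774  0.9256 -0.8721]
 [ 0.0177 -0.9257 -0.3779  0.4822]
 [ 0.      0.      0.      1.    ]]
tin_0 [(0.92, array([265., 216., 290., 237.])), (0.74, array([270., 202., 286., 220.])), (0.5, array([310., 182., 319., 195.]))]
weight [(0.64, array([307., 172., 316., 181.])), (0.59, array([282., 188., 293., 204.]))]
wheel [(0.96, array([243., 256., 303., 302.]))]
handle [(0.73, array([241., 246., 311., 332.])), (0.58, array([243., 257., 256., 287.]))]
pointer [(0.57, array([
[... 1490 characters left out ...]
, array([404., 219., 417., 238.]))]
petri_0 [(0.7, array([246., 245., 262., 259.])), (0.62, array([357., 135., 376., 153.])), (0.58, array([370., 205., 475., 246.])), (0.49, array([322., 235., 340., 257.]))]
wood_block [(0.83, array([364., 260., 399., 272.]))]
spanner [(0.75, array([409., 250., 468., 267.]))]
vent_cap [(0.83, array([361., 178., 379., 197.])), (0.64, array([370., 204., 473., 243.])), (0.39, array([283., 242., 306., 259.]))]
price_scale []
lab_balance [(0.34, array([244., 244., 260., 255.]))]
mark_open [(0.69, array([375., 208., 476., 244.])), (0.27, array([364., 177., 378., 196.]))]
mark_closed [(0.96, array([368., 206., 475., 242.])), (0.37, array([407., 250., 467., 268.]))]
```

View pics/top0.png

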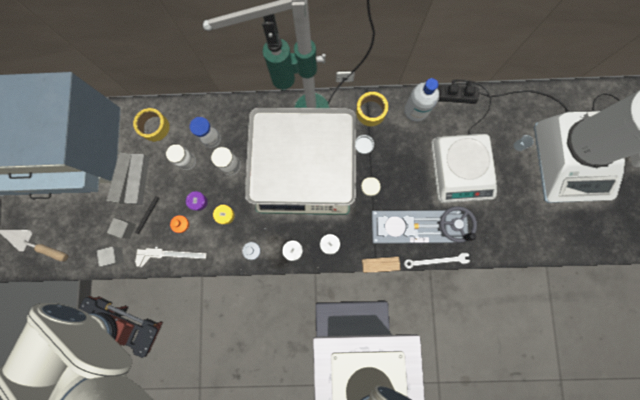

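View pics/side0.png

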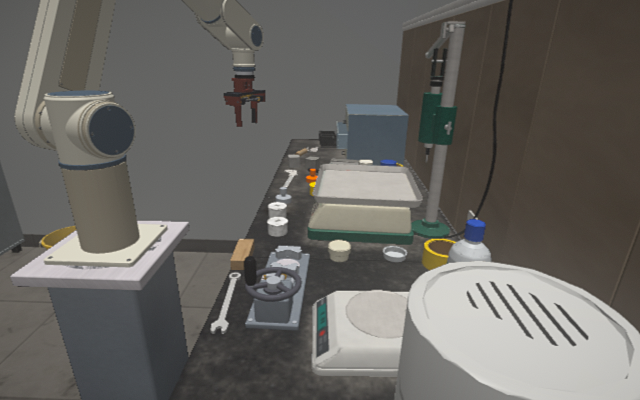

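```bash
python3 - <<'E'
from h import *
a=cv2.imread('pics/top0.png');b=cv2.imread('pics/side0.png')
c1=cv2.resize(a[180:280,160:360],(800,400),interpolation=cv2.INTER_CUBIC)
cv2.imwrite('pics/t0a.png',c1)
c2=cv2.resize(a[190:280,350:490],(784,504),interpolation=cv2.INTER_CUBIC)
cv2.imwrite('pics/t0b.png',c2)
c3=cv2.resize(b[140:340,200:420],(660,600),interpolation=cv2.INTER_CUBIC)
cv2.imwrite('pics/s0a.png',c3)
E
```

```text
(no output)
```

View pics/t0a.png

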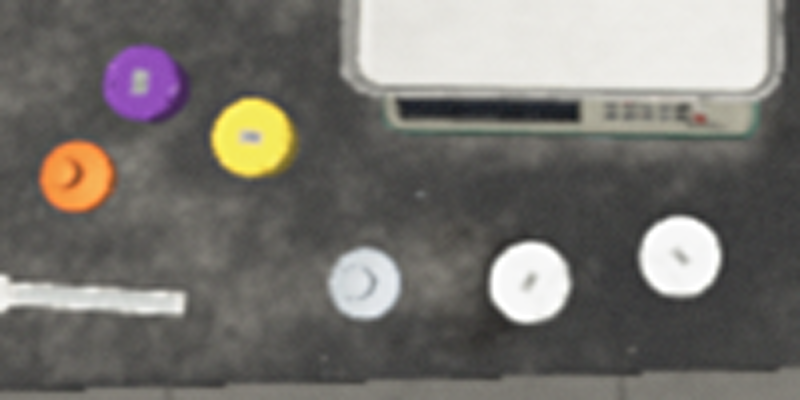

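View pics/t0b.png

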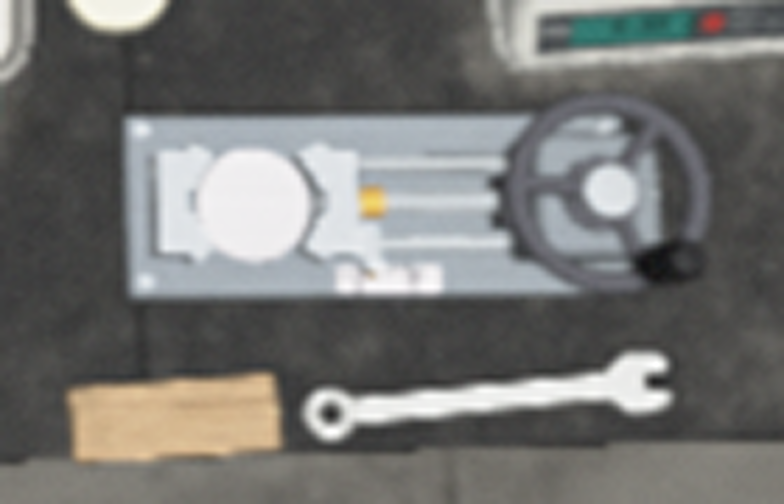

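View pics/s0a.png

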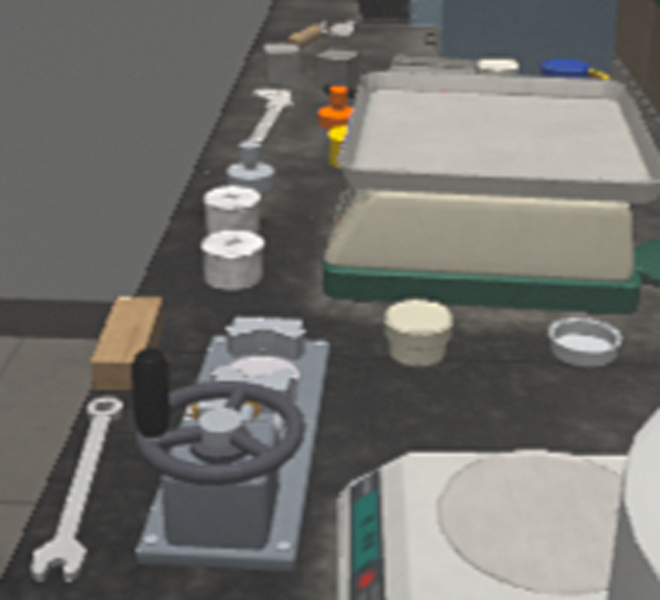

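```bash
cat >> h.py <<'E'
def blobs(p,zlo,zhi,xr,yr):
    w=cloud(p);m=(w[...,2]>zlo)&(w[...,2]<zhi)&(w[...,0]>xr[0])&(w[...,0]<xr[1])&(w[...,1]>yr[0])&(w[...,1]<yr[1])
    n,l,st,ce=cv2.connectedComponentsWithStats(m.astype(np.uint8))
    out=[]
    for i in range(1,n):
        if st[i,4]<6: continue
        q=w[l==i]; out.append((st[i,4],ce[i].round(1),np.median(q,0).round(4),q.min(0).round(3),q.max(0).round(3)))
    return out
E
python3 - <<'E'
from h import *
np.set_printoptions(precision=4,suppress=True)
p=shot('top'); s=shot('side')
w=cloud(p)
for n,(u,v) in dict(tinA=(292,250),tinB=(330,244),weight=(251,251),purple=(195,200),yellow=(223,214),orange=(179,224),pad=(395,226),hub=(458.5,224),handle=(470,236.5),block=(381,265),spanner=(436,261),cap=(371,186),bench=(300,265)).items():
    print(n,world(p,u,v),w[int(v)-3:int(v)+4,int(u)-3:int(u)+4].reshape(-1,3).mean(0))
print('--top blobs')
for b in blobs(p,.03,.06,(.2,.6),(-.5,.9)): print(*b)
print('--side blobs')
for b in blobs(s,.03,.06,(.2,.6),(-.5,.9)): print(*b)
E
```

```text
tinA [0.4131 0.2152 0.0384] [0.4132 0.2153 0.0371]
tinB [0.4277 0.0997 0.0381] [0.4278 0.0997 0.037 ]
weight [0.4136 0.3381 0.0469] [0.4137 0.3392 0.0417]
purple [0.5771 0.5167 0.0351] [nan nan nan]
yellow [0.5301 0.4278 0.0355] [0.5299 0.4272 0.0374]
orange [0.5026 0.5614 0.0434] [nan nan nan]
pad [ 0.4779 -0.1034  0.0146] [ 0.4778 -0.1032  0.016 ]
hub [ 0.4718 -0.2717  0.0893] [ 0.472  -0.2711  0.0872]
handle [ 0.4325 -0.2809  0.1417] [ 0.4342 -0.2837  0.1347]
block [ 0.3607 -0.0514  0.0299] [ 0.3606 -0.0517  0.028 ]
spanner [ 0.3674 -0.2232  0.006 ] [ 0.3674 -0.2239  0.0036]
cap [ 0.6025 -0.0333  0.0357] [nan nan nan]
bench [ 0.3672  0.1949 -0.0001] [ 0.3671  0.195  -0.0004]
--top blobs
809 [467.7 189.5] [ 0.5796 -0.3233  0.0449] [ 0.553 -0.416  0.03 ] [ 0.6   -0.244  0.059]
120 [371.  190.2] [ 0.5895 -0.0327  0.0364] [ 0.574 -0.061  0.031] [ 0.6   -0.006  0.042]
260 [195.3 200.5] [0.5753 0.5145 0.0375] [0.548 0.486 0.032] [0.6   0.545 0.043]
118 [132.2 198.9] [0.5864 0.7128 0.0401] [0.573 0.696 0.03 ] [0.599 0.738 0.044]
89 [114.8 198.5] [0.5906 0.7686 0.0395] [0.578 0.752 0.03 ]
[... 1597 characters left out ...]
340 [322.4 227.9] [0.5583 0.0383 0.0441] [0.52  0.028 0.03 ] [0.599 0.094 0.06 ]
164 [277.6 221.4] [0.4315 0.092  0.0354] [0.403 0.068 0.03 ] [0.458 0.127 0.038]
93 [333.9 246. ] [ 0.5901 -0.0423  0.0346] [ 0.578 -0.065  0.03 ] [ 0.6   -0.008  0.036]
170 [288.9 249.3] [ 0.4802 -0.0672  0.0358] [ 0.449 -0.083  0.03 ] [ 0.51  -0.048  0.039]
126 [285.9 265.6] [ 0.4868 -0.1422  0.0362] [ 0.447 -0.161  0.031] [ 0.508 -0.128  0.038]
19 [282.1 276.4] [ 0.4776 -0.1783  0.0312] [ 0.473 -0.194  0.03 ] [ 0.483 -0.17   0.034]
1552 [330.2 328.5] [ 0.5813 -0.3561  0.0431] [ 0.558 -0.419  0.03 ] [ 0.6   -0.254  0.056]
500 [273.1 308. ] [ 0.4763 -0.3075  0.0448] [ 0.44  -0.311  0.03 ] [ 0.508 -0.252  0.06 ]
```

```bash
cat >> h.py <<'E'
from scipy.optimize import least_squares
def fitcirc(q):
    q=np.asarray(q)[:,:2]
    f=lambda a: np.hypot(q[:,0]-a[0],q[:,1]-a[1])-a[2]
    r=least_squares(f,[*q.mean(0),.03],loss='soft_l1',f_scale=.002)
    return r.x,np.sqrt(np.mean(r.fun**2))
def topcirc(p,mask,z):
    """contour of pixel mask projected on plane z, circle fit"""
    M=cv2.resize(mask.astype(np.float32),None,fx=1,fy=1)
    c,_=cv2.findContours(mask.astype(np.uint8),cv2.RETR_EXTERNAL,cv2.CHAIN_APPROX_NONE)
    c=max(c,key=cv2.contourArea)[:,0]
    return fitcirc([world(p,u,v,z) for u,v in c])
E
python3 - <<'E'
from h import *
np.set_printoptions(precision=4,suppress=True)
for n in ('top','side'):
    p=shot(n); w=cloud(p); g=p['img'].astype(float)
    # wheel rim
    m=(w[...,2]>.068)&(w[...,2]<.09)&(abs(w[...,0]-.475)<.07)&(abs(w[...,1]+.275)<.07)
    r=np.hypot(w[...,0]-.473,w[...,1]+.273)
    q=w[m&(r>.035)]; print(n,'rim',len(q),fitcirc(q),np.percentile(q[:,2],[5,50,95]))
    q2=w[m&(r>.035)&(w[...,2]>.079)]; print(len(q2),fitcirc(q2))
    h=(w[...,2]>.095)&(w[...,2]<.15)&(abs(w[...,0]-.475)<.08)&(abs(w[...,1]+.275)<.08)
    q=w[h]; print('handle',len(q),q.min(0),q.max(0),np.median(q,0)); t=q[q[:,2]>.137]; print(len(t),t.mean(0) if len(t) else 0)
    # hub
    hb=m&(r<.02); q=w[hb]; print('hub',len(q),q.mean(0))
    for nm,c in dict(A=(.413,.213),B=(.428,.1)).items():
        mm=(np.hypot(w[...,0]-c[0],w[...,1]-c[1])<.045)&(w[...,2]>.028)
        print(nm,topcirc(p,mm,.037), mm.sum())
        if n=='side':
            q=w[(np.hypot(w[...,0]-c[0],w[...,1]-c[1])<.045)&(w[...,2]>.006)&(w[...,2]<.034)];print('side wall',fitcirc(q))
    # pad
    hsv=cv2.cvtColor(p['img'],cv2.COLOR_BGR2HSV)
    mm=(np.hypot(w[...,0]-.477,w[...,1]+.103)<.045)&(w[...,2]<.025)
    q=w[mm];print('pad z',np.percentile(q[:,2],[5,50,95]))
    for y in (range(214,240,2) if n=='top' else range(258,276,2)):
        xs=range(380,412) if n=='top' else range(262,304)
        print(y,' '.join(str(int(g[y,x].mean())) for x in xs))
E
```

```text
top rim 404 (array([ 0.4731, -0.273 ,  0.0466]), np.float64(0.003986125784825479)) [0.0797 0.0842 0.0877]
389 (array([ 0.4733, -0.273 ,  0.0467]), np.float64(0.0037673807199564016))
handle 85 [ 0.4238 -0.2976  0.0963] [ 0.4451 -0.2787  0.1456] [ 0.4337 -0.2837  0.1348]
38 [ 0.434  -0.2878  0.1409]
hub 145 [ 0.4727 -0.2707  0.0816]
A (array([0.413 , 0.2137, 0.028 ]), np.float64(0.0008722202842748166)) 296
B (array([0.429 , 0.0998, 0.0279]), np.float64(0.0008992223033243642)) 296
pad z [0.0098 0.0144 0.0189]
214 179 179 177 176 171 172 174 175 175 177 175 175 175 177 178 176 175 174 174 175 176 176 177 179 178 178 178 178 176 175 178 178
216 187 184 180 196 220 217 200 183 172 172 178 189 198 201 200 198 197 193 183 176 176 174 176 183 196 213 226 225 210 189 184 185
218 229 229 226 226 228 229 229 215 201 224 238 241 242 241 241 242 242 242 239 234 221 188 149 159 210 229 228 228 228 228 228 230
220 228 226 227 227 227 225 217 223 235 239 239 238 238 238 238 238 238 238 238 239 241 239 223 168 145 192 225 227 227 227 227 227
222 228 227 226 228 224 218 226 238 240 239 238 238 239 238 
[... 2500 characters left out ...]
65 177 178 178 179 180 179 181 179 177 179 183 184 184 184 184 186 187 186 185 184 185 186 181 144 106 133 139 131 139 140 140
268 67 74 80 89 93 92 92 95 93 96 97 98 99 99 98 96 95 94 93 89 92 93 96 105 113 135 169 183 183 187 190 189 191 163 113 99 103 124 140 140 140 139
270 93 91 91 87 83 81 79 80 79 76 75 73 74 75 77 81 90 92 89 82 81 84 84 86 88 88 90 90 90 96 104 113 120 100 86 99 112 132 139 138 138 138
272 72 67 63 59 56 54 55 60 62 70 76 80 83 75 76 90 93 88 77 62 55 57 60 66 71 74 79 83 87 89 91 91 92 89 88 98 112 132 141 139 140 139
274 62 75 88 110 166 196 193 190 188 187 187 187 170 123 89 88 84 73 73 105 127 113 91 79 75 69 59 58 67 75 83 87 90 92 92 98 122 141 143 142 141 142
```

```bash
python3 - <<'E'
from h import *
np.set_printoptions(precision=4,suppress=True)
fr=[];fs=[]
for i in range(2):
    fr.append(shot('top')['img'].astype(float)); p=shot('side'); fs.append(p['img'].astype(float))
a=np.mean(fr,0);b=np.mean(fs,0)
c=cv2.resize(a[228:248,398:438],(800,400),interpolation=cv2.INTER_CUBIC).clip(0,255);cv2.imwrite('pics/ts.png',c)
c=cv2.resize(b[250:300,240:310],(770,550),interpolation=cv2.INTER_CUBIC).clip(0,255);cv2.imwrite('pics/ss.png',c)
for v in range(236,245): print(v,' '.join('%d'%x for x in a[v,406:434].mean(1)))
E
```

```text
236 143 163 178 172 172 172 172 174 185 213 229 225 208 184 178 178 175 179 185 186 185 184 180 178 179 178 177 176
237 162 168 174 184 204 215 213 195 171 199 230 238 231 209 201 200 186 192 209 218 221 220 206 183 179 178 177 176
238 176 175 176 188 218 229 228 215 176 166 191 227 233 223 226 228 215 198 205 227 239 239 225 188 178 179 179 177
239 174 176 176 185 219 231 231 219 202 197 195 224 236 236 238 239 226 198 200 229 241 241 228 190 176 178 179 177
240 178 179 179 189 224 240 238 222 217 234 235 240 242 242 242 242 233 212 219 239 245 244 230 191 179 182 182 181
241 176 176 176 189 223 241 239 221 217 238 242 241 242 242 243 242 238 225 227 242 245 243 227 185 173 176 178 177
242 137 137 136 141 157 171 171 154 152 171 175 175 174 175 174 175 172 160 162 172 175 172 155 133 127 129 130 128
243 88 86 87 85 85 88 87 86 85 90 92 90 89 90 91 92 88 85 86 90 89 86 81 77 78 76 77 77
244 71 66 65 63 59 60 62 64 66 68 68 65 64 64 69 70 68 65 64 67 68 63 61 60 61 60 59 59[ WARN:0@4.139] global loadsave.cpp:1063 imwrite_ Unsupported depth image for selected encoder is fallbacked to CV_8U.
```

View pics/ts.png

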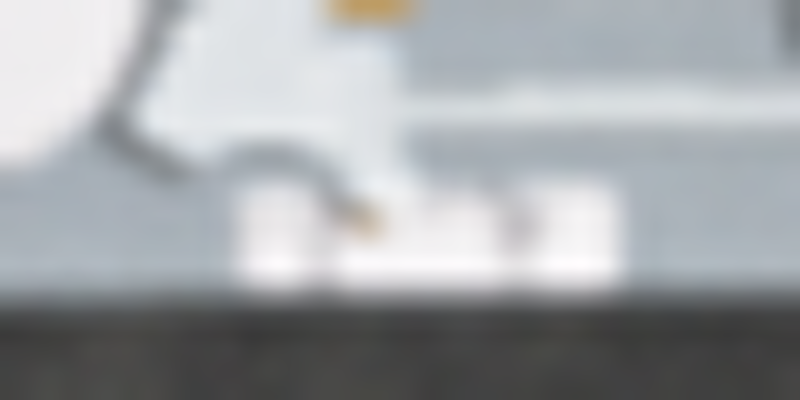

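View pics/ss.png

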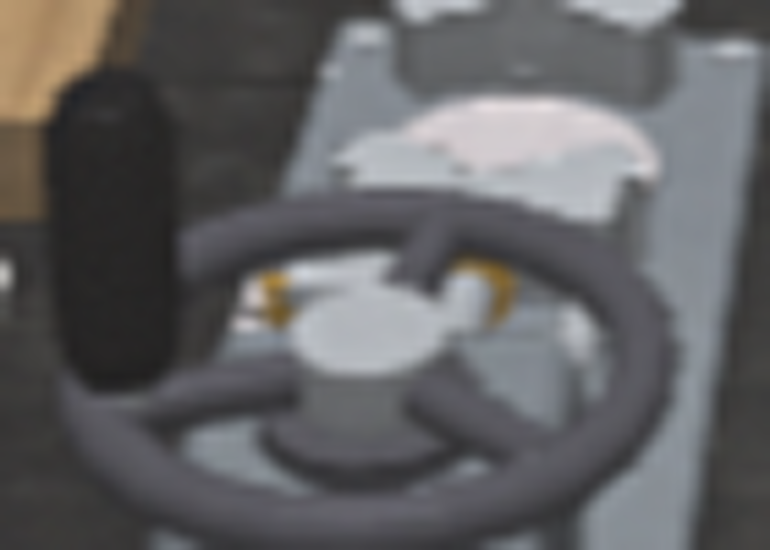

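```bash
cat >> h.py <<'E'
from scipy.spatial.transform import Rotation as Ro
def tcp():
    s=bot.read_state(); q=s['orientation']; return s['tcp_pos'],Ro.from_quat([q[1],q[2],q[3],q[0]]).as_matrix(),s
def Rdown(yaw):
    """tool x down, tool z horizontal at world angle yaw"""
    z=np.array([np.cos(yaw),np.sin(yaw),0]);x=np.array([0,0,-1.]);return np.stack([x,np.cross(z,x),z],1)
def rel(pos,yaw=None):
    """shift (cm, tool axes) and turn (deg) from the pose now"""
    t,R,s=tcp(); sl=R.T@(np.array(pos)-t)*100
    dr=np.zeros(3) if yaw is None else np.degrees(Ro.from_matrix(R.T@Rdown(yaw)).as_rotvec())
    return np.round(sl,2),np.round(dr,2)
E
python3 - <<'E'
from h import *
np.set_printoptions(precision=4,suppress=True)
t,R,s=tcp();print(R, np.degrees(np.arctan2(R[1,2],R[0,2])))
p=shot('top');w=cloud(p)
# price scale front edge
m=(w[...,2]>.08)&(w[...,1]>-.05)&(w[...,1]<.4)&(w[...,0]<.7)&(w[...,0]>.4)
q=w[m]; print('scale minx',np.percentile(q[:,0],[0,1,5]),q[:,1].min(),q[:,1].max())
for y in (-np.pi,-np.pi/2,0,np.pi/2): print(y,rel((.434,-.288,.25),y))
E
```

```text
[[ 0.     -0.9136  0.4066]
 [-0.      0.4066  0.9136]
 [-1.     -0.      0.    ]] 66.00611520024269
scale minx [0.5324 0.5371 0.5446] 0.01941994764638337 0.3992166942080133
-3.141592653589793 (array([ -2.73, -51.37, -71.16]), array([-114.,   -0.,   -0.]))
-1.5707963267948966 (array([ -2.73, -51.37, -71.16]), array([156.,  -0.,   0.]))
0 (array([ -2.73, -51.37, -71.16]), array([66., -0.,  0.]))
1.5707963267948966 (array([ -2.73, -51.37, -71.16]), array([-24.,  -0.,  -0.]))
```

```bash
python3 - <<'E'
from h import *
print(rel((.42,0,.27),0))
E
```

```text
(array([ -4.73, -38.37, -45.42]), array([66., -0.,  0.]))
```

Request:
step_arm:
  rows:
    - {"slide": [-4.7, -38.4, -45.4], "dr": [66, 0, 0], "fingers": 5}
    - {"slide": [-4.7, -38.4, -45.4], "dr": [66, 0, 0], "fingers": 5}
    - {"slide": [-4.7, -38.4, -45.4], "dr": [66, 0, 0], "fingers": 5}
    - {"slide": [-4.7, -38.4, -45.4], "dr": [66, 0, 0], "fingers": 5}
    - {"slide": [-4.7, -38.4, -45.4], "dr": [66, 0, 0], "fingers": 5}

```text
time_s: 2.55
tcp_pos: [0.324, 0.3299, 0.2426]
orientation: [0.693, -0.139, 0.693, 0.139]
ft_force: [0.9, 0.8, 0.3]
opening: 0.591
```

```bash
python3 - <<'E'
from h import *
print(tcp()[0],rel((.435,-.2885,.20),0))
E
```

```text
[0.32395003 0.32993978 0.24263683] (array([  4.25, -61.34, -13.64]), array([ 2.272e+01,  3.000e-02, -1.000e-02]))
```

Request:
step_arm:
  rows:
    - {"slide": [0, -61.3, -13.6], "dr": [22.7, 0, 0], "fingers": 5}
    - {"slide": [0, -61.3, -13.6], "dr": [22.7, 0, 0], "fingers": 5}
    - {"slide": [0, -61.3, -13.6], "dr": [22.7, 0, 0], "fingers": 5}
    - {"slide": [0, -61.3, -13.6], "dr": [22.7, 0, 0], "fingers": 5}
    - {"slide": [0, -61.3, -13.6], "dr": [22.7, 0, 0], "fingers": 5}

```text
time_s: 3.05
tcp_pos: [0.3681, 0.0838, 0.2429]
orientation: [0.708, -0.0, 0.706, 0.0]
ft_force: [1.7, -0.7, 0.7]
opening: 0.575
```

```bash
python3 - <<'E'
from h import *
print(tcp()[0],rel((.435,-.2885,.20),0))
E
```

```text
[0.36808292 0.08384586 0.24285759] (array([  4.28, -37.24,   6.66]), array([ 0.04,  0.1 , -0.03]))
```

Request:
step_arm:
  rows:
    - {"slide": [4.3, -37.2, 6.7], "dr": [0, 0, 0], "fingers": 5}
    - {"slide": [4.3, -37.2, 6.7], "dr": [0, 0, 0], "fingers": 5}
    - {"slide": [4.3, -37.2, 6.7], "dr": [0, 0, 0], "fingers": 5}
    - {"slide": [4.3, -37.2, 6.7], "dr": [0, 0, 0], "fingers": 5}
    - {"slide": [4.3, -37.2, 6.7], "dr": [0, 0, 0], "fingers": 5}

```text
time_s: 3.55
tcp_pos: [0.4122, -0.1612, 0.2147]
orientation: [0.708, 0.0, 0.706, 0.0]
ft_force: [1.0, 1.2, -0.3]
opening: 0.568
```

```bash
python3 - <<'E'
from h import *
print(tcp()[0],rel((.435,-.2885,.16),0))
E
```

```text
[ 0.41220822 -0.16116904  0.21469355] (array([  5.47, -12.73,   2.26]), array([ 0.01,  0.16, -0.01]))
```

Request:
step_arm:
  rows:
    - {"slide": [3, -12.7, 2.3], "dr": [0, 0, 0], "fingers": 5}
    - {"slide": [4.7, -12.7, 2.3], "dr": [0, 0, 0], "fingers": 5}
    - {"slide": [4.7, -12.7, 2.3], "dr": [0, 0, 0], "fingers": 5}
    - {"slide": [4.7, -12.7, 2.3], "dr": [0, 0, 0], "fingers": 5}

```text
time_s: 3.95
tcp_pos: [0.4353, -0.2917, 0.1659]
orientation: [0.708, 0.001, 0.706, -0.001]
ft_force: [0.3, 1.2, 0.3]
opening: 0.569
```

```bash
python3 - <<'E'
from h import *
print(tcp()[0],rel((.435,-.2885,.101),0))
p=shot('side'); b=p['img']
print([pix(p,tcp()[0]),pix(p,(.4345,-.288,.142))])
cv2.imwrite('pics/s1.png',cv2.resize(b[200:300,200:320],(720,600),interpolation=cv2.INTER_CUBIC))
E
```

```text
[ 0.43532333 -0.2917201   0.16589713] (array([ 6.49,  0.32, -0.05]), array([-0.2 ,  0.1 , -0.02]))
[array([248.92752716, 244.46614913]), array([249.65837957, 256.19017415])]
```

View pics/s1.png

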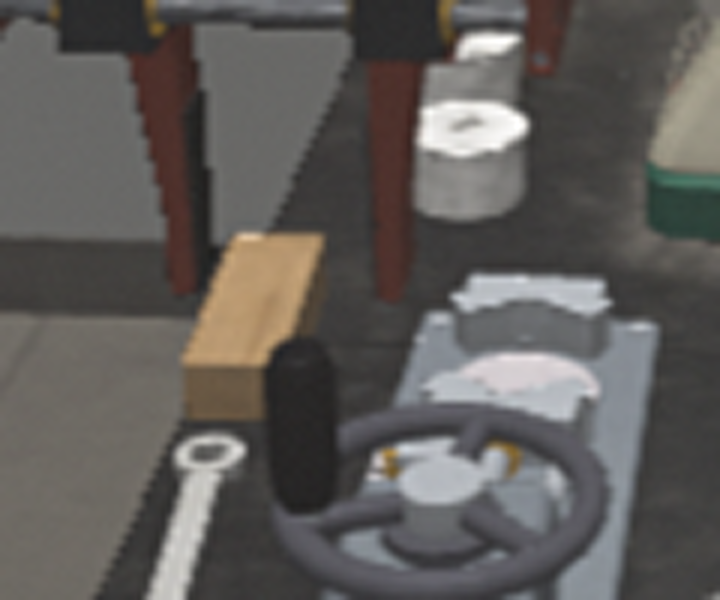

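Request:
step_arm:
  rows:
    - {"slide": [4, 0.2, 0], "dr": [0, 0, 0], "fingers": 5}
    - {"slide": [6.5, 0.2, 0], "dr": [0, 0, 0], "fingers": 5}
    - {"slide": [6.5, 0.2, 0], "dr": [0, 0, 0], "fingers": 1.5}
    - {"slide": [6.5, 0.2, 0], "dr": [0, 0, 0], "fingers": 1.5}
    - {"slide": [6.5, 0.2, 0], "dr": [0, 0, 0], "fingers": 1.5}
  newtons: 15

```text
time_s: 4.5
tcp_pos: [0.436, -0.2876, 0.1033]
orientation: [0.708, 0.001, 0.706, -0.001]
ft_force: [-0.2, -0.3, 0.7]
opening: 0.335
```

Request:
step_arm:
  rows:
    - {"slide": [0, 0, 0], "dr": [0, 0, 0], "fingers": 1.5}
    - {"slide": [0, 0, 0], "dr": [0, 0, 0], "fingers": 1.5}
    - {"slide": [0, 0, 0], "dr": [0, 0, 0], "fingers": 1.5}

```text
time_s: 4.8
tcp_pos: [0.4359, -0.2879, 0.1043]
orientation: [0.708, 0.0, 0.706, -0.001]
ft_force: [-5.2, -0.8, 6.7]
opening: 0.236
```

```bash
python3 - <<'E'
from h import *
t,R,s=tcp();print(t,s['opening']*8.8,s['ft_force'])
E
```

```text
[ 0.43585046 -0.28789198  0.10432257] 2.077296688123967 [-5.23008858 -0.81453725  6.73436681]
```

```bash
cat >> h.py <<'E'
import json,os
def crank(dth,n=5,C=(.4753,-.2745),r=.042,z=.102,first=None):
    t,R,s=tcp();th=np.arctan2(t[1]-C[1],t[0]-C[0])
    print('t',t.round(4),'th %.1f r %.4f'%(np.degrees(th),np.hypot(t[0]-C[0],t[1]-C[1])),'F',s['ft_force'].round(1),'op %.3f'%s['opening'])
    rows=[]
    for i in range(1,n+1):
        a=th+np.radians(dth)*min(i,n)
        P=np.array([C[0]+r*np.cos(a),C[1]+r*np.sin(a),z]); rows.append({"slide":[round(float(x),1) for x in R.T@(P-t)*100],"dr":[0,0,0],"fingers":1.5})
    print(json.dumps(rows))
E
python3 -c "
from h import *
crank(15)"
```

```text
t [ 0.4359 -0.2879  0.1043] th -161.2 r 0.0417 F [-5.2 -0.8  6.7] op 0.236
[{"slide": [0.2, -1.0, 0.5], "dr": [0, 0, 0], "fingers": 1.5}, {"slide": [0.2, -1.8, 1.2], "dr": [0, 0, 0], "fingers": 1.5}, {"slide": [0.2, -2.4, 2.1], "dr": [0, 0, 0], "fingers": 1.5}, {"slide": [0.2, -2.8, 3.1], "dr": [0, 0, 0], "fingers": 1.5}, {"slide": [0.3, -2.8, 4.2], "dr": [0, 0, 0], "fingers": 1.5}]
```

Request:
step_arm:
  rows:
    - {"slide": [0, -1.0, 0.5], "dr": [0, 0, 0], "fingers": 1.5}
    - {"slide": [0, -1.8, 1.2], "dr": [0, 0, 0], "fingers": 1.5}
    - {"slide": [0, -2.4, 2.1], "dr": [0, 0, 0], "fingers": 1.5}
    - {"slide": [0, -2.8, 3.1], "dr": [0, 0, 0], "fingers": 1.5}
    - {"slide": [0, -2.8, 4.2], "dr": [0, 0, 0], "fingers": 1.5}

```text
time_s: 5.3
tcp_pos: [0.4775, -0.3135, 0.1043]
orientation: [0.708, 0.003, 0.707, 0.0]
ft_force: [-4.6, 14.7, 6.9]
opening: 0.239
```

```bash
python3 -c "
from h import *
crank(18)"
```

```text
t [ 0.4775 -0.3135  0.1043] th -86.8 r 0.0390 F [-4.6 14.7  6.9] op 0.239
[{"slide": [0.2, -0.0, 1.3], "dr": [0, 0, 0], "fingers": 1.5}, {"slide": [0.2, 0.6, 2.4], "dr": [0, 0, 0], "fingers": 1.5}, {"slide": [0.2, 1.6, 3.3], "dr": [0, 0, 0], "fingers": 1.5}, {"slide": [0.3, 2.8, 3.8], "dr": [0, 0, 0], "fingers": 1.5}, {"slide": [0.3, 4.1, 4.0], "dr": [0, 0, 0], "fingers": 1.5}]
```

```bash
sed -i 's/C=(.4753,-.2745)/C=(.4744,-.2715)/' h.py; python3 -c "
from h import *
crank(18)"
```

```text
t [ 0.4775 -0.3135  0.1043] th -85.8 r 0.0421 F [-4.6 14.7  6.9] op 0.239
[{"slide": [0.2, 0.3, 1.3], "dr": [0, 0, 0], "fingers": 1.5}, {"slide": [0.2, 1.0, 2.4], "dr": [0, 0, 0], "fingers": 1.5}, {"slide": [0.2, 2.0, 3.3], "dr": [0, 0, 0], "fingers": 1.5}, {"slide": [0.3, 3.2, 3.8], "dr": [0, 0, 0], "fingers": 1.5}, {"slide": [0.3, 4.5, 3.9], "dr": [0, 0, 0], "fingers": 1.5}]
```

Request:
step_arm:
  rows:
    - {"slide": [0, 0.3, 1.3], "dr": [0, 0, 0], "fingers": 1.5}
    - {"slide": [0, 1.0, 2.4], "dr": [0, 0, 0], "fingers": 1.5}
    - {"slide": [0, 2.0, 3.3], "dr": [0, 0, 0], "fingers": 1.5}
    - {"slide": [0, 3.2, 3.8], "dr": [0, 0, 0], "fingers": 1.5}
    - {"slide": [0, 4.5, 3.9], "dr": [0, 0, 0], "fingers": 1.5}

```text
time_s: 5.8
tcp_pos: [0.5157, -0.2682, 0.1043]
orientation: [0.707, 0.002, 0.708, 0.001]
ft_force: [-12.2, -2.6, 4.1]
opening: 0.237
```

```bash
python3 -c "
from h import *
crank(18)"
```

```text
t [ 0.5157 -0.2682  0.1043] th 4.5 r 0.0415 F [-12.2  -2.6   4.1] op 0.237
[{"slide": [0.2, 1.3, -0.3], "dr": [0, 0, 0], "fingers": 1.5}, {"slide": [0.2, 2.4, -0.9], "dr": [0, 0, 0], "fingers": 1.5}, {"slide": [0.3, 3.2, -1.9], "dr": [0, 0, 0], "fingers": 1.5}, {"slide": [0.3, 3.7, -3.2], "dr": [0, 0, 0], "fingers": 1.5}, {"slide": [0.3, 3.8, -4.5], "dr": [0, 0, 0], "fingers": 1.5}]
```

Request:
step_arm:
  rows:
    - {"slide": [0, 1.3, -0.3], "dr": [0, 0, 0], "fingers": 1.5}
    - {"slide": [0, 2.4, -0.9], "dr": [0, 0, 0], "fingers": 1.5}
    - {"slide": [0, 3.2, -1.9], "dr": [0, 0, 0], "fingers": 1.5}
    - {"slide": [0, 3.7, -3.2], "dr": [0, 0, 0], "fingers": 1.5}
    - {"slide": [0, 3.8, -4.5], "dr": [0, 0, 0], "fingers": 1.5}

```text
time_s: 6.3
tcp_pos: [0.4712, -0.2291, 0.1045]
orientation: [0.707, 0.002, 0.707, 0.001]
ft_force: [1.8, -0.9, -6.5]
opening: 0.235
```

```bash
sed -i 's/C=(.4744,-.2715)/C=(.4740,-.2715)/' h.py; python3 -c "
from h import *
crank(18)"
```

```text
t [ 0.4712 -0.2291  0.1045] th 93.7 r 0.0425 F [ 1.8 -0.9 -6.5] op 0.235
[{"slide": [0.3, -0.3, -1.3], "dr": [0, 0, 0], "fingers": 1.5}, {"slide": [0.2, -1.0, -2.4], "dr": [0, 0, 0], "fingers": 1.5}, {"slide": [0.2, -2.0, -3.3], "dr": [0, 0, 0], "fingers": 1.5}, {"slide": [0.2, -3.2, -3.8], "dr": [0, 0, 0], "fingers": 1.5}, {"slide": [0.2, -4.5, -3.9], "dr": [0, 0, 0], "fingers": 1.5}]
```

Request:
step_arm:
  rows:
    - {"slide": [0, -0.3, -1.3], "dr": [0, 0, 0], "fingers": 1.5}
    - {"slide": [0, -1.0, -2.4], "dr": [0, 0, 0], "fingers": 1.5}
    - {"slide": [0, -2.0, -3.3], "dr": [0, 0, 0], "fingers": 1.5}
    - {"slide": [0, -3.2, -3.8], "dr": [0, 0, 0], "fingers": 1.5}
    - {"slide": [0, -4.5, -3.9], "dr": [0, 0, 0], "fingers": 1.5}

```text
time_s: 6.8
tcp_pos: [0.4317, -0.2755, 0.1045]
orientation: [0.707, 0.003, 0.707, 0.0]
ft_force: [6.4, 2.1, -5.8]
opening: 0.232
```

```bash
python3 -c "
from h import *
crank(18)"
```

```text
t [ 0.4317 -0.2755  0.1045] th -174.6 r 0.0425 F [ 6.4  2.1 -5.8] op 0.232
[{"slide": [0.2, -1.3, 0.4], "dr": [0, 0, 0], "fingers": 1.5}, {"slide": [0.2, -2.4, 1.1], "dr": [0, 0, 0], "fingers": 1.5}, {"slide": [0.2, -3.2, 2.1], "dr": [0, 0, 0], "fingers": 1.5}, {"slide": [0.2, -3.7, 3.3], "dr": [0, 0, 0], "fingers": 1.5}, {"slide": [0.2, -3.8, 4.6], "dr": [0, 0, 0], "fingers": 1.5}]
```

Check the pointer meanwhile (about 342° turned) as I continue.

Request:
step_arm:
  rows:
    - {"slide": [0, -1.3, 0.4], "dr": [0, 0, 0], "fingers": 1.5}
    - {"slide": [0, -2.4, 1.1], "dr": [0, 0, 0], "fingers": 1.5}
    - {"slide": [0, -3.2, 2.1], "dr": [0, 0, 0], "fingers": 1.5}
    - {"slide": [0, -3.7, 3.3], "dr": [0, 0, 0], "fingers": 1.5}
    - {"slide": [0, -3.8, 4.6], "dr": [0, 0, 0], "fingers": 1.5}

```text
time_s: 7.3
tcp_pos: [0.4776, -0.3133, 0.1044]
orientation: [0.706, 0.004, 0.708, 0.001]
ft_force: [-2.7, 14.2, 7.1]
opening: 0.231
```

```bash
python3 -c "
from h import *
crank(18)
p=shot('top');a=p['img'];cv2.imwrite('pics/ts2.png',cv2.resize(a[228:248,398:438],(800,400),interpolation=cv2.INTER_CUBIC))
"
```

```text
t [ 0.4776 -0.3133  0.1044] th -85.1 r 0.0420 F [-2.7 14.2  7.1] op 0.231
[{"slide": [0.2, 0.3, 1.3], "dr": [0, 0, 0], "fingers": 1.5}, {"slide": [0.2, 1.0, 2.4], "dr": [0, 0, 0], "fingers": 1.5}, {"slide": [0.2, 2.0, 3.2], "dr": [0, 0, 0], "fingers": 1.5}, {"slide": [0.3, 3.2, 3.7], "dr": [0, 0, 0], "fingers": 1.5}, {"slide": [0.3, 4.6, 3.8], "dr": [0, 0, 0], "fingers": 1.5}]
```

View pics/ts2.png

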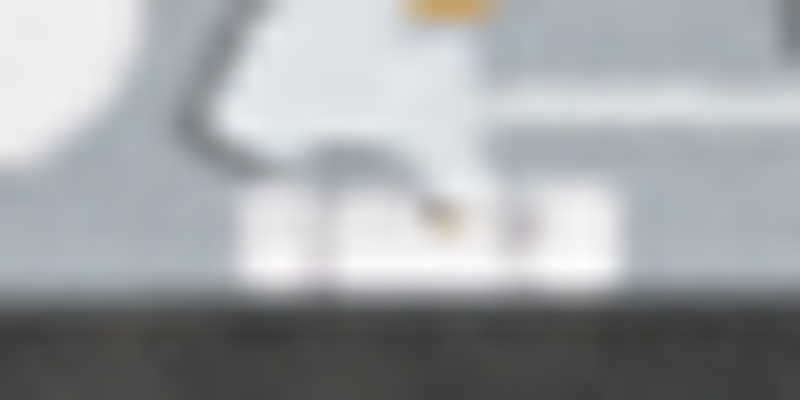

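Request:
step_arm:
  rows:
    - {"slide": [0, 0.3, 1.3], "dr": [0, 0, 0], "fingers": 1.5}
    - {"slide": [0, 1.0, 2.4], "dr": [0, 0, 0], "fingers": 1.5}
    - {"slide": [0, 2.0, 3.2], "dr": [0, 0, 0], "fingers": 1.5}
    - {"slide": [0, 3.2, 3.7], "dr": [0, 0, 0], "fingers": 1.5}
    - {"slide": [0, 4.6, 3.8], "dr": [0, 0, 0], "fingers": 1.5}

```text
time_s: 7.85
tcp_pos: [0.5158, -0.268, 0.1044]
orientation: [0.705, 0.004, 0.709, 0.002]
ft_force: [-13.4, -3.5, 3.9]
opening: 0.239
```

```bash
python3 -c "
from h import *
crank(18)
p=shot('side');a=p['img'];cv2.imwrite('pics/ss2.png',cv2.resize(a[250:300,240:310],(770,550),interpolation=cv2.INTER_CUBIC))
"
```

```text
t [ 0.5158 -0.268   0.1044] th 4.8 r 0.0419 F [-13.4  -3.5   3.9] op 0.239
[{"slide": [0.2, 1.3, -0.3], "dr": [0, 0, 0], "fingers": 1.5}, {"slide": [0.3, 2.4, -1.0], "dr": [0, 0, 0], "fingers": 1.5}, {"slide": [0.3, 3.2, -2.0], "dr": [0, 0, 0], "fingers": 1.5}, {"slide": [0.3, 3.7, -3.2], "dr": [0, 0, 0], "fingers": 1.5}, {"slide": [0.3, 3.8, -4.5], "dr": [0, 0, 0], "fingers": 1.5}]
```

View pics/ss2.png

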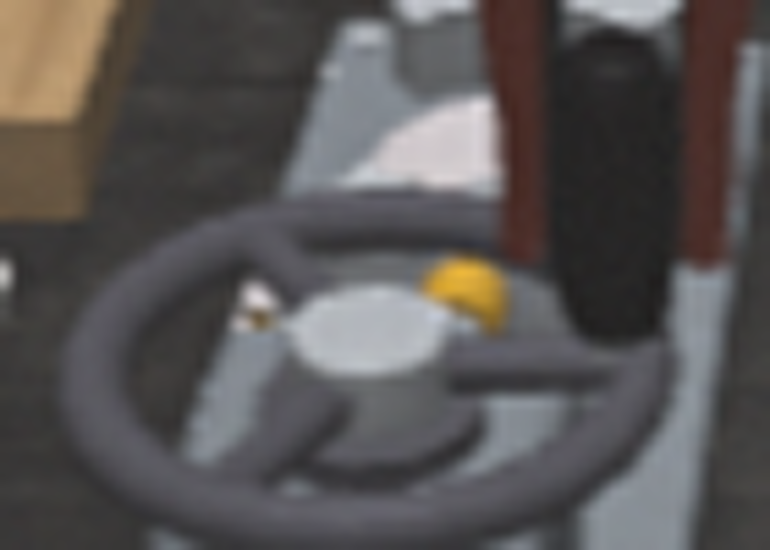

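Request:
step_arm:
  rows:
    - {"slide": [0, 1.3, -0.3], "dr": [0, 0, 0], "fingers": 1.5}
    - {"slide": [0, 2.4, -1.0], "dr": [0, 0, 0], "fingers": 1.5}
    - {"slide": [0, 3.2, -2.0], "dr": [0, 0, 0], "fingers": 1.5}
    - {"slide": [0, 3.7, -3.2], "dr": [0, 0, 0], "fingers": 1.5}
    - {"slide": [0, 3.8, -4.5], "dr": [0, 0, 0], "fingers": 1.5}

```text
time_s: 8.4
tcp_pos: [0.4707, -0.2287, 0.1046]
orientation: [0.705, 0.004, 0.709, 0.002]
ft_force: [2.6, -10.6, -14.5]
opening: 0.237
```

```bash
python3 -c "
from h import *
crank(18)"
```

```text
t [ 0.4707 -0.2287  0.1046] th 94.4 r 0.0429 F [  2.6 -10.6 -14.5] op 0.237
[{"slide": [0.3, -0.4, -1.3], "dr": [0, 0, 0], "fingers": 1.5}, {"slide": [0.3, -1.1, -2.4], "dr": [0, 0, 0], "fingers": 1.5}, {"slide": [0.3, -2.1, -3.2], "dr": [0, 0, 0], "fingers": 1.5}, {"slide": [0.3, -3.3, -3.7], "dr": [0, 0, 0], "fingers": 1.5}, {"slide": [0.2, -4.6, -3.8], "dr": [0, 0, 0], "fingers": 1.5}]
```

Request:
step_arm:
  rows:
    - {"slide": [0.1, -0.4, -1.3], "dr": [0, 0, 0], "fingers": 1.5}
    - {"slide": [0.1, -1.1, -2.4], "dr": [0, 0, 0], "fingers": 1.5}
    - {"slide": [0.1, -2.1, -3.2], "dr": [0, 0, 0], "fingers": 1.5}
    - {"slide": [0.1, -3.3, -3.7], "dr": [0, 0, 0], "fingers": 1.5}
    - {"slide": [0.1, -4.6, -3.8], "dr": [0, 0, 0], "fingers": 1.5}

```text
time_s: 8.9
tcp_pos: [0.4317, -0.2748, 0.1045]
orientation: [0.705, 0.004, 0.709, 0.002]
ft_force: [1.0, 2.3, 4.3]
opening: 0.234
```

```bash
python3 -c "
from h import *
crank(18)
p=shot('top');a=p['img'];cv2.imwrite('pics/ts3.png',cv2.resize(a[228:248,398:438],(800,400),interpolation=cv2.INTER_CUBIC))
for v in range(236,243): print(v,' '.join('%3d/%2d'%(x.mean(),int(x[2])-int(x[0])) for x in a[v,406:434]))
"
```

```text
t [ 0.4317 -0.2748  0.1045] th -175.5 r 0.0424 F [1.  2.3 4.3] op 0.234
[{"slide": [0.2, -1.3, 0.4], "dr": [0, 0, 0], "fingers": 1.5}, {"slide": [0.2, -2.4, 1.0], "dr": [0, 0, 0], "fingers": 1.5}, {"slide": [0.2, -3.2, 2.0], "dr": [0, 0, 0], "fingers": 1.5}, {"slide": [0.2, -3.7, 3.3], "dr": [0, 0, 0], "fingers": 1.5}, {"slide": [0.2, -3.8, 4.6], "dr": [0, 0, 0], "fingers": 1.5}]
236 179/-17 178/-16 180/-18 177/-17 175/-14 163/-14 155/-9 159/-8 178/-11 184/-12 173/-13 173/-14 175/-15 172/-13 170/-13 207/-13 235/-7 236/-7 224/-8 193/-15 184/-15 186/-15 184/-16 181/-15 182/-17 180/-16 179/-15 182/-15
237 178/-17 179/-16 180/-16 190/-14 207/-11 218/-6 211/-7 190/-6 178/-7 195/-7 203/-8 207/-7 214/-7 198/-7 182/-7 209/-12 233/-8 234/-8 221/-7 213/-5 221/-3 224/-3 210/-11 186/-15 181/-15 181/-16 180/-16 180/-16
238 177/-16 181/-18 179/-17 191/-13 221/-1 231/-1 230/ 0 219/ 0 207/-1 226/ 0 229/ 0 229/ 0 231/ 0 224/-1 216/ 1 199/ 2 174/ 7 170/ 3 195/-3 227/ 1 241/ 0 241/ 1 227/-3 192/-14 180/-17 182/-16 181/-15 180/-15
239 178/-15 179/-17 180/-16 190/-13 221/ 0 233/ 0 232/ 0 220/ 0 219/ 1 234/ 0 236/ 1 234/ 0 238/ 0 238/ 0 237/ 1 222/ 4 170/18 148/15 193/ 2 232/ 0 242/ 0 243/ 0 230/-2 193/-14 179/-17 182/-16 182/-16 181/-17
240 181/-17 183/-16 180/-16 193/-12 226/-1 241/ 0 240/ 0 223/ 0 220/ 0 241/ 0 243/ 1 241/ 0 243/ 0 244/ 0 244/ 0 242/ 0 228/ 2 206/ 4 223/ 0 242/ 0 246/ 1 246/ 1 233/-1 195/-14 181/-17 183/-17 185/-17 185/-16
241 177/-16 178/-16 180/-16 192/-12 227/-3 243/ 0 242/ 0 222/ 0 221/ 0 240/ 0 243/ 0 244/ 1 243/ 0 244/ 0 246/ 0 245/ 0 240/ 0 229/-1 231/ 0 244/ 0 247/ 0 246/-1 230/-1 189/-13 176/-16 178/-16 182/-15 180/-15
242 138/-10 140/-11 136/-11 145/-8 160/-5 174/-2 173/-3 157/-3 156/-5 173/-4 179/-3 179/-3 178/-3 179/-2 177/-3 180/-3 174/-2 163/-3 164/-2 176/-2 180/-2 174/-3 157/-6 136/-10 131/-10 133/-10 130/-10 130/-12
```

View pics/ts3.png

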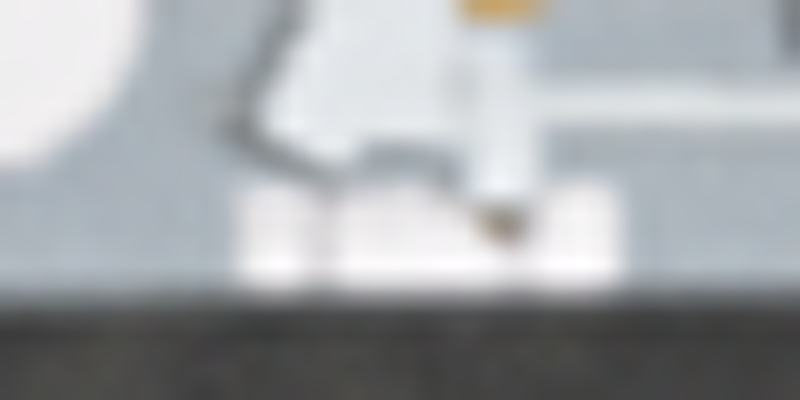

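```bash
python3 - <<'E'
from h import *
np.set_printoptions(precision=3,suppress=True)
p=shot('top');ims={'start':cv2.imread('pics/top0.png'),'now':p['img']}
for n in ('ts2',):
    c=cv2.imread('pics/ts2.png'); im=np.zeros((400,640,3),np.uint8); im[228:248,398:438]=cv2.resize(c,(40,20),interpolation=cv2.INTER_AREA); ims['mid']=im
for n,a in ims.items():
    a=a.astype(float);d=a[...,2]-a[...,0]
    for v in range(237,242):
        print(n,v,d[v,410:430].astype(int))
    wgt=np.clip(d[237:242,410:430]-3,0,None); print(n,(wgt.sum(0)*np.arange(410,430)).sum()/wgt.sum())
K=p
# expected px per mm along strip
w1=world(p,413.55,240,.013);w2=world(p,423.45,240,.013);print(w1,w2,np.linalg.norm(w2-w1))
print([pix(p,(w1[0],w1[1]-.03,.013)),pix(p,(w1[0],w1[1],.018))])
s=shot('side');a=s['img']
print(pix(s,w1),pix(s,w2),pix(s,w2+[0,0,.005]))
cv2.imwrite('pics/ss3.png',cv2.resize(a[265:290,250:285],(770,550),interpolation=cv2.INTER_CUBIC))
E
```

```text
start 237 [-11  -6  -7  -8  -9 -10  -6  -4  -4  -7  -8  -7  -8  -8  -8  -5  -2  -4
 -12 -15]
start 238 [ -3   0   0   0  -1   9  14   5   0  -1   1   0   0  -2  -2   0   1   0
  -2 -13]
start 239 [ -1   0   0   0   1  13  26   7   1   0   1   1   1  -1   0   0   0   1
  -1 -14]
start 240 [  0   1   1   0   1   1   3   1   0   0   0   0   0   0   0   0   1   1
  -1 -14]
start 241 [ -4   0   0   0  -2   1   0   0  -1   1  -1   1   0   0  -1   1   1   0
  -3 -13]
start 415.82142857142856
now 237 [-11  -6  -7  -5  -6  -7  -9  -9  -6  -9  -8  -9  -7  -7  -7  -4  -4  -3
 -10 -15]
now 238 [ -2  -1   0   0  -2   0   1   0   0   0   0   1   5   6  -2  -1   1   1
  -2 -14]
now 239 [ -1   1   0   0   0   1   0   1   0   0   0   4  27  25   4  -1   0   1
  -2 -13]
now 240 [ -3   0   0   0   0   0   1   0   0   0   0   0   3   7   0  -1   0   1
  -2 -13]
now 241 [ -2   0   0   1   0   1   1   0   0   0   0   0   0  -1  -1  -1   1  -1
  -1 -13]
now 422.5263157894737
mid 237 [-10  -6  -6  -8  -8  -8  -8  -7  -7  -7  -5  -4  -5  -9  -8  -6  -4  -3
 -10 -15]
mid 238 [ -3   0   0  -2  -2  -1   0  -1  -1   7  14   6   0  -2  -2   0   0   0
  -4 -14]
mid 239 [ -1   0   0   0   0   0   1   0   2  10  20   9   3   0   0   1   1   1
  -2 -12]
mid 240 [ -2   1   0  -1   1   1   1   1   0   2   4   1   0   0   0   0   0   1
  -2 -13]
mid 241 [ -4   0   0  -1   0  -1  -1   1   0   0  -1  -1  -1   0   0   0   0   0
  -4 -13]
mid 419.9591836734694
[ 0.433 -0.158  0.013] [ 0.432 -0.188  0.013] 0.030239772422746634
[array([423.354, 239.702]), array([413.927, 239.919])]
[263.853 277.361] [261.099 285.097] [261.002 283.138]
```

View pics/ss3.png

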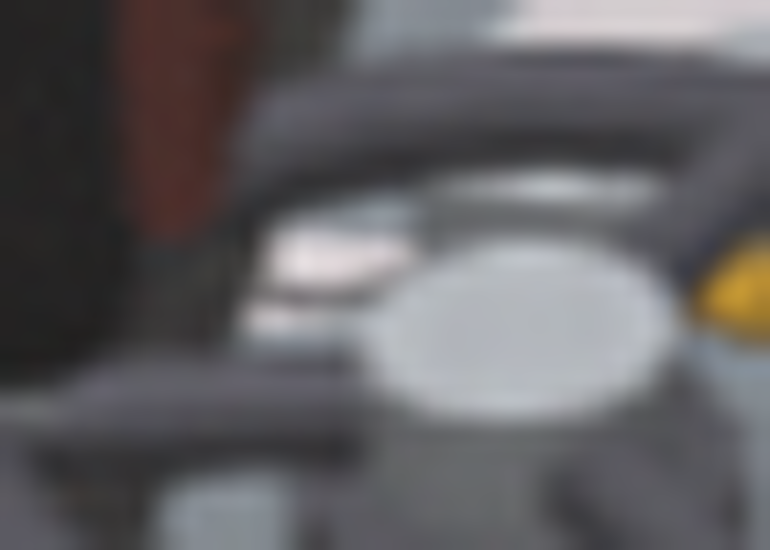

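```bash
python3 -c "
from h import *
crank(19)"
```

```text
t [ 0.432  -0.276   0.1044] th -173.9 r 0.0423 F [-5.7 -1.6  8.8] op 0.237
[{"slide": [0.2, -1.3, 0.4], "dr": [0, 0, 0], "fingers": 1.5}, {"slide": [0.2, -2.5, 1.2], "dr": [0, 0, 0], "fingers": 1.5}, {"slide": [0.2, -3.3, 2.3], "dr": [0, 0, 0], "fingers": 1.5}, {"slide": [0.2, -3.7, 3.6], "dr": [0, 0, 0], "fingers": 1.5}, {"slide": [0.2, -3.7, 5.0], "dr": [0, 0, 0], "fingers": 1.5}]
```

Request:
step_arm:
  rows:
    - {"slide": [0.1, -1.3, 0.4], "dr": [0, 0, 0], "fingers": 1.5}
    - {"slide": [0.1, -2.5, 1.2], "dr": [0, 0, 0], "fingers": 1.5}
    - {"slide": [0.1, -3.3, 2.3], "dr": [0, 0, 0], "fingers": 1.5}
    - {"slide": [0.1, -3.7, 3.6], "dr": [0, 0, 0], "fingers": 1.5}
    - {"slide": [0.1, -3.7, 4.8], "dr": [0, 0, 0], "fingers": 1.5}

```text
time_s: 9.55
tcp_pos: [0.4806, -0.3129, 0.1043]
orientation: [0.705, 0.005, 0.709, 0.001]
ft_force: [-3.9, 11.4, 14.8]
opening: 0.236
```

```bash
python3 - <<'E'
from h import *
crank(10)
np.set_printoptions(precision=3,suppress=True)
fr=[shot('top')['img'].astype(float) for _ in range(4)]
a=np.mean(fr,0);d=a[...,2]-a[...,0]
wgt=np.clip(d[237:242,410:430]-3,0,None); print((wgt.sum(0)*np.arange(410,430)).sum()/wgt.sum())
for v in range(236,243): print(v,a[v,410:430].mean(1).astype(int),d[v,418:428].astype(int))
cv2.imwrite('pics/ts4.png',cv2.resize(a[228:248,398:438].astype(np.uint8),(800,400),interpolation=cv2.INTER_CUBIC))
E
```

```text
t [ 0.4806 -0.3129  0.1043] th -80.9 r 0.0419 F [-3.9 11.4 14.8] op 0.236
[{"slide": [0.2, 0.2, 0.7], "dr": [0, 0, 0], "fingers": 1.5}, {"slide": [0.2, 0.5, 1.4], "dr": [0, 0, 0], "fingers": 1.5}, {"slide": [0.2, 0.9, 2.0], "dr": [0, 0, 0], "fingers": 1.5}, {"slide": [0.2, 1.4, 2.5], "dr": [0, 0, 0], "fingers": 1.5}, {"slide": [0.2, 2.0, 2.9], "dr": [0, 0, 0], "fingers": 1.5}]
423.2073170731707
236 [177 173 160 149 158 177 177 169 171 168 167 165 193 228 232 220 191 181
 179 177] [-13 -13 -13 -10 -11  -7  -7  -8 -15 -15]
237 [204 214 210 188 170 188 197 201 209 201 195 184 192 227 234 230 222 218
 203 183] [-8 -8 -8 -8 -9 -6 -6 -5 -4 -4]
238 [217 228 227 216 202 222 226 225 228 222 225 218 178 173 203 228 238 238
 224 188] [ 0  0  0  0  3 11  6 -1  0  0]
239 [217 231 228 218 215 232 232 231 235 235 238 235 204 158 188 228 240 240
 227 188] [ 0  0  0  0  9 25 18  1  0  0]
240 [223 239 237 220 217 238 240 240 241 241 242 242 229 202 217 239 244 243
 229 189] [0 0 0 0 1 7 2 0 0 0]
241 [223 240 238 219 215 237 241 240 241 241 241 242 238 225 228 241 244 243
 226 182] [0 0 0 0 0 0 0 0 0 0]
242 [155 171 170 154 151 168 173 173 172 173 173 174 169 160 160 171 175 171
 153 132] [-3 -2 -2 -2 -2 -3 -3 -3 -2 -3]
```

View pics/ts4.png

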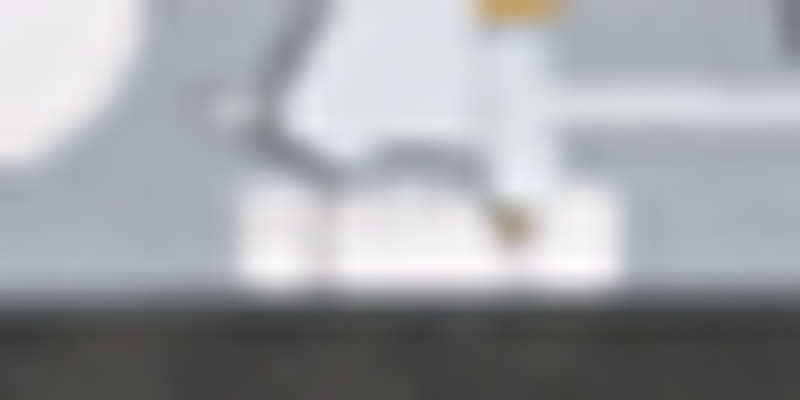

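```bash
python3 - <<'E'
from h import *
np.set_printoptions(precision=4,suppress=True)
W=[];S=[]
for _ in range(6):
    p=shot('top');W.append(cloud(p)); s=shot('side');S.append(cloud(s))
w=np.nanmean(W,0);q=np.nanmean(S,0)
for v in range(234,244): print(v,(w[v,416:430,2]*1000).round(1))
d=s['img'].astype(float);d=d[...,2]-d[...,0]
for v in range(272,290): print(v,d[v,256:272].astype(int),(q[v,256:272,2]*1000).round(0))
cv2.imwrite('pics/ss4.png',cv2.resize(s['img'][265:295,248:283],(770,660)[:1]+(600,),interpolation=cv2.INTER_CUBIC))
E
```

```text
234 [38.9 38.4 35.9 37.4 39.  37.  25.4 26.7 27.8 24.8 17.1 18.7 20.1 18.5]
235 [36.4 11.5 10.9 12.1 25.7 27.1 26.3 27.7 27.9 25.4 14.1 10.5 13.  11.1]
236 [10.5 10.8 13.   9.3 12.3 12.5 24.3 28.8 26.4 25.4 10.2 12.5 10.4 11. ]
237 [12.5 12.1 11.7 12.1 13.9 13.  25.6 25.3 27.4 27.  14.  12.7 12.4 13.2]
238 [14.2 13.7 14.1 14.1 14.3 13.2 12.2 17.4 25.3 11.9 13.3 12.4 14.2 11.2]
239 [15.1 13.5 12.2 13.2 12.9 12.5 11.9 18.3 26.3 13.9 11.7 13.3 14.6 11. ]
240 [13.8 13.  13.5 13.4 12.3 13.  13.9 12.9 12.6 13.8 14.2 11.8 15.1 11.2]
241 [13.  13.7 13.5 12.4 13.3 13.6 12.3 12.1 13.2 13.5 13.  13.7 13.9 11. ]
242 [10.9 11.3  9.6 10.7  9.5 10.8  9.6  9.4 10.4  9.9  7.6  8.9  9.1  9.1]
243 [ 0.2 -1.1 -1.  -0.3  0.4 -1.3  0.5 -1.3  0.4  0.4 -1.9  0.1 -0.9 -0.3]
272 [-6 -6 -7 -6  0 19 32 31 32 23  7  2  2  2  1  1] [ 85.  84.  84.  83.  83.  82. 133. 134. 134. 133. 133. 132. 133. 133.
 134. 135.]
273 [-6 -6 -5 -4 -2 16 34 33 32 26  8  0  0  3  2  1] [ 84.  84.  82.  82.  81.  81. 132. 131. 132. 131. 131. 130. 130. 132.
 132. 133.]
274 [-4 -2 -2 -4 -2 15 32 33 32 27 11 -1  1  2  1  1] [ 83.  82.  
[... 1537 characters left out ...]
   3] [ -1.  -2.  -2.  65.  66.  66.  67. 107. 107. 107. 107. 106. 104. 107.
 108. 108.]
286 [  3   0  -8 -13 -14  -9   4  25  31  25  11   0   1   3   1   1] [ -1.  -2.  -2.  65.  66.  67.  67. 105. 105. 105. 105. 104. 102. 104.
 106. 106.]
287 [  1  -6 -10 -13 -14 -14 -10   8  13   6   0  -4  -2   1   1   2] [ -2.  -2.  64.  65.  66.  66.  67.  66. 103. 103.  73.  73. 100. 102.
 104. 104.]
288 [  0  -9 -15 -14 -13 -14 -13  -8  -7  -6  -6  -6  -1   0   1   1] [ -2.  -2.  65.  66.  67.  66.  67.  67.  73.  72.  73.  72.  73. 100.
 102. 103.]
289 [ -1  -9 -12 -12 -12 -13 -12  -8  -4  -6  -7  -6  -4   2   1   0] [ -1.  -2.  65.  66.  66.  67.  67.  66.  71.  73.  73.  72.  72.  98.
  99. 101.]
```

View pics/ss4.png

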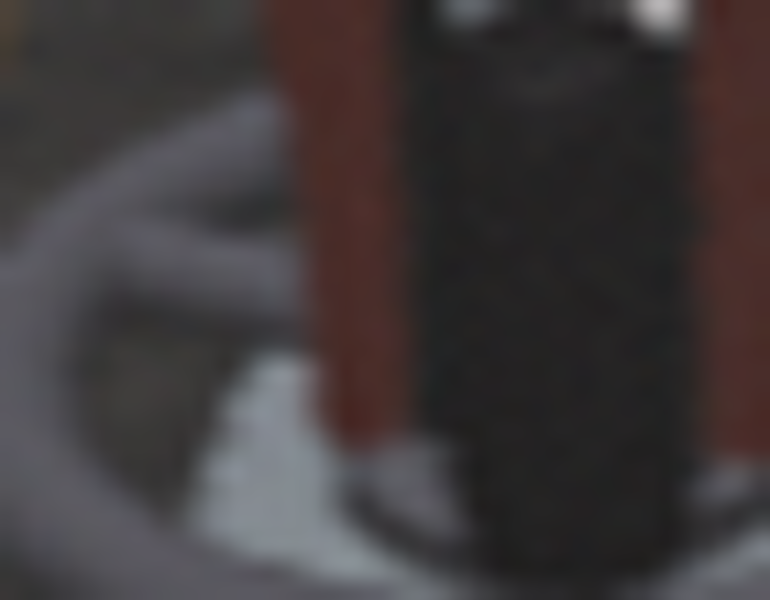

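```bash
python3 - <<'E'
from h import *
np.set_printoptions(precision=4,suppress=True)
W=[];I=[]
for _ in range(4):
    p=shot('top');W.append(cloud(p));I.append(p['img'].astype(float))
w=np.nanmedian(W,0);a=np.mean(I,0)
for z in (.023,.0255,.028): print(z,world(p,423.2,239,z)[:2],world(p,423.5,239,z)[:2])
print('outer',world(p,423.35,240.5,.013)[:2],'inner',world(p,413.53,240.5,.013)[:2])
# strip ends rows 239-241
# jaws: rows print height map
for v in range(214,238,2): print(v,(w[v,376:424,2]*1000).round(0).astype(int))
cv2.imwrite('pics/tj.png',cv2.resize(a[205:247,366:426].astype(np.uint8),(780,546),interpolation=cv2.INTER_CUBIC))
E
```

```text
0.023 [ 0.4349 -0.1849] [ 0.4348 -0.1858]
0.0255 [ 0.4348 -0.1843] [ 0.4347 -0.1852]
0.028 [ 0.4347 -0.1836] [ 0.4346 -0.1845]
outer [ 0.4307 -0.1876] inner [ 0.4316 -0.1576]
214 [12 14 11 10 12 11 12 13 11 13 12 11 13 11 11 12 13 12 12 11 13 14 11 10
 11 13 15 11 12 11 12 12 12 11 12 11 12 10 10 10 11 12 13 13 15 12  9 12]
216 [11 12 14 11 11 11 12 34 37 36 37 12 12 12 11 13 12 12 14 12 10  9 12 13
 12 11  9 13 13 13 10 11 10 12 13 12 18 38 37 37 12 13 11 10 12 13 13 11]
218 [13 21 38 37 37 39 38 36 38 38 35 38 14 17 16 15 16 14 17 19 15 15 17 16
 14 11 13 12 13 14 11 12 19 21 23 34 37 39 38 36 38 37 38 38 37 35 20 22]
220 [11 18 36 37 37 39 39 39 36 37 39 18 16 18 17 16 19 18 15 15 16 16 13 14
 16 16 15 11 13 12 11 13 16 19 17 21 33 38 37 36 37 37 38 39 35 36 12 11]
222 [12 20 39 37 37 38 38 38 38 38 15 16 14 16 16 14 15 15 15 17 18 15 14 16
 15 16 16 14 15 11 12 12 13 13 10 11 19 30 39 38 38 36 37 38 37 38 13 12]
224 [12 18 37 39 37 37 38 39 31 12 15 17 15 14 17 18 18 13 14 17 15 16 15 14
 16 16 17 17 15 13 29 30 31 30 32 29 31 29 32 28 37 37 38 37 37 36 36 33]
226 [14 17 37 39 37
[... 186 characters left out ...]
6 14 16 16 15 15 16 14
 13 16 15 16 16 10 12 10 10 12 13 12 12 13 30 38 36 38 37 38 38 38 31 30]
230 [14 14 36 38 36 38 38 39 37 37 36 19 17 13 18 16 15 15 18 16 17 16 14 14
 19 15 15 15 16 12 13 12 11 10 12 10 12 32 39 39 38 37 38 38 40 37 26 26]
232 [12 13 34 38 39 40 40 36 38 38 37 38 17 13 16 16 14 17 17 17 16 18 17 18
 16 16 14 16 10 12 12 11 14 21 19 19 33 37 37 37 37 38 37 37 40 37 28 26]
234 [12 10 32 37 38 37 39 37 38 37 36 36 39  9 16 14 17 15 14 17 15 17 16 18
 14 17 13 10 11 11 12 10 12 17 20 29 38 38 38 39 35 37 36 36 38 38 26 27]
236 [10  9 11 11 12 12 10 12 32 38 12 10 11 13 10 12 14 12 12 14 12 11 12 12
 10 11 10 12 11 12 13 12 12 12 11 12 10 11 23 32 11 12 11  9 13 12 25 28]
```

View pics/tj.png

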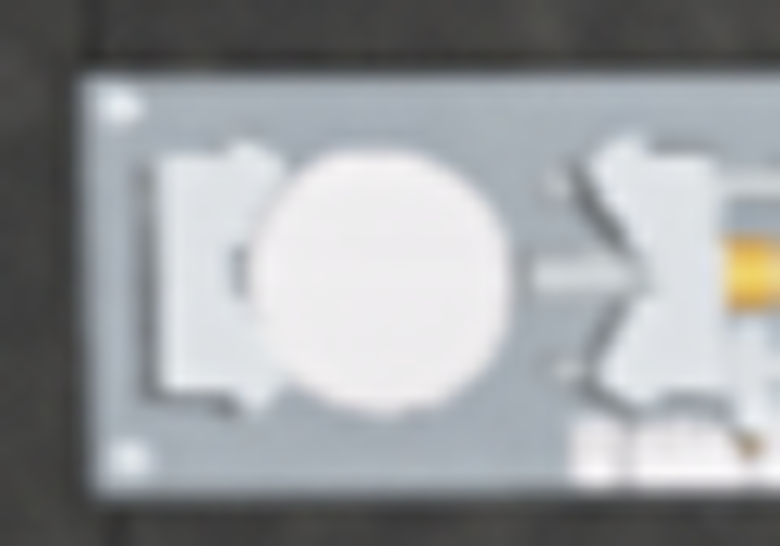

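```bash
python3 -c "
from h import *
crank(17.2)"
```

```text
t [ 0.4808 -0.3128  0.1043] th -80.6 r 0.0418 F [0.6 6.  8.9] op 0.233
[{"slide": [0.2, 0.4, 1.2], "dr": [0, 0, 0], "fingers": 1.5}, {"slide": [0.2, 1.1, 2.2], "dr": [0, 0, 0], "fingers": 1.5}, {"slide": [0.2, 2.1, 3.0], "dr": [0, 0, 0], "fingers": 1.5}, {"slide": [0.2, 3.3, 3.4], "dr": [0, 0, 0], "fingers": 1.5}, {"slide": [0.3, 4.5, 3.5], "dr": [0, 0, 0], "fingers": 1.5}]
```

Request:
step_arm:
  rows:
    - {"slide": [0, 0.4, 1.2], "dr": [0, 0, 0], "fingers": 1.5}
    - {"slide": [0, 1.1, 2.2], "dr": [0, 0, 0], "fingers": 1.5}
    - {"slide": [0, 2.1, 3.0], "dr": [0, 0, 0], "fingers": 1.5}
    - {"slide": [0, 3.3, 3.4], "dr": [0, 0, 0], "fingers": 1.5}
    - {"slide": [0, 4.5, 3.5], "dr": [0, 0, 0], "fingers": 1.5}

```text
time_s: 11.05
tcp_pos: [0.5156, -0.2671, 0.1044]
orientation: [0.705, 0.004, 0.709, 0.001]
ft_force: [-10.6, -3.2, 4.7]
opening: 0.237
```

```bash
python3 - <<'E'
from h import *
np.set_printoptions(precision=4,suppress=True)
crank(10)
I=[];S=[];Z=[];ZS=[]
for _ in range(4):
    p=shot('top');I.append(p['img'].astype(float));Z.append(cloud(p)[...,2]); s=shot('side');S.append(s['img'].astype(float));ZS.append(cloud(s))
a=np.mean(I,0);b=np.mean(S,0);z=np.nanmedian(Z,0);q=np.nanmedian(ZS,0)
d=a[...,2]-a[...,0]
for v in range(236,243): print(v,a[v,418:430].mean(1).astype(int),d[v,418:430].astype(int),(z[v,418:430]*1000).astype(int))
d=b[...,2]-b[...,0]
for v in range(274,290): print(v,d[v,256:272].astype(int),b[v,256:272].mean(1).astype(int),(q[v,256:272,2]*1000).round(0))
cv2.imwrite('pics/ts5.png',cv2.resize(a[228:248,398:438].astype(np.uint8),(800,400),interpolation=cv2.INTER_CUBIC))
cv2.imwrite('pics/ss5.png',cv2.resize(b[265:295,248:283].astype(np.uint8),(770,600),interpolation=cv2.INTER_CUBIC))
np.savez('o.npz',a=a,b=b)
E
```

```text
t [ 0.5156 -0.2671  0.1044] th 6.1 r 0.0419 F [-10.6  -3.2   4.7] op 0.237
[{"slide": [0.2, 0.7, -0.1], "dr": [0, 0, 0], "fingers": 1.5}, {"slide": [0.2, 1.4, -0.4], "dr": [0, 0, 0], "fingers": 1.5}, {"slide": [0.3, 2.0, -0.8], "dr": [0, 0, 0], "fingers": 1.5}, {"slide": [0.3, 2.6, -1.3], "dr": [0, 0, 0], "fingers": 1.5}, {"slide": [0.3, 3.0, -1.8], "dr": [0, 0, 0], "fingers": 1.5}]
236 [168 166 164 167 170 200 227 225 209 185 178 176] [-12 -13 -12 -13 -12 -12  -7  -7 -13 -14 -15 -15] [13 12 15  8 11 26 27 26 26 11  9 14]
237 [206 199 198 193 171 189 225 233 230 220 202 180] [ -7  -8  -8  -7  -8  -9  -5  -3  -4  -3 -10 -14] [10 13 13 14 11 24 26 26 25 11 13  9]
238 [227 221 226 226 197 162 179 224 238 238 223 186] [  0   0   0   0  -1   4  17   7   1   0  -2 -13] [14 12 15 12 14 14 20 12 14 13 14 11]
239 [235 235 237 238 221 171 168 222 240 240 226 186] [  0   0   0   0   0   8  22   8   1   0  -1 -13] [13 13 10 12 14 13 20 24 13 13 12 11]
240 [240 241 241 241 232 205 213 237 243 243 229 188] [  0   0   0   0   0   1   3   1   0   0  -2 -13] [14 12 13 13 11 12 14 12 15 13 10 11]
241 
[... 2703 characters left out ...]
 87  89  90  89  86  79  79] [-1. -2. -2. 65. 67. 66. 67. 66. 73. 72. 73. 83. 83. 83. 82. 81.]
287 [  1  -5 -10 -12 -12 -12 -12  -7  -5  -5  -5  -5  -5  -5  -3  -3] [ 55  87 120 133 137 137 124  98  85  86  90  90  87  80  70  65] [-1. -1. 64. 66. 67. 67. 67. 65. 73. 72. 82. 84. 84. 82. 82. 81.]
288 [  0 -10 -14 -13 -12 -12 -11  -8  -5  -5  -6  -5  -4  -3  -2  -2] [ 61 110 139 136 137 137 127  99  84  90  90  87  81  71  60  66] [-1. -1. 65. 65. 66. 66. 67. 66. 72. 83. 83. 83. 82. 81. 81. 79.]
289 [ -1  -8 -12 -12 -12 -12 -11  -7  -5  -5  -5  -4  -3  -2  -2  -3] [ 70 107 133 138 139 137 125 100  89  88  87  81  71  60  63  84] [-2. -2. 66. 67. 66. 66. 67. 67. 83. 83. 83. 82. 81. 81. 79. 77.]
```

View pics/ts5.png

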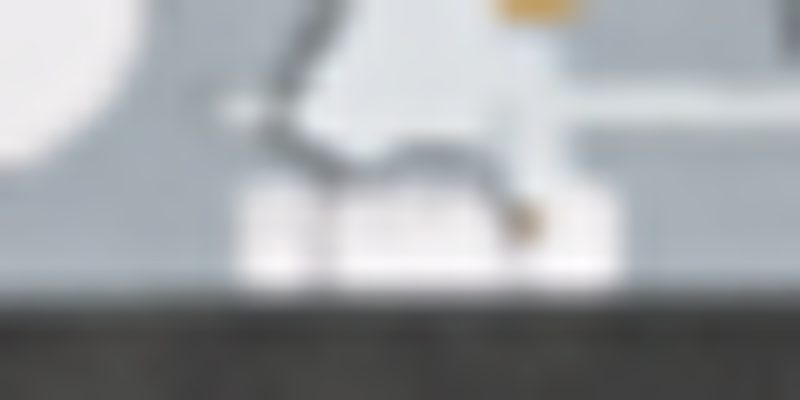

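View pics/ss5.png

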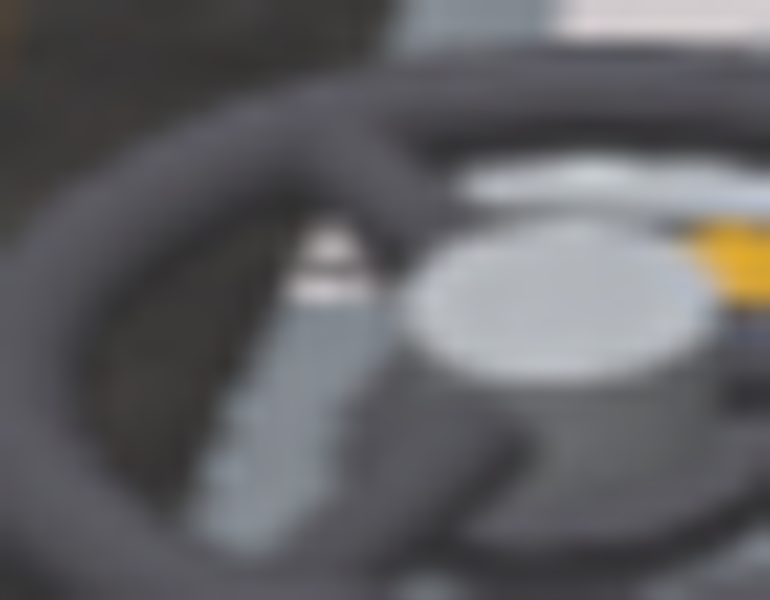

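```bash
python3 - <<'E'
from h import *
np.set_printoptions(precision=4,suppress=True)
s=shot('side');q=cloud(s)
for v,u in ((277,263),(278,262),(279,262),(279,263)): print(q[v,u],s['range_z'][v,u],pix(s,q[v,u]))
print(pix(s,(.4307,-.1876,.013)),pix(s,(.4316,-.1576,.013)))
p=shot('top');print(pix(p,q[278,262]), np.linalg.inv(p['camera_from_world'])[:3,3])
print(world(s,262.5,278,.013),world(s,262.5,279.6,.013))
E
```

```text
[ 0.4307 -0.1551  0.0121] 0.8440686 [263. 277.]
[ 0.4292 -0.1592  0.0121] 0.8403254 [262. 278.]
[ 0.4296 -0.1617  0.0111] 0.8383347 [262. 279.]
[ 0.4323 -0.1643  0.0129] 0.8352293 [263. 279.]
[260.4261 284.9592] [263.1748 277.2875]
[414.0193 241.2933] [0.3853 0.1051 1.1419]
[ 0.4306 -0.1605  0.013 ] [ 0.4317 -0.1668  0.013 ]
```

Request:
step_arm:
  rows:
    - {"slide": [0, 0.4, 0], "dr": [0, 0, 0], "fingers": 1.5}
    - {"slide": [0, 0.8, -0.1], "dr": [0, 0, 0], "fingers": 1.5}
    - {"slide": [0, 0.8, -0.1], "dr": [0, 0, 0], "fingers": 1.5}
    - {"slide": [0, 0.8, -0.1], "dr": [0, 0, 0], "fingers": 1.5}

```text
time_s: 11.95
tcp_pos: [0.5137, -0.2582, 0.1044]
orientation: [0.704, 0.004, 0.71, 0.002]
ft_force: [-7.8, -1.7, 3.0]
opening: 0.234
```

```bash
python3 - <<'E'
from h import *
crank(10)
I=[shot('top')['img'].astype(float) for _ in range(3)]
a=np.mean(I,0);d=a[...,2]-a[...,0]
for v in range(237,243): print(v,a[v,418:430].mean(1).astype(int),d[v,418:430].astype(int))
E
```

```text
t [ 0.5137 -0.2582  0.1044] th 18.6 r 0.0418 F [-7.8 -1.7  3. ] op 0.234
[{"slide": [0.2, 0.7, -0.3], "dr": [0, 0, 0], "fingers": 1.5}, {"slide": [0.3, 1.3, -0.7], "dr": [0, 0, 0], "fingers": 1.5}, {"slide": [0.3, 1.8, -1.2], "dr": [0, 0, 0], "fingers": 1.5}, {"slide": [0.3, 2.2, -1.8], "dr": [0, 0, 0], "fingers": 1.5}, {"slide": [0.3, 2.6, -2.4], "dr": [0, 0, 0], "fingers": 1.5}]
237 [207 200 198 194 166 185 225 232 227 220 202 182] [ -8  -7  -7  -7  -8 -10  -6  -5  -5  -5 -10 -14]
238 [227 222 226 226 197 160 174 212 230 236 223 186] [  0   0   0   0  -1   5  16  10   0   0  -2 -13]
239 [235 235 237 238 222 171 165 218 237 240 225 187] [  0   0   0   0   0   7  22   8   1   0  -1 -12]
240 [241 241 242 242 232 206 214 238 244 243 229 189] [  0   0   0   0   0   1   3   1   0   0  -1 -14]
241 [240 240 241 241 236 225 227 240 244 242 225 183] [  0   0   0   0   0   0  -1   0   0   0  -3 -13]
242 [171 172 172 173 169 160 160 171 175 170 153 131] [-3 -3 -2 -2 -2 -2 -3 -3 -3 -3 -3 -8]
```

Request:
step_arm:
  rows:
    - {"slide": [0, 0, 0], "dr": [0, 0, 0], "fingers": 5}
    - {"slide": [0, 0, 0], "dr": [0, 0, 0], "fingers": 5}
    - {"slide": [-3, 0, 0], "dr": [0, 0, 0], "fingers": 5}
    - {"slide": [-8, 0, 0], "dr": [0, 0, 0], "fingers": 5}
    - {"slide": [-10, 0, 0], "dr": [0, 0, 0], "fingers": 5}

```text
time_s: 12.6
tcp_pos: [0.5171, -0.2598, 0.2085]
orientation: [0.706, 0.003, 0.708, 0.001]
ft_force: [0.3, -0.5, -0.1]
opening: 0.571
```

```bash
python3 - <<'E'
from h import *
np.set_printoptions(precision=4,suppress=True)
p=shot('top');w=cloud(p);s=shot('side')
for z,u,v in ((.016,394.85,226.08),): print('pad',world(p,u,v,z))
# pad by intensity/hue: bright >235 inside
a=p['img'].astype(float); m=((a.mean(2)>232)&(np.hypot(w[...,0]-.477,w[...,1]+.103)<.04)).astype(np.uint8)
# area moments
M=cv2.moments(m,True);print(M['m00'],M['m10']/M['m00'],M['m01']/M['m00'],world(p,M['m10']/M['m00'],M['m01']/M['m00'],.016))
c,_=cv2.findContours(m,cv2.RETR_EXTERNAL,cv2.CHAIN_APPROX_NONE);c=max(c,key=cv2.contourArea)[:,0];print(fitcirc([world(p,u,v,.016) for u,v in c]))
for nm,cc in dict(A=(.413,.213),B=(.428,.1)).items():
    mm=(np.hypot(w[...,0]-cc[0],w[...,1]-cc[1])<.045)&(w[...,2]>.028); print(nm,topcirc(p,mm,.037))
print(tcp()[0],bot.read_state()['joint_pos'],rel((.429,.0995,.16),np.pi/2))
cv2.imwrite('pics/s6.png',s['img'])
E
```

```text
pad [ 0.4776 -0.1027  0.016 ]
284.0 394.4964788732394 226.13028169014083 [ 0.4775 -0.1016  0.016 ]
(array([ 0.4777, -0.1017,  0.028 ]), np.float64(0.0012688840445825948))
A (array([0.413 , 0.2137, 0.028 ]), np.float64(0.0008722202842748166))
B (array([0.4289, 0.0998, 0.028 ]), np.float64(0.0008112099074632252))
[ 0.5174 -0.2601  0.2083] [-0.4888  0.3747  1.7433  0.0055  1.0265 -0.4886] (array([ 5.03, 35.9 , -8.95]), array([-90.17,   0.23,  -0.27]))
```

Request:
step_arm:
  rows:
    - {"slide": [0, 35.9, -8.9], "dr": [-90, 0, 0], "fingers": 8.7}
    - {"slide": [0, 35.9, -8.9], "dr": [-90, 0, 0], "fingers": 8.7}
    - {"slide": [0, 35.9, -8.9], "dr": [-90, 0, 0], "fingers": 8.7}
    - {"slide": [0, 35.9, -8.9], "dr": [-90, 0, 0], "fingers": 8.7}
    - {"slide": [0, 35.9, -8.9], "dr": [-90, 0, 0], "fingers": 8.7}

```text
time_s: 13.2
tcp_pos: [0.4558, -0.014, 0.2075]
orientation: [0.657, -0.257, 0.659, 0.263]
ft_force: [0.6, 1.8, -0.2]
opening: 0.968
```

```bash
python3 - <<'E'
from h import *
print(tcp()[0],rel((.429,.0995,.18),np.pi/2))
E
```

```text
[ 0.45581081 -0.013987    0.20753332] (array([ 2.84, 10.09,  5.8 ]), array([-46.89,   0.2 ,  -0.45]))
```

Request:
step_arm:
  rows:
    - {"slide": [2.8, 10.1, 5.8], "dr": [-46.9, 0.2, -0.4], "fingers": 8.7}
    - {"slide": [2.8, 10.1, 5.8], "dr": [-46.9, 0.2, -0.4], "fingers": 8.7}
    - {"slide": [2.8, 10.1, 5.8], "dr": [-46.9, 0.2, -0.4], "fingers": 8.7}
    - {"slide": [2.8, 10.1, 5.8], "dr": [-46.9, 0.2, -0.4], "fingers": 8.7}
    - {"slide": [2.8, 10.1, 5.8], "dr": [-46.9, 0.2, -0.4], "fingers": 8.7}

```text
time_s: 13.7
tcp_pos: [0.4281, 0.1008, 0.1792]
orientation: [0.516, -0.483, 0.517, 0.484]
ft_force: [0.6, 0.7, -0.4]
opening: 0.991
```

```bash
python3 - <<'E'
from h import *
print(tcp()[0],rel((.429,.0995,.011),np.pi/2))
E
```

```text
[0.42813476 0.10077888 0.17920316] (array([16.82, -0.14, -0.13]), array([-3.76,  0.03, -0.16]))
```

Request:
step_arm:
  rows:
    - {"slide": [4, -0.1, -0.1], "dr": [-3.8, 0, 0], "fingers": 8.7}
    - {"slide": [8, -0.1, -0.1], "dr": [-3.8, 0, 0], "fingers": 8.7}
    - {"slide": [12, -0.1, -0.1], "dr": [-3.8, 0, 0], "fingers": 8.7}
    - {"slide": [15, -0.1, -0.1], "dr": [-3.8, 0, 0], "fingers": 8.7}
    - {"slide": [16.8, -0.1, -0.1], "dr": [-3.8, 0, 0], "fingers": 8.7}

```text
time_s: 14.2
tcp_pos: [0.4268, 0.0998, 0.0082]
orientation: [0.498, -0.499, 0.501, 0.502]
ft_force: [-0.2, 0.7, -0.4]
opening: 0.992
```

Request:
step_arm:
  rows:
    - {"slide": [0, 0, 0], "dr": [0, 0, 0], "fingers": 5.6}
    - {"slide": [0, 0, 0], "dr": [0, 0, 0], "fingers": 5.6}
    - {"slide": [0, 0, 0], "dr": [0, 0, 0], "fingers": 5.6}
    - {"slide": [0, 0, 0], "dr": [0, 0, 0], "fingers": 5.6}
    - {"slide": [0, 0, 0], "dr": [0, 0, 0], "fingers": 5.6}
  newtons: 5

```text
time_s: 14.7
tcp_pos: [0.4276, 0.1, 0.0091]
orientation: [0.499, -0.499, 0.501, 0.501]
ft_force: [0.1, 0.7, 2.7]
opening: 0.666
```

```bash
python3 - <<'E'
from h import *
print(tcp()[0],rel((.429,.0995,.011),np.pi/2),bot.read_state()['ft_force'])
E
```

```text
[0.42759829 0.09997341 0.00914837] (array([-0.19, -0.14, -0.05]), array([ 0.05,  0.03, -0.25])) [0.10243948 0.72350239 2.66555412]
```

Request:
step_arm:
  rows:
    - {"slide": [0, 0, 0], "dr": [0, 0, 0], "fingers": 8.7}
    - {"slide": [0, 0, 0], "dr": [0, 0, 0], "fingers": 8.7}
    - {"slide": [-0.2, -0.1, 0], "dr": [8, 0, 0], "fingers": 8.7}
    - {"slide": [-0.2, -0.1, 0], "dr": [16, 0, 0], "fingers": 8.7}
    - {"slide": [-0.2, -0.1, 0], "dr": [24, 0, 0], "fingers": 8.7}

```text
time_s: 15.2
tcp_pos: [0.4287, 0.1, 0.0114]
orientation: [0.593, -0.383, 0.595, 0.385]
ft_force: [-0.5, -0.2, -0.5]
opening: 0.991
```

Request:
step_arm:
  rows:
    - {"slide": [0, 0, 0], "dr": [8, 0, 0], "fingers": 8.7}
    - {"slide": [0, 0, 0], "dr": [16, 0, 0], "fingers": 8.7}
    - {"slide": [0, 0, 0], "dr": [24, 0, 0], "fingers": 8.7}
    - {"slide": [0, 0, 0], "dr": [32, 0, 0], "fingers": 8.7}
    - {"slide": [0, 0, 0], "dr": [40, 0, 0], "fingers": 8.7}

```text
time_s: 15.7
tcp_pos: [0.4288, 0.1, 0.0115]
orientation: [0.689, -0.155, 0.691, 0.156]
ft_force: [-0.4, 0.5, 0.4]
opening: 0.987
```

```bash
python3 - <<'E'
from h import *
print(tcp()[0],rel((.4285,.0995,.010),-.03),bot.read_state()['ft_force'])
E
```

```text
[0.42879451 0.0999784  0.01148712] (array([ 0.15, -0.03, -0.05]), array([27.11, -0.2 , -0.08])) [-0.35910473  0.51043223  0.3519222 ]
```

Request:
step_arm:
  rows:
    - {"slide": [0, 0, 0], "dr": [8, 0, 0], "fingers": 8.7}
    - {"slide": [0, 0, 0], "dr": [16, 0, 0], "fingers": 8.7}
    - {"slide": [0, 0, 0], "dr": [24, 0, 0], "fingers": 8.7}
    - {"slide": [0, 0, 0], "dr": [27.1, 0, 0], "fingers": 8.7}
    - {"slide": [0, 0, 0], "dr": [27.1, 0, 0], "fingers": 5.6}
  newtons: 15

```text
time_s: 16.2
tcp_pos: [0.4289, 0.0999, 0.0116]
orientation: [0.706, 0.011, 0.708, -0.011]
ft_force: [0.3, 0.0, -0.1]
opening: 0.938
```

Request:
step_arm:
  rows:
    - {"slide": [0, 0, 0], "dr": [0, 0, 0], "fingers": 5.6}
    - {"slide": [0, 0, 0], "dr": [0, 0, 0], "fingers": 5.6}
    - {"slide": [0, 0, 0], "dr": [0, 0, 0], "fingers": 5.6}
    - {"slide": [0, 0, 0], "dr": [0, 0, 0], "fingers": 5.6}
    - {"slide": [0, 0, 0], "dr": [0, 0, 0], "fingers": 5.6}

```text
time_s: 16.7
tcp_pos: [0.4289, 0.1, 0.0116]
orientation: [0.706, 0.011, 0.708, -0.01]
ft_force: [0.4, -0.2, -0.3]
opening: 0.66
```

```bash
python3 - <<'E'
from h import *
t,R,s=tcp();print(t,s['opening'],s['ft_force'],rel((.4777,-.102,.12),-.03),rel(t,-.03))
E
```

```text
[0.42888862 0.09995676 0.01162804] 0.6600455585995033 [ 0.41622177 -0.23982639 -0.32342876] (array([-10.87, -20.03,   5.45]), array([-0.  , -0.2 , -0.03])) (array([0., 0., 0.]), array([-0.  , -0.2 , -0.03]))
```

Request:
step_arm:
  rows:
    - {"slide": [-4, 0, 0], "dr": [0, 0, 0], "fingers": 5.6}
    - {"slide": [-9, 0, 0], "dr": [0, 0, 0], "fingers": 5.6}
    - {"slide": [-11, -4, 1], "dr": [0, 0, 0], "fingers": 5.6}
    - {"slide": [-11, -8.5, 2.5], "dr": [0, 0, 0], "fingers": 5.6}
    - {"slide": [-11, -13, 4], "dr": [0, 0, 0], "fingers": 5.6}

```text
time_s: 17.2
tcp_pos: [0.4661, -0.0324, 0.1226]
orientation: [0.707, 0.01, 0.707, -0.01]
ft_force: [0.5, 0.8, -0.9]
opening: 0.66
```

```bash
python3 - <<'E'
from h import *
t,R,s=tcp();print(t,s['opening'],s['ft_force'],rel((.4777,-.102,.07),-.03))
E
```

```text
[ 0.46605327 -0.03241145  0.12257468] 0.6597736393167664 [ 0.51451518  0.75992075 -0.91581575] (array([ 5.25, -6.93,  1.37]), array([ 0.11, -0.06, -0.02]))
```

Request:
step_arm:
  rows:
    - {"slide": [1, -4, 0.8], "dr": [0, 0, 0], "fingers": 5.6}
    - {"slide": [2, -6.9, 1.4], "dr": [0, 0, 0], "fingers": 5.6}
    - {"slide": [5.2, -6.9, 1.4], "dr": [0, 0, 0], "fingers": 5.6}
    - {"slide": [5.2, -6.9, 1.4], "dr": [0, 0, 0], "fingers": 5.6}
    - {"slide": [5.2, -6.9, 1.4], "dr": [0, 0, 0], "fingers": 5.6}

```text
time_s: 17.7
tcp_pos: [0.4771, -0.1014, 0.0702]
orientation: [0.706, 0.01, 0.708, -0.01]
ft_force: [-0.1, 0.0, -0.6]
opening: 0.658
```

```bash
python3 - <<'E'
from h import *
t,R,s=tcp();print(t,s['opening'],s['ft_force'],rel((.4777,-.102,.0285),-.03))
b=shot('side');cv2.imwrite('pics/s7.png',cv2.resize(b['img'][190:310,210:350],(700,600),interpolation=cv2.INTER_CUBIC))
E
```

```text
[ 0.47708505 -0.10137735  0.07021604] 0.6577416740962161 [-0.13769823  0.01681748 -0.59289434] (array([ 4.17, -0.06,  0.08]), array([ 0.11, -0.21, -0.06]))
```

View pics/s7.png

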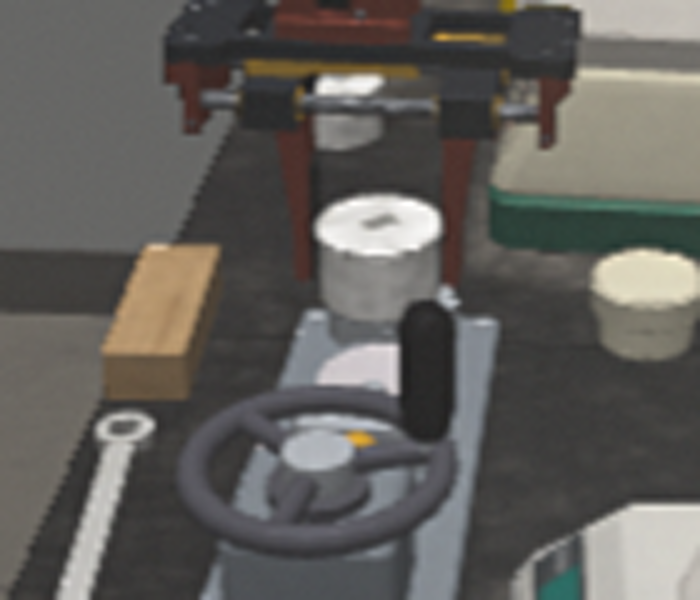

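Request:
step_arm:
  rows:
    - {"slide": [1.5, -0.1, 0.1], "dr": [0, 0, 0], "fingers": 5.6}
    - {"slide": [3, -0.1, 0.1], "dr": [0, 0, 0], "fingers": 5.6}
    - {"slide": [3.7, -0.1, 0.1], "dr": [0, 0, 0], "fingers": 5.6}
    - {"slide": [4.1, -0.1, 0.1], "dr": [0, 0, 0], "fingers": 5.6}
    - {"slide": [4.2, -0.1, 0.1], "dr": [0, 0, 0], "fingers": 5.6}

```text
time_s: 18.25
tcp_pos: [0.4788, -0.102, 0.0287]
orientation: [0.706, 0.01, 0.708, -0.009]
ft_force: [-0.0, 0.1, -2.0]
opening: 0.656
```

```bash
python3 - <<'E'
from h import *
t,R,s=tcp();print(t,s['opening'],s['ft_force'],rel((.4777,-.102,.0285),-.03))
E
```

```text
[ 0.47876153 -0.10202303  0.02874448] 0.656276900628562 [-0.01090986  0.07303347 -2.04117409] (array([ 0.02, -0.  , -0.11]), array([ 0.18, -0.12, -0.04]))
```

Request:
step_arm:
  rows:
    - {"slide": [0.1, 0, -0.1], "dr": [0, 0, 0], "fingers": 5.6}
    - {"slide": [0.1, 0, -0.1], "dr": [0, 0, 0], "fingers": 5.6}
    - {"slide": [0.1, 0, -0.1], "dr": [0, 0, 0], "fingers": 5.6}

```text
time_s: 18.55
tcp_pos: [0.478, -0.1021, 0.0281]
orientation: [0.707, 0.01, 0.708, -0.009]
ft_force: [-0.7, -0.3, -1.0]
opening: 0.657
```

```bash
python3 - <<'E'
from h import *
t,R,s=tcp();print(t,s['opening'],s['ft_force'],rel((.4777,-.102,.0285),-.03))
E
```

```text
[ 0.47796321 -0.10208021  0.02805444] 0.6572707366335306 [-0.71549739 -0.2802895  -1.0139238 ] (array([-0.04,  0.01, -0.03]), array([ 0.17, -0.08, -0.03]))
```

Request:
step_arm:
  rows:
    - {"slide": [0.1, 0, 0], "dr": [0, 0, 0], "fingers": 5.6}
    - {"slide": [0.1, 0, 0], "dr": [0, 0, 0], "fingers": 5.6}
    - {"slide": [0.1, 0, 0], "dr": [0, 0, 0], "fingers": 6.3}
    - {"slide": [0.1, 0, 0], "dr": [0, 0, 0], "fingers": 6.8}
    - {"slide": [0.1, 0, 0], "dr": [0, 0, 0], "fingers": 7.5}

```text
time_s: 19.05
tcp_pos: [0.4781, -0.1021, 0.0271]
orientation: [0.707, 0.01, 0.707, -0.009]
ft_force: [-0.5, 0.2, 0.3]
opening: 0.823
```

Request:
step_arm:
  rows:
    - {"slide": [-2, 0, 0], "dr": [0, 0, 0], "fingers": 8}
    - {"slide": [-6, 0, 0], "dr": [0, 0, 0], "fingers": 8}
    - {"slide": [-10, 0, 0], "dr": [0, 0, 0], "fingers": 8}
    - {"slide": [-12, 4, -2], "dr": [-8, 0, 0], "fingers": 8.7}
    - {"slide": [-14, 9, -3], "dr": [-16, 0, 0], "fingers": 8.7}

```text
time_s: 19.55
tcp_pos: [0.4507, -0.0158, 0.1668]
orientation: [0.701, -0.09, 0.701, 0.09]
ft_force: [0.3, 0.8, 0.6]
opening: 0.987
```

```bash
python3 - <<'E'
from h import *
t,R,s=tcp();print(t,s['opening'],s['ft_force'],rel((.4135,.2137,.16),np.pi/2))
E
```

```text
[ 0.45073318 -0.01582104  0.16677059] 0.9869825432564202 [0.26055131 0.79522497 0.55120382] (array([ 0.69, 23.15,  2.17]), array([-7.542e+01,  1.000e-02, -2.000e-02]))
```

Request:
step_arm:
  rows:
    - {"slide": [0, 23.1, 2.2], "dr": [-75.4, 0, 0], "fingers": 8.7}
    - {"slide": [0, 23.1, 2.2], "dr": [-75.4, 0, 0], "fingers": 8.7}
    - {"slide": [0, 23.1, 2.2], "dr": [-75.4, 0, 0], "fingers": 8.7}
    - {"slide": [0, 23.1, 2.2], "dr": [-75.4, 0, 0], "fingers": 8.7}
    - {"slide": [0, 23.1, 2.2], "dr": [-75.4, 0, 0], "fingers": 8.7}

```text
time_s: 20.05
tcp_pos: [0.4131, 0.2161, 0.1671]
orientation: [0.619, -0.342, 0.619, 0.342]
ft_force: [0.1, 0.1, 0.3]
opening: 0.993
```

```bash
python3 - <<'E'
from h import *
np.set_printoptions(precision=4,suppress=True)
p=shot('top');s_=shot('side');w=cloud(p)
for nm,cc in dict(A=(.413,.213)).items():
    mm=(np.hypot(w[...,0]-cc[0],w[...,1]-cc[1])<.045)&(w[...,2]>.028)&(w[...,2]<.06); print(nm,mm.sum(),topcirc(p,mm,.037))
mm=(np.hypot(w[...,0]-.477,w[...,1]+.102)<.04)&(w[...,2]>.045)&(w[...,2]<.07); print('B',mm.sum(),topcirc(p,mm,.053))
t,R,s=tcp();print(t,s['opening'],s['ft_force'],rel((.4135,.2137,.16),np.pi/2))
cv2.imwrite('pics/t8.png',cv2.resize(p['img'][180:280,230:430],(800,400),interpolation=cv2.INTER_CUBIC))
E
```

```text
Traceback (most recent call last):
  File "h.py", line 41, in topcirc
    c=max(c,key=cv2.contourArea)[:,0]
      ~~~^^^^^^^^^^^^^^^^^^^^^^^
ValueError: max() iterable argument is empty
```

```bash
python3 - <<'E'
from h import *
np.set_printoptions(precision=4,suppress=True)
p=shot('top');w=cloud(p)
mm=(np.hypot(w[...,0]-.477,w[...,1]+.102)<.04)&(w[...,2]>.045)&(w[...,2]<.07); print('B',mm.sum(),topcirc(p,mm,.053))
t,R,s=tcp();print(t,rel((.4135,.2137,.010),np.pi/2))
cv2.imwrite('pics/t8.png',cv2.resize(p['img'][180:280,230:430],(800,400),interpolation=cv2.INTER_CUBIC))
E
```

```text
B 295 (array([ 0.4779, -0.1021,  0.0277]), np.float64(0.0007551176911163979))
[0.4135 0.2148 0.1668] (array([15.68, -0.07, -0.09]), array([-32.4 ,   0.  ,  -0.03]))
```

View pics/t8.png

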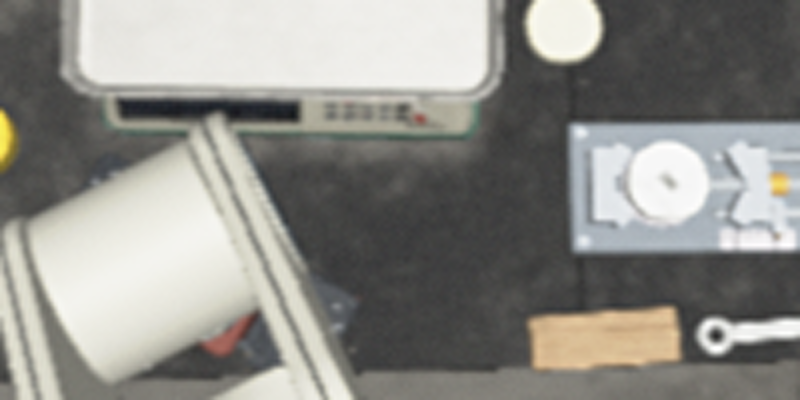

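Request:
step_arm:
  rows:
    - {"slide": [2, -0.1, -0.1], "dr": [-8.2, 0, 0], "fingers": 8.7}
    - {"slide": [4, -0.1, -0.1], "dr": [-16.4, 0, 0], "fingers": 8.7}
    - {"slide": [6, -0.1, -0.1], "dr": [-24.6, 0, 0], "fingers": 8.7}
    - {"slide": [8, -0.1, -0.1], "dr": [-32.4, 0, 0], "fingers": 8.7}
    - {"slide": [11, -0.1, -0.1], "dr": [-32.4, 0, 0], "fingers": 8.7}

```text
time_s: 20.7
tcp_pos: [0.4148, 0.2124, 0.0568]
orientation: [0.501, -0.5, 0.499, 0.5]
ft_force: [-0.7, 0.3, 0.2]
opening: 0.99
```

```bash
python3 - <<'E'
from h import *
t,R,s=tcp();print(t,rel((.4137,.2137,.011),np.pi/2))
E
```

```text
[0.41477014 0.21239546 0.0567943 ] (array([4.58, 0.11, 0.13]), array([0.01, 0.06, 0.08]))
```

Request:
step_arm:
  rows:
    - {"slide": [2.5, 0.1, 0.1], "dr": [0, 0, 0], "fingers": 8.7}
    - {"slide": [4.5, 0.1, 0.1], "dr": [0, 0, 0], "fingers": 8.7}
    - {"slide": [4.6, 0.1, 0.1], "dr": [0, 0, 0], "fingers": 5.6}
    - {"slide": [4.6, 0.1, 0.1], "dr": [0, 0, 0], "fingers": 5.6}
    - {"slide": [4.6, 0.1, 0.1], "dr": [0, 0, 0], "fingers": 5.6}
  newtons: 5

```text
time_s: 21.2
tcp_pos: [0.4145, 0.2132, 0.0117]
orientation: [0.501, -0.5, 0.499, 0.499]
ft_force: [-0.1, -0.1, 0.1]
opening: 0.753
```

Request:
step_arm:
  rows:
    - {"slide": [0, 0, 0], "dr": [0, 0, 0], "fingers": 5.6}
    - {"slide": [0, 0, 0], "dr": [0, 0, 0], "fingers": 5.6}
    - {"slide": [0, 0, 0], "dr": [0, 0, 0], "fingers": 5.6}
    - {"slide": [0, 0, 0], "dr": [0, 0, 0], "fingers": 8.7}
    - {"slide": [0, 0, 0], "dr": [0, 0, 0], "fingers": 8.7}

```text
time_s: 21.7
tcp_pos: [0.4144, 0.2132, 0.0118]
orientation: [0.501, -0.5, 0.499, 0.499]
ft_force: [0.2, -0.1, 0.1]
opening: 0.809
```

```bash
python3 - <<'E'
from h import *
t,R,s=tcp();print(t,s['opening'],rel((.4137,.2137,.011),np.pi/2))
E
```

```text
[0.41440733 0.21322161 0.01175415] 0.8085919592016219 (array([0.08, 0.07, 0.05]), array([-0.07,  0.08,  0.14]))
```

Request:
step_arm:
  rows:
    - {"slide": [0, 0, 0], "dr": [0, 0, 0], "fingers": 8.7}
    - {"slide": [0, 0, 0], "dr": [8, 0, 0], "fingers": 8.7}
    - {"slide": [0, 0, 0], "dr": [16, 0, 0], "fingers": 8.7}
    - {"slide": [0, 0, 0], "dr": [24, 0, 0], "fingers": 8.7}
    - {"slide": [0, 0, 0], "dr": [32, 0, 0], "fingers": 8.7}

```text
time_s: 22.2
tcp_pos: [0.4142, 0.2132, 0.0116]
orientation: [0.62, -0.341, 0.619, 0.341]
ft_force: [0.6, 0.7, 1.2]
opening: 0.993
```

Request:
step_arm:
  rows:
    - {"slide": [0, 0, 0], "dr": [8, 0, 0], "fingers": 8.7}
    - {"slide": [0, 0, 0], "dr": [16, 0, 0], "fingers": 8.7}
    - {"slide": [0, 0, 0], "dr": [24, 0, 0], "fingers": 8.7}
    - {"slide": [0, 0, 0], "dr": [32, 0, 0], "fingers": 8.7}
    - {"slide": [0, 0, 0], "dr": [40, 0, 0], "fingers": 8.7}

```text
time_s: 22.7
tcp_pos: [0.4139, 0.2131, 0.0114]
orientation: [0.7, -0.106, 0.698, 0.106]
ft_force: [0.4, 0.0, -0.2]
opening: 0.991
```

```bash
python3 - <<'E'
from h import *
t,R,s=tcp();print(t,s['opening'],rel((.4144,.2132,.011),-.03))
E
```

```text
[0.41393931 0.21310203 0.01143553] 0.9913387416845031 (array([ 0.04, -0.  ,  0.05]), array([19.  ,  0.1 , -0.05]))
```

Request:
step_arm:
  rows:
    - {"slide": [0, 0, 0], "dr": [8, 0, 0], "fingers": 8.7}
    - {"slide": [0, 0, 0], "dr": [16, 0, 0], "fingers": 8.7}
    - {"slide": [0, 0, 0], "dr": [19, 0, 0], "fingers": 8.7}
    - {"slide": [0, 0, 0], "dr": [19, 0, 0], "fingers": 5.6}
    - {"slide": [0, 0, 0], "dr": [19, 0, 0], "fingers": 5.6}
  newtons: 15

```text
time_s: 23.2
tcp_pos: [0.4138, 0.2131, 0.0113]
orientation: [0.707, 0.01, 0.707, -0.01]
ft_force: [0.3, -1.1, 0.4]
opening: 0.848
```

Request:
step_arm:
  rows:
    - {"slide": [0, 0, 0], "dr": [0, 0, 0], "fingers": 5.6}
    - {"slide": [0, 0, 0], "dr": [0, 0, 0], "fingers": 5.6}
    - {"slide": [0, 0, 0], "dr": [0, 0, 0], "fingers": 5.6}
    - {"slide": [0, 0, 0], "dr": [0, 0, 0], "fingers": 5.6}
    - {"slide": [0, 0, 0], "dr": [0, 0, 0], "fingers": 5.6}

```text
time_s: 23.7
tcp_pos: [0.4138, 0.2131, 0.0113]
orientation: [0.707, 0.01, 0.707, -0.01]
ft_force: [-0.3, 0.1, -1.2]
opening: 0.66
```

```bash
python3 - <<'E'
from h import *
t,R,s=tcp();print(t,s['opening'],s['ft_force'],rel((.4780,-.102,.145),-.03))
E
```

```text
[0.41376654 0.21306947 0.01133124] 0.6597799211957847 [-0.34909926  0.1230602  -1.20494344] (array([-13.39, -31.3 ,   7.32]), array([ 0.11,  0.07, -0.05]))
```

Request:
step_arm:
  rows:
    - {"slide": [-4, 0, 0], "dr": [0, 0, 0], "fingers": 5.6}
    - {"slide": [-9, 0, 0], "dr": [0, 0, 0], "fingers": 5.6}
    - {"slide": [-12.5, -2, 0], "dr": [0, 0, 0], "fingers": 5.6}
    - {"slide": [-13.4, -6.5, 1], "dr": [0, 0, 0], "fingers": 5.6}
    - {"slide": [-13.4, -11, 2], "dr": [0, 0, 0], "fingers": 5.6}

```text
time_s: 24.2
tcp_pos: [0.4318, 0.102, 0.1474]
orientation: [0.709, 0.01, 0.705, -0.008]
ft_force: [0.8, 0.5, -1.5]
opening: 0.658
```

Request:
step_arm:
  rows:
    - {"slide": [0, -4.5, 1.2], "dr": [0, 0, 0], "fingers": 5.6}
    - {"slide": [0, -9, 2.4], "dr": [0, 0, 0], "fingers": 5.6}
    - {"slide": [0, -13, 3.6], "dr": [0, 0, 0], "fingers": 5.6}
    - {"slide": [0, -17, 4.6], "dr": [0, 0, 0], "fingers": 5.6}
    - {"slide": [0, -19, 5.1], "dr": [0, 0, 0], "fingers": 5.6}

```text
time_s: 24.7
tcp_pos: [0.4785, -0.0921, 0.1474]
orientation: [0.709, 0.01, 0.705, -0.009]
ft_force: [-0.1, -0.0, -1.3]
opening: 0.658
```

```bash
python3 - <<'E'
from h import *
t,R,s=tcp();print(t,s['opening'],s['ft_force'],rel((.4780,-.102,.085),-.03))
E
```

```text
[ 0.47847904 -0.09211935  0.14739815] 0.6584049225552285 [-0.11291725 -0.03772032 -1.30379091] (array([ 6.24, -1.  , -0.06]), array([ 0.14,  0.38, -0.08]))
```

Request:
step_arm:
  rows:
    - {"slide": [0, -1, 0], "dr": [0, 0.4, 0], "fingers": 5.6}
    - {"slide": [2, -1, -0.1], "dr": [0, 0.4, 0], "fingers": 5.6}
    - {"slide": [4.5, -1, -0.1], "dr": [0, 0.4, 0], "fingers": 5.6}
    - {"slide": [6.2, -1, -0.1], "dr": [0, 0.4, 0], "fingers": 5.6}
    - {"slide": [6.2, -1, -0.1], "dr": [0, 0.4, 0], "fingers": 5.6}

```text
time_s: 25.2
tcp_pos: [0.4755, -0.1011, 0.0834]
orientation: [0.705, 0.01, 0.709, -0.009]
ft_force: [-0.5, 0.3, -2.0]
opening: 0.659
```

```bash
python3 - <<'E'
from h import *
t,R,s=tcp();print(t,s['opening'],s['ft_force'],rel((.4780,-.102,.0655),-.03))
E
```

```text
[ 0.47554123 -0.10105336  0.08344219] 0.6591735185446971 [-0.52784216  0.34039559 -1.98728619] (array([ 1.79, -0.09,  0.26]), array([ 0.17, -0.31, -0.14]))
```

Request:
step_arm:
  rows:
    - {"slide": [0.3, -0.1, 0.2], "dr": [0, -0.3, 0], "fingers": 5.6}
    - {"slide": [0.8, -0.1, 0.2], "dr": [0, -0.3, 0], "fingers": 5.6}
    - {"slide": [1.2, -0.1, 0.2], "dr": [0, -0.3, 0], "fingers": 5.6}
    - {"slide": [1.4, -0.1, 0.2], "dr": [0, -0.3, 0], "fingers": 5.6}

```text
time_s: 25.6
tcp_pos: [0.4776, -0.102, 0.0695]
orientation: [0.707, 0.01, 0.707, -0.009]
ft_force: [-0.8, -1.0, -1.2]
opening: 0.662
```

```bash
python3 - <<'E'
from h import *
t,R,s=tcp();print(t,s['opening'],s['ft_force'],rel((.4780,-.102,.0655),-.03))
E
```

```text
[ 0.47756431 -0.1020404   0.06948776] 0.6621892789631322 [-0.83674611 -0.99140363 -1.2230191 ] (array([0.4 , 0.  , 0.04]), array([ 0.18,  0.01, -0.14]))
```

Well aligned; lower onto the first tin.

Request:
step_arm:
  rows:
    - {"slide": [0.1, 0, 0], "dr": [0, 0, 0], "fingers": 5.6}
    - {"slide": [0.2, 0, 0], "dr": [0, 0, 0], "fingers": 5.6}
    - {"slide": [0.3, 0, 0], "dr": [0, 0, 0], "fingers": 5.6}
    - {"slide": [0.4, 0, 0], "dr": [0, 0, 0], "fingers": 5.6}
    - {"slide": [0.4, 0, 0], "dr": [0, 0, 0], "fingers": 5.6}

```text
time_s: 26.1
tcp_pos: [0.4775, -0.102, 0.0654]
orientation: [0.707, 0.01, 0.707, -0.009]
ft_force: [-0.3, 0.1, -0.9]
opening: 0.658
```

```bash
python3 - <<'E'
from h import *
t,R,s=tcp();print(t,s['opening'],s['ft_force'],rel((.4780,-.102,.0655),-.03))
E
```

```text
[ 0.47753683 -0.10203557  0.06542987] 0.6576081455113723 [-0.2504647   0.13336611 -0.88322309] (array([-0.01,  0.  ,  0.05]), array([ 0.18,  0.01, -0.14]))
```

Just at contact height; ease down 1 mm and release gently, then rise.

Request:
step_arm:
  rows:
    - {"slide": [0.1, 0, 0], "dr": [0, 0, 0], "fingers": 5.6}
    - {"slide": [0.1, 0, 0], "dr": [0, 0, 0], "fingers": 6}
    - {"slide": [0.1, 0, 0], "dr": [0, 0, 0], "fingers": 6.4}
    - {"slide": [0.1, 0, 0], "dr": [0, 0, 0], "fingers": 7.2}
    - {"slide": [0.1, 0, 0], "dr": [0, 0, 0], "fingers": 8}

```text
time_s: 26.6
tcp_pos: [0.4776, -0.102, 0.0644]
orientation: [0.707, 0.01, 0.707, -0.009]
ft_force: [-0.7, 0.0, 0.2]
opening: 0.878
```

Request:
step_arm:
  rows:
    - {"slide": [-2, 0, 0], "dr": [0, 0, 0], "fingers": 8.5}
    - {"slide": [-6, 0, 0], "dr": [0, 0, 0], "fingers": 8.5}
    - {"slide": [-10, 0, 0], "dr": [0, 0, 0], "fingers": 6}
    - {"slide": [-13, -3, 0], "dr": [0, 0, 0], "fingers": 5}
    - {"slide": [-14, -7, 0], "dr": [0, 0, 0], "fingers": 5}

```text
time_s: 27.1
tcp_pos: [0.4773, -0.1727, 0.2077]
orientation: [0.709, 0.009, 0.705, -0.008]
ft_force: [1.5, 0.5, -1.0]
opening: 0.733
```

Request:
step_arm:
  rows:
    - {"slide": [0, -4, 0], "dr": [0, 0, 0], "fingers": 5}
    - {"slide": [0, -8, 1.5], "dr": [0, 0, 0], "fingers": 5}
    - {"slide": [0, -12, 3], "dr": [0, 0, 0], "fingers": 5}
    - {"slide": [0, -12, 3], "dr": [0, 0, 0], "fingers": 5}

```text
time_s: 27.5
tcp_pos: [0.5059, -0.2977, 0.208]
orientation: [0.71, 0.009, 0.704, -0.01]
ft_force: [-0.3, 0.2, 0.3]
opening: 0.569
```

```bash
python3 - <<'E'
from h import *
np.set_printoptions(precision=4,suppress=True)
t,R,s=tcp();print(t)
p=shot('top','t9.png');b=shot('side');w=cloud(p)
mm=(np.hypot(w[...,0]-.477,w[...,1]+.102)<.045)&(w[...,2]>.083)&(w[...,2]<.11); print('top tin',mm.sum(),topcirc(p,mm,.091) if mm.sum() else 0)
q=cloud(b)
for lo,hi in ((.02,.05),(.058,.088)):
    g=q[(np.hypot(q[...,0]-.477,q[...,1]+.102)<.045)&(q[...,2]>lo)&(q[...,2]<hi)]; print(lo,len(g),np.percentile(g[:,0],[2,98]),g[:,1].min())
cv2.imwrite('pics/s9.png',cv2.resize(b['img'][190:310,210:350],(700,600),interpolation=cv2.INTER_CUBIC))
cv2.imwrite('pics/t9a.png',cv2.resize(p['img'][180:280,230:480],(800,320),interpolation=cv2.INTER_CUBIC))
E
```

```text
[ 0.5059 -0.2977  0.208 ]
top tin 323 (array([ 0.4774, -0.1018,  0.028 ]), np.float64(0.0008465398724723681))
0.02 148 [0.4523 0.5074] -0.14195866644016397
0.058 252 [0.454  0.5055] -0.13259138863402797
```

View pics/s9.png

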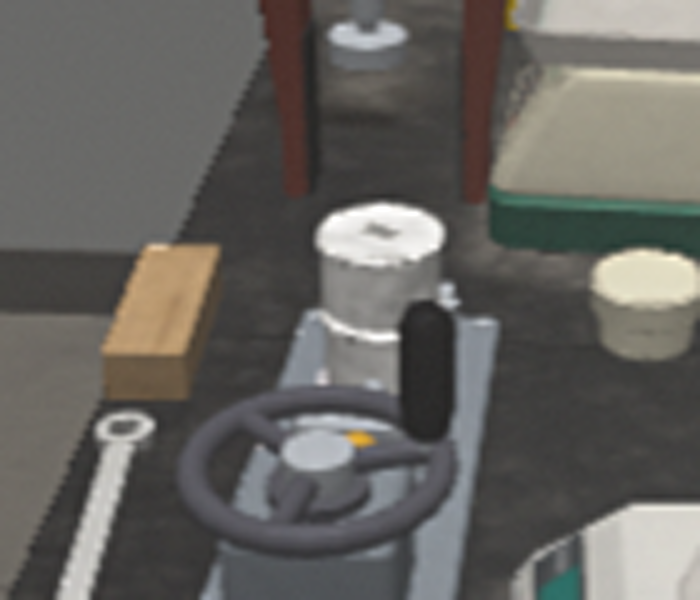

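View pics/t9a.png

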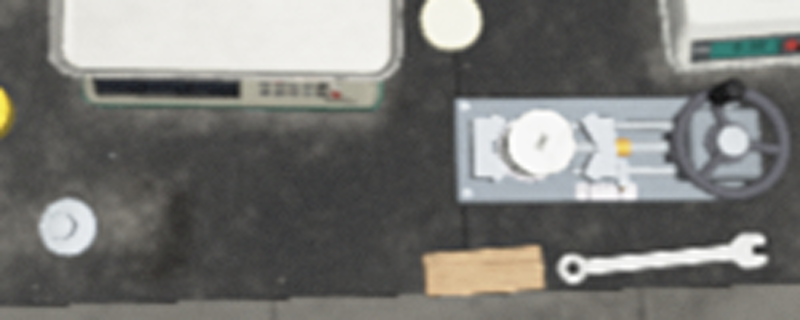

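View pics/t9.png

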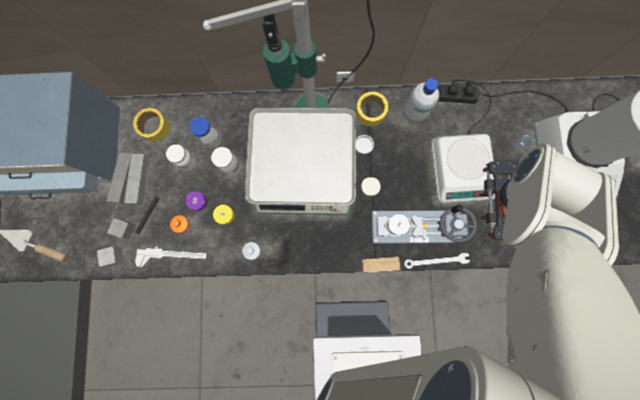

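```bash
python3 - <<'E'
from h import *
np.set_printoptions(precision=4,suppress=True)
W=[];S=[]
for _ in range(2):
    p=shot('top');W.append(cloud(p));b=shot('side');S.append(cloud(b))
for n,w in (('top',np.nanmean(W,0)),('side',np.nanmean(S,0))):
    m=(w[...,2]>.1)&(w[...,2]<.147)&(abs(w[...,0]-.49)<.07)&(w[...,1]<-.2)&(w[...,1]>-.33)
    t=w[m]; print(n,len(t),t.min(0),t.max(0)); k=t[t[:,2]>.137];print(len(k),k.mean(0),k.min(0),k.max(0))
t,R,s=tcp();print(t,R.T@(np.array([.5137,-.2582,.165])-t)*100)
E
```

```text
top 91 [ 0.4297 -0.3287  0.1009] [ 0.5523 -0.2505  0.1449]
46 [ 0.5018 -0.2697  0.1409] [ 0.4297 -0.3287  0.137 ] [ 0.5233 -0.2514  0.1449]
side 256 [ 0.5041 -0.2748  0.1001] [ 0.5246 -0.2566  0.1408]
44 [ 0.514  -0.2648  0.1395] [ 0.506  -0.2723  0.137 ] [ 0.5212 -0.2566  0.1408]
[ 0.504  -0.292   0.2076] [4.2695 3.3939 0.8769]<stdin>:6: RuntimeWarning: Mean of empty slice
```

```bash
sed -i 's/C=(.4740,-.2715)/C=(.4740,-.2752)/' h.py; python3 - <<'E'
from h import *
t,R,s=tcp();print(t,rel((.5138,-.262,.165),-.01))
E
```

```text
[ 0.50396276 -0.29198688  0.20760555] (array([4.27, 3.01, 0.9 ]), array([-0.73,  0.26, -0.08]))
```

Request:
step_arm:
  rows:
    - {"slide": [1, 3, 0.9], "dr": [-0.7, 0.2, 0], "fingers": 5}
    - {"slide": [4.2, 3, 0.9], "dr": [-0.7, 0.2, 0], "fingers": 5}
    - {"slide": [4.2, 3, 0.9], "dr": [-0.7, 0.2, 0], "fingers": 5}
    - {"slide": [4.2, 3, 0.9], "dr": [-0.7, 0.2, 0], "fingers": 5}

```text
time_s: 28.2
tcp_pos: [0.5135, -0.2614, 0.1658]
orientation: [0.707, 0.004, 0.707, -0.003]
ft_force: [0.7, -0.4, 0.8]
opening: 0.572
```

```bash
python3 - <<'E'
from h import *
t,R,s=tcp();print(t,rel((.5138,-.262,.1035),0))
E
```

```text
[ 0.51351927 -0.26137139  0.16581037] (array([ 6.23, -0.08,  0.03]), array([-0.55, -0.01, -0.12]))
```

Request:
step_arm:
  rows:
    - {"slide": [3, 0, 0], "dr": [0, 0, 0], "fingers": 5}
    - {"slide": [6, 0, 0], "dr": [0, 0, 0], "fingers": 5}
    - {"slide": [6.2, 0, 0], "dr": [0, 0, 0], "fingers": 1.5}
    - {"slide": [6.2, 0, 0], "dr": [0, 0, 0], "fingers": 1.5}
    - {"slide": [6.2, 0, 0], "dr": [0, 0, 0], "fingers": 1.5}
  newtons: 15

```text
time_s: 28.7
tcp_pos: [0.5146, -0.262, 0.1057]
orientation: [0.708, 0.004, 0.706, -0.003]
ft_force: [-0.6, -0.5, 0.1]
opening: 0.335
```

Request:
step_arm:
  rows:
    - {"slide": [0, 0, 0], "dr": [0, 0, 0], "fingers": 1.5}
    - {"slide": [0, 0, 0], "dr": [0, 0, 0], "fingers": 1.5}
    - {"slide": [0, 0, 0], "dr": [0, 0, 0], "fingers": 1.5}

```text
time_s: 29.0
tcp_pos: [0.5142, -0.2623, 0.1068]
orientation: [0.708, 0.004, 0.706, -0.003]
ft_force: [-5.3, -0.6, 6.7]
opening: 0.236
```

```bash
python3 -c "
from h import *
crank(-18)"
```

```text
t [ 0.5142 -0.2623  0.1068] th 17.8 r 0.0423 F [-5.3 -0.6  6.7] op 0.236
[{"slide": [0.5, -1.3, 0.2], "dr": [0, 0, 0], "fingers": 1.5}, {"slide": [0.5, -2.6, -0.0], "dr": [0, 0, 0], "fingers": 1.5}, {"slide": [0.5, -3.8, -0.6], "dr": [0, 0, 0], "fingers": 1.5}, {"slide": [0.5, -4.7, -1.5], "dr": [0, 0, 0], "fingers": 1.5}, {"slide": [0.5, -5.3, -2.7], "dr": [0, 0, 0], "fingers": 1.5}]
```

Request:
step_arm:
  rows:
    - {"slide": [0, -1.3, 0.2], "dr": [0, 0, 0], "fingers": 1.5}
    - {"slide": [0, -2.6, 0], "dr": [0, 0, 0], "fingers": 1.5}
    - {"slide": [0, -3.8, -0.6], "dr": [0, 0, 0], "fingers": 1.5}
    - {"slide": [0, -4.7, -1.5], "dr": [0, 0, 0], "fingers": 1.5}
    - {"slide": [0, -5.3, -2.7], "dr": [0, 0, 0], "fingers": 1.5}

```text
time_s: 29.5
tcp_pos: [0.4857, -0.3143, 0.1068]
orientation: [0.707, 0.005, 0.707, -0.003]
ft_force: [-3.6, 15.1, 6.9]
opening: 0.238
```

```bash
python3 -c "
from h import *
crank(-18)"
```

```text
t [ 0.4857 -0.3143  0.1068] th -73.4 r 0.0408 F [-3.6 15.1  6.9] op 0.238
[{"slide": [0.5, -0.3, -1.3], "dr": [0, 0, 0], "fingers": 1.5}, {"slide": [0.5, -0.1, -2.6], "dr": [0, 0, 0], "fingers": 1.5}, {"slide": [0.5, 0.5, -3.7], "dr": [0, 0, 0], "fingers": 1.5}, {"slide": [0.5, 1.5, -4.6], "dr": [0, 0, 0], "fingers": 1.5}, {"slide": [0.5, 2.6, -5.2], "dr": [0, 0, 0], "fingers": 1.5}]
```

```bash
sed -i 's/C=(.4740,-.2752)/C=(.4740,-.2738)/' h.py; python3 -c "
from h import *
crank(-18)"
```

```text
t [ 0.4857 -0.3143  0.1068] th -73.9 r 0.0422 F [-3.6 15.1  6.9] op 0.238
[{"slide": [0.5, -0.2, -1.3], "dr": [0, 0, 0], "fingers": 1.5}, {"slide": [0.5, 0.1, -2.6], "dr": [0, 0, 0], "fingers": 1.5}, {"slide": [0.5, 0.7, -3.8], "dr": [0, 0, 0], "fingers": 1.5}, {"slide": [0.5, 1.6, -4.7], "dr": [0, 0, 0], "fingers": 1.5}, {"slide": [0.5, 2.8, -5.2], "dr": [0, 0, 0], "fingers": 1.5}]
```

Request:
step_arm:
  rows:
    - {"slide": [0, -0.2, -1.3], "dr": [0, 0, 0], "fingers": 1.5}
    - {"slide": [0, 0.1, -2.6], "dr": [0, 0, 0], "fingers": 1.5}
    - {"slide": [0, 0.7, -3.8], "dr": [0, 0, 0], "fingers": 1.5}
    - {"slide": [0, 1.6, -4.7], "dr": [0, 0, 0], "fingers": 1.5}
    - {"slide": [0, 2.8, -5.2], "dr": [0, 0, 0], "fingers": 1.5}

```text
time_s: 30.0
tcp_pos: [0.4337, -0.2867, 0.107]
orientation: [0.707, 0.005, 0.707, -0.003]
ft_force: [1.2, -1.4, -6.3]
opening: 0.235
```

```bash
python3 -c "
from h import *
crank(-18)"
```

```text
t [ 0.4337 -0.2867  0.107 ] th -162.2 r 0.0423 F [ 1.2 -1.4 -6.3] op 0.235
[{"slide": [0.5, 1.3, -0.2], "dr": [0, 0, 0], "fingers": 1.5}, {"slide": [0.5, 2.6, 0.0], "dr": [0, 0, 0], "fingers": 1.5}, {"slide": [0.5, 3.8, 0.6], "dr": [0, 0, 0], "fingers": 1.5}, {"slide": [0.5, 4.7, 1.5], "dr": [0, 0, 0], "fingers": 1.5}, {"slide": [0.5, 5.3, 2.7], "dr": [0, 0, 0], "fingers": 1.5}]
```

Request:
step_arm:
  rows:
    - {"slide": [0, 1.3, -0.2], "dr": [0, 0, 0], "fingers": 1.5}
    - {"slide": [0, 2.6, 0], "dr": [0, 0, 0], "fingers": 1.5}
    - {"slide": [0, 3.8, 0.6], "dr": [0, 0, 0], "fingers": 1.5}
    - {"slide": [0, 4.7, 1.5], "dr": [0, 0, 0], "fingers": 1.5}
    - {"slide": [0, 5.3, 2.7], "dr": [0, 0, 0], "fingers": 1.5}

```text
time_s: 30.5
tcp_pos: [0.462, -0.233, 0.107]
orientation: [0.707, 0.005, 0.707, -0.003]
ft_force: [0.2, -7.0, -10.7]
opening: 0.237
```

```bash
python3 -c "
from h import *
crank(-18)"
```

```text
t [ 0.462 -0.233  0.107] th 106.4 r 0.0425 F [  0.2  -7.  -10.7] op 0.237
[{"slide": [0.5, 0.1, 1.3], "dr": [0, 0, 0], "fingers": 1.5}, {"slide": [0.5, -0.1, 2.6], "dr": [0, 0, 0], "fingers": 1.5}, {"slide": [0.5, -0.7, 3.8], "dr": [0, 0, 0], "fingers": 1.5}, {"slide": [0.5, -1.7, 4.7], "dr": [0, 0, 0], "fingers": 1.5}, {"slide": [0.5, -2.8, 5.3], "dr": [0, 0, 0], "fingers": 1.5}]
```

Request:
step_arm:
  rows:
    - {"slide": [0.1, 0.1, 1.3], "dr": [0, 0, 0], "fingers": 1.5}
    - {"slide": [0.1, -0.1, 2.6], "dr": [0, 0, 0], "fingers": 1.5}
    - {"slide": [0.1, -0.7, 3.8], "dr": [0, 0, 0], "fingers": 1.5}
    - {"slide": [0.1, -1.7, 4.7], "dr": [0, 0, 0], "fingers": 1.5}
    - {"slide": [0.1, -2.8, 5.3], "dr": [0, 0, 0], "fingers": 1.5}

```text
time_s: 31.0
tcp_pos: [0.5145, -0.2621, 0.1067]
orientation: [0.706, 0.004, 0.708, -0.002]
ft_force: [-16.5, -2.9, 15.2]
opening: 0.237
```

```bash
python3 -c "
from h import *
crank(-18)"
```

```text
t [ 0.5145 -0.2621  0.1067] th 16.1 r 0.0422 F [-16.5  -2.9  15.2] op 0.237
[{"slide": [0.5, -1.3, 0.2], "dr": [0, 0, 0], "fingers": 1.5}, {"slide": [0.5, -2.6, -0.1], "dr": [0, 0, 0], "fingers": 1.5}, {"slide": [0.5, -3.8, -0.7], "dr": [0, 0, 0], "fingers": 1.5}, {"slide": [0.5, -4.7, -1.7], "dr": [0, 0, 0], "fingers": 1.5}, {"slide": [0.5, -5.2, -2.8], "dr": [0, 0, 0], "fingers": 1.5}]
```

Request:
step_arm:
  rows:
    - {"slide": [0, -1.3, 0.1], "dr": [0, 0, 0], "fingers": 1.5}
    - {"slide": [0, -2.5, -0.1], "dr": [0, 0, 0], "fingers": 1.5}
    - {"slide": [0, -3.7, -0.7], "dr": [0, 0, 0], "fingers": 1.5}
    - {"slide": [0, -4.6, -1.7], "dr": [0, 0, 0], "fingers": 1.5}
    - {"slide": [0, -5.1, -2.8], "dr": [0, 0, 0], "fingers": 1.5}

```text
time_s: 31.5
tcp_pos: [0.4872, -0.3132, 0.1069]
orientation: [0.706, 0.004, 0.708, -0.002]
ft_force: [2.0, 3.3, -0.0]
opening: 0.238
```

```bash
python3 -c "
from h import *
crank(-18)"
```

```text
t [ 0.4872 -0.3132  0.1069] th -71.5 r 0.0415 F [ 2.   3.3 -0. ] op 0.238
[{"slide": [0.5, -0.3, -1.3], "dr": [0, 0, 0], "fingers": 1.5}, {"slide": [0.5, -0.1, -2.6], "dr": [0, 0, 0], "fingers": 1.5}, {"slide": [0.5, 0.5, -3.8], "dr": [0, 0, 0], "fingers": 1.5}, {"slide": [0.5, 1.4, -4.7], "dr": [0, 0, 0], "fingers": 1.5}, {"slide": [0.5, 2.6, -5.3], "dr": [0, 0, 0], "fingers": 1.5}]
```

Request:
step_arm:
  rows:
    - {"slide": [0, -0.2, -1.3], "dr": [0, 0, 0], "fingers": 1.5}
    - {"slide": [0, 0, -2.6], "dr": [0, 0, 0], "fingers": 1.5}
    - {"slide": [0, 0.6, -3.8], "dr": [0, 0, 0], "fingers": 1.5}
    - {"slide": [0, 1.5, -4.8], "dr": [0, 0, 0], "fingers": 1.5}
    - {"slide": [0, 2.6, -5.3], "dr": [0, 0, 0], "fingers": 1.5}

```text
time_s: 32.0
tcp_pos: [0.4334, -0.2858, 0.107]
orientation: [0.706, 0.005, 0.708, -0.003]
ft_force: [5.3, -0.6, -7.8]
opening: 0.236
```

```bash
python3 -c "
from h import *
crank(-18)"
```

```text
t [ 0.4334 -0.2858  0.107 ] th -163.5 r 0.0424 F [ 5.3 -0.6 -7.8] op 0.236
[{"slide": [0.5, 1.3, -0.1], "dr": [0, 0, 0], "fingers": 1.5}, {"slide": [0.5, 2.6, 0.1], "dr": [0, 0, 0], "fingers": 1.5}, {"slide": [0.5, 3.8, 0.7], "dr": [0, 0, 0], "fingers": 1.5}, {"slide": [0.5, 4.7, 1.6], "dr": [0, 0, 0], "fingers": 1.5}, {"slide": [0.5, 5.3, 2.8], "dr": [0, 0, 0], "fingers": 1.5}]
```

Request:
step_arm:
  rows:
    - {"slide": [0, 1.3, -0.1], "dr": [0, 0, 0], "fingers": 1.5}
    - {"slide": [0, 2.6, 0.1], "dr": [0, 0, 0], "fingers": 1.5}
    - {"slide": [0, 3.8, 0.7], "dr": [0, 0, 0], "fingers": 1.5}
    - {"slide": [0, 4.7, 1.6], "dr": [0, 0, 0], "fingers": 1.5}
    - {"slide": [0, 5.2, 2.8], "dr": [0, 0, 0], "fingers": 1.5}

```text
time_s: 32.5
tcp_pos: [0.4621, -0.2328, 0.1071]
orientation: [0.706, 0.004, 0.708, -0.002]
ft_force: [-1.4, -4.0, -6.0]
opening: 0.235
```

```bash
python3 -c "
from h import *
crank(-18)"
```

```text
t [ 0.4621 -0.2328  0.1071] th 106.1 r 0.0427 F [-1.4 -4.  -6. ] op 0.235
[{"slide": [0.5, 0.1, 1.3], "dr": [0, 0, 0], "fingers": 1.5}, {"slide": [0.5, -0.1, 2.6], "dr": [0, 0, 0], "fingers": 1.5}, {"slide": [0.5, -0.8, 3.8], "dr": [0, 0, 0], "fingers": 1.5}, {"slide": [0.5, -1.7, 4.7], "dr": [0, 0, 0], "fingers": 1.5}, {"slide": [0.5, -2.9, 5.3], "dr": [0, 0, 0], "fingers": 1.5}]
```

Request:
step_arm:
  rows:
    - {"slide": [0.1, 0.1, 1.3], "dr": [0, 0, 0], "fingers": 1.5}
    - {"slide": [0.1, -0.1, 2.6], "dr": [0, 0, 0], "fingers": 1.5}
    - {"slide": [0.1, -0.8, 3.7], "dr": [0, 0, 0], "fingers": 1.5}
    - {"slide": [0.1, -1.7, 4.6], "dr": [0, 0, 0], "fingers": 1.5}
    - {"slide": [0.1, -2.9, 5.1], "dr": [0, 0, 0], "fingers": 1.5}

```text
time_s: 33.0
tcp_pos: [0.5143, -0.2622, 0.1069]
orientation: [0.706, 0.004, 0.708, -0.002]
ft_force: [-6.6, 0.2, 10.2]
opening: 0.234
```

```bash
python3 - <<'E'
from h import *
crank(-14)
p=shot('top');b=shot('side')
cv2.imwrite('pics/s10.png',cv2.resize(b['img'][190:310,210:350],(700,600),interpolation=cv2.INTER_CUBIC))
cv2.imwrite('pics/t10.png',cv2.resize(p['img'][205:247,366:486],(798,280),interpolation=cv2.INTER_CUBIC))
E
```

```text
t [ 0.5143 -0.2622  0.1069] th 16.1 r 0.0419 F [-6.6  0.2 10.2] op 0.234
[{"slide": [0.5, -1.0, 0.2], "dr": [0, 0, 0], "fingers": 1.5}, {"slide": [0.5, -2.0, 0.1], "dr": [0, 0, 0], "fingers": 1.5}, {"slide": [0.5, -3.0, -0.2], "dr": [0, 0, 0], "fingers": 1.5}, {"slide": [0.5, -3.9, -0.8], "dr": [0, 0, 0], "fingers": 1.5}, {"slide": [0.5, -4.6, -1.5], "dr": [0, 0, 0], "fingers": 1.5}]
```

View pics/s10.png

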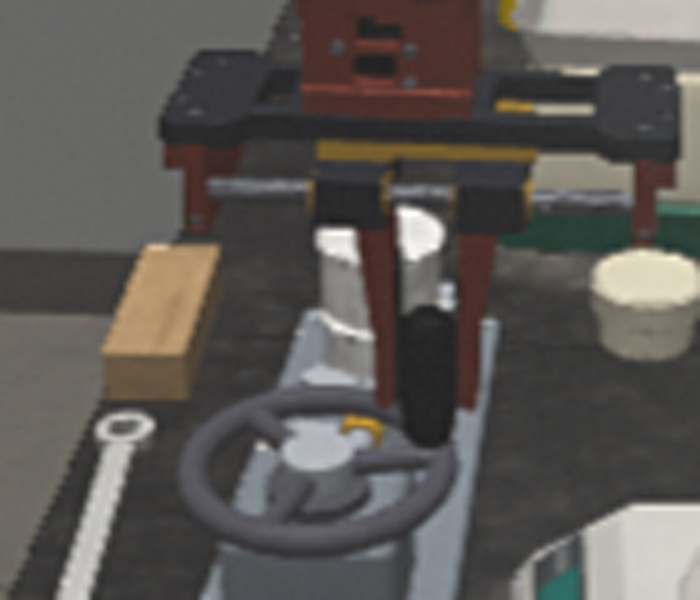

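View pics/t10.png

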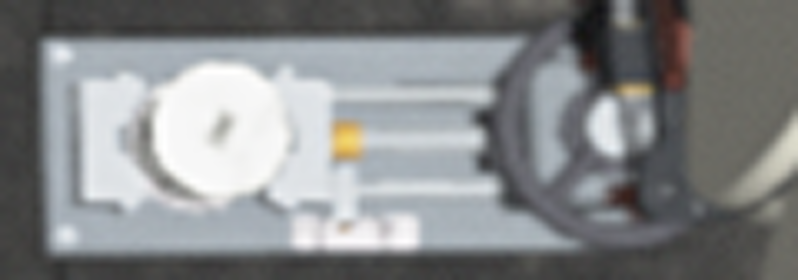

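Request:
step_arm:
  rows:
    - {"slide": [0, -1.3, 0.1], "dr": [0, 0, 0], "fingers": 1.5}
    - {"slide": [0, -2.5, -0.1], "dr": [0, 0, 0], "fingers": 1.5}
    - {"slide": [0, -3.7, -0.7], "dr": [0, 0, 0], "fingers": 1.5}
    - {"slide": [0, -4.6, -1.7], "dr": [0, 0, 0], "fingers": 1.5}
    - {"slide": [0, -5.1, -2.8], "dr": [0, 0, 0], "fingers": 1.5}

```text
time_s: 33.6
tcp_pos: [0.4859, -0.3137, 0.1069]
orientation: [0.706, 0.005, 0.708, -0.002]
ft_force: [-0.9, 10.0, 4.2]
opening: 0.236
```

```bash
python3 -c "
from h import *
crank(-18)"
```

```text
t [ 0.4859 -0.3137  0.1069] th -73.4 r 0.0417 F [-0.9 10.   4.2] op 0.236
[{"slide": [0.5, -0.2, -1.3], "dr": [0, 0, 0], "fingers": 1.5}, {"slide": [0.5, -0.0, -2.6], "dr": [0, 0, 0], "fingers": 1.5}, {"slide": [0.5, 0.6, -3.7], "dr": [0, 0, 0], "fingers": 1.5}, {"slide": [0.5, 1.6, -4.7], "dr": [0, 0, 0], "fingers": 1.5}, {"slide": [0.5, 2.7, -5.2], "dr": [0, 0, 0], "fingers": 1.5}]
```

Request:
step_arm:
  rows:
    - {"slide": [0, -0.1, -1.3], "dr": [0, 0, 0], "fingers": 1.5}
    - {"slide": [0, 0.1, -2.6], "dr": [0, 0, 0], "fingers": 1.5}
    - {"slide": [0, 0.7, -3.7], "dr": [0, 0, 0], "fingers": 1.5}
    - {"slide": [0, 1.6, -4.7], "dr": [0, 0, 0], "fingers": 1.5}
    - {"slide": [0, 2.7, -5.2], "dr": [0, 0, 0], "fingers": 1.5}

```text
time_s: 34.1
tcp_pos: [0.4332, -0.2854, 0.1071]
orientation: [0.706, 0.006, 0.708, -0.002]
ft_force: [6.4, -0.6, -9.6]
opening: 0.236
```

```bash
python3 -c "
from h import *
crank(-18)"
```

```text
t [ 0.4332 -0.2854  0.1071] th -164.1 r 0.0424 F [ 6.4 -0.6 -9.6] op 0.236
[{"slide": [0.5, 1.3, -0.1], "dr": [0, 0, 0], "fingers": 1.5}, {"slide": [0.5, 2.6, 0.1], "dr": [0, 0, 0], "fingers": 1.5}, {"slide": [0.5, 3.8, 0.7], "dr": [0, 0, 0], "fingers": 1.5}, {"slide": [0.5, 4.7, 1.7], "dr": [0, 0, 0], "fingers": 1.5}, {"slide": [0.5, 5.2, 2.9], "dr": [0, 0, 0], "fingers": 1.5}]
```

Request:
step_arm:
  rows:
    - {"slide": [0, 1.3, -0.1], "dr": [0, 0, 0], "fingers": 1.5}
    - {"slide": [0, 2.6, 0.1], "dr": [0, 0, 0], "fingers": 1.5}
    - {"slide": [0, 3.8, 0.7], "dr": [0, 0, 0], "fingers": 1.5}
    - {"slide": [0, 4.7, 1.7], "dr": [0, 0, 0], "fingers": 1.5}
    - {"slide": [0, 5.1, 2.8], "dr": [0, 0, 0], "fingers": 1.5}

```text
time_s: 34.6
tcp_pos: [0.4618, -0.2329, 0.1071]
orientation: [0.705, 0.006, 0.709, -0.001]
ft_force: [-2.7, -0.6, -3.2]
opening: 0.235
```

```bash
python3 - <<'E'
from h import *
crank(-18)
p=shot('top');a=p['img'].astype(float);d=a[...,2]-a[...,0]
for v in range(237,243): print(v,a[v,408:422].mean(1).astype(int),d[v,408:422].astype(int))
cv2.imwrite('pics/t11.png',cv2.resize(p['img'][205:247,366:486],(798,280),interpolation=cv2.INTER_CUBIC))
E
```

```text
t [ 0.4618 -0.2329  0.1071] th 106.6 r 0.0427 F [-2.7 -0.6 -3.2] op 0.235
[{"slide": [0.5, 0.1, 1.3], "dr": [0, 0, 0], "fingers": 1.5}, {"slide": [0.5, -0.1, 2.6], "dr": [0, 0, 0], "fingers": 1.5}, {"slide": [0.5, -0.7, 3.8], "dr": [0, 0, 0], "fingers": 1.5}, {"slide": [0.5, -1.7, 4.7], "dr": [0, 0, 0], "fingers": 1.5}, {"slide": [0.5, -2.8, 5.3], "dr": [0, 0, 0], "fingers": 1.5}]
237 [176 189 207 218 216 195 202 231 237 231 219 207 207 207] [-16 -14 -11  -5  -6  -9 -11  -7  -5  -5  -4  -9  -9  -9]
238 [180 191 221 233 230 209 160 179 216 229 232 226 230 231] [-17 -13  -2  -1   0  -2   5  20   9   0  -1   0   0   1]
239 [181 191 223 234 234 217 163 176 216 232 238 238 240 240] [-18 -11  -1   1   0   0   9  28  12   2   0   1   0   0]
240 [180 195 227 242 242 223 211 233 241 242 243 243 244 244] [-17 -11  -1   0   1   0   1   3   1   0   0   0   0   0]
241 [181 194 229 245 242 224 220 241 245 245 245 245 245 246] [-15 -13  -2   0   0   0  -1   1   0   0   0   1   0   0]
242 [139 144 162 176 175 160 157 173 179 179 180 177 178 180] [-11  -9  -5  -4  -3  -4  -5  -4  -3  -3  -3  -2  -2  -4]
```

View pics/t11.png

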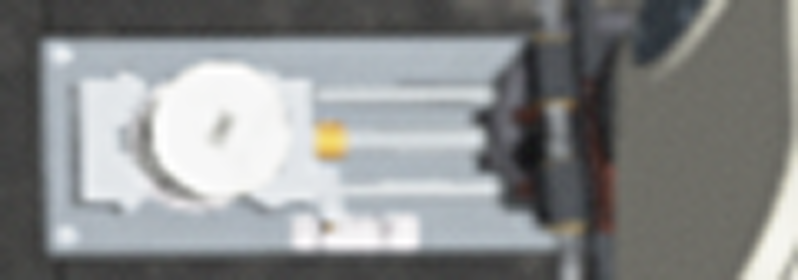

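Request:
step_arm:
  rows:
    - {"slide": [0.1, 0.1, 1.3], "dr": [0, 0, 0], "fingers": 1.5}
    - {"slide": [0.1, -0.1, 2.6], "dr": [0, 0, 0], "fingers": 1.5}
    - {"slide": [0.1, -0.7, 3.7], "dr": [0, 0, 0], "fingers": 1.5}
    - {"slide": [0.1, -1.7, 4.6], "dr": [0, 0, 0], "fingers": 1.5}
    - {"slide": [0.1, -2.8, 5.1], "dr": [0, 0, 0], "fingers": 1.5}

```text
time_s: 35.15
tcp_pos: [0.5143, -0.2617, 0.1068]
orientation: [0.705, 0.006, 0.709, -0.001]
ft_force: [-10.4, -1.0, 13.7]
opening: 0.237
```

```bash
python3 - <<'E'
from h import *
np.set_printoptions(precision=4,suppress=True)
crank(-18)
I=[];S=[]
for _ in range(3):
    p=shot('top');I.append(p['img'].astype(float));b=shot('side');S.append(b['img'].astype(float))
a=np.mean(I,0);d=a[...,2]-a[...,0]
for v in range(237,243): print(v,a[v,408:422].mean(1).astype(int),d[v,408:422].astype(int))
wgt=np.clip(d[238:241,410:422]-3,0,None);c=(wgt.sum(0)*np.arange(410,422)).sum()/wgt.sum()
print(c,[world(p,c,239,z)[:2] for z in (.022,.024,.0255)],'inner',world(p,413.53,240.5,.013)[:2],'outer',world(p,423.35,240.5,.013)[:2])
bb=np.mean(S,0)
cv2.imwrite('pics/s12.png',cv2.resize(bb[265:295,248:283].astype(np.uint8),(770,600),interpolation=cv2.INTER_CUBIC))
cv2.imwrite('pics/t12.png',cv2.resize(a[228:248,398:438].astype(np.uint8),(800,400),interpolation=cv2.INTER_CUBIC))
d=bb[...,2]-bb[...,0]
for v in range(272,284): print(v,d[v,258:270].astype(int),bb[v,258:270].mean(1).astype(int))
w=cloud(p);mm=(np.hypot(w[...,0]-.477,w[...,1]+.102)<.045)&(w[...,2]>.083)&(w[...,2]<.11); print('top tin',mm.sum(),topcirc(p,mm,.091))
E
```

```text
t [ 0.5143 -0.2617  0.1068] th 16.7 r 0.0421 F [-10.4  -1.   13.7] op 0.237
[{"slide": [0.5, -1.3, 0.2], "dr": [0, 0, 0], "fingers": 1.5}, {"slide": [0.5, -2.6, -0.0], "dr": [0, 0, 0], "fingers": 1.5}, {"slide": [0.5, -3.8, -0.7], "dr": [0, 0, 0], "fingers": 1.5}, {"slide": [0.5, -4.7, -1.6], "dr": [0, 0, 0], "fingers": 1.5}, {"slide": [0.5, -5.3, -2.8], "dr": [0, 0, 0], "fingers": 1.5}]
237 [173 182 202 207 186 195 227 233 222 205 208 201 200 199] [-17 -14  -9  -7  -7 -10  -7  -6  -7  -9  -8  -7  -7  -8]
238 [175 186 217 226 212 180 170 198 215 222 227 222 226 227] [-16 -12  -3   0  -1   1  10   8   0  -1   0   0   0   0]
239 [175 184 218 231 226 193 160 205 225 230 236 235 237 237] [-15 -12   0   1   0   7  24  18   2   0   0   0   0   0]
240 [176 189 223 240 238 217 206 234 240 240 241 241 242 242] [-16 -11  -1   0   0   0   7   2   0   0   0   0   0   0]
241 [174 187 222 240 238 218 214 237 242 241 240 241 242 241] [-15 -11  -5   0   0   0   0   0   0   0   0   1   0   0]
242 [133 140 156 171 169 155 152 168 174 173 172 173 174 174] [-10  -9  -5  -3  -3  -3  -3  -3  -2  -3  -3  -
[... 682 characters left out ...]
 88 117 142 164]
278 [ 2  2  2  2  2  0 -2 -2 -5 -9 -9 -9] [ 57  56  60  99 113  82  61  68 103 158 185 183]
279 [ 1  2  0  1  1 -1 -3 -2 -6 -9 -9 -9] [ 56  54  75 157 188 137  77  66 134 183 188 183]
280 [  2   1  -4 -10 -11 -13 -12  -7  -5  -7  -9  -9] [ 56  56  85 127 145 142 122  91 140 186 187 182]
281 [  4   0  -8 -14 -14 -13 -14 -11  -7  -8 -10  -9] [ 54  65 103 132 138 138 137 122 139 176 187 184]
282 [  2  -4 -10 -12 -13 -14 -13 -11  -6  -6  -8  -9] [ 55  83 119 135 138 139 137 120 107 142 176 184]
283 [  0  -8 -12 -12 -13 -12 -11  -6  -3  -5  -5  -7] [ 59  97 131 139 139 138 125  99  88 102 127 155]
top tin 322 (array([ 0.4774, -0.1019,  0.028 ]), np.float64(0.0008417909951023408))
```

View pics/s12.png

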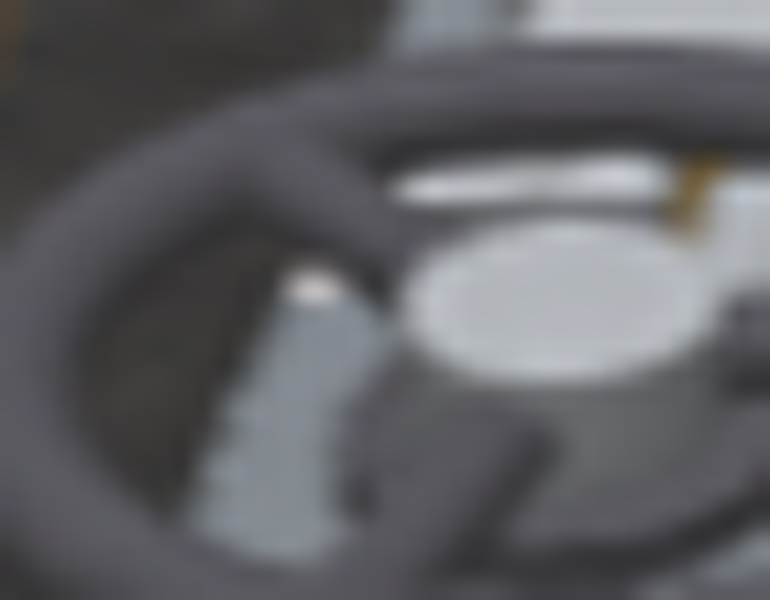

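View pics/t12.png

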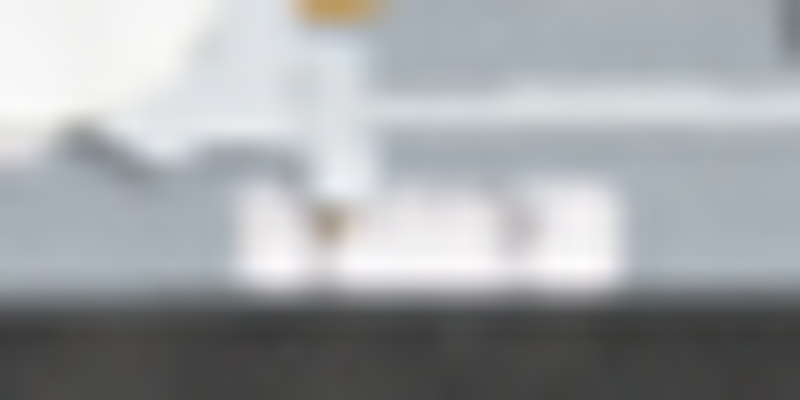

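```bash
python3 - <<'E'
from h import *
np.set_printoptions(precision=4,suppress=True)
b=shot('side')
for jaw in (19,19.6,21,22.5):
  for z in (.018,.022,.026): print(jaw,z,pix(b,(.4357-.0006,-.1577-jaw/1000,z)))
print('inner',pix(b,(.4316,-.1576,.013)))
im=cv2.imread('pics/ss2.png').astype(int);s=cv2.resize(im.astype(np.uint8),(70,50),interpolation=cv2.INTER_AREA).astype(int)
for v in range(22,34): print(v+250,(s[v,16:30,2]-s[v,16:30,0]),s[v,16:30].mean(1).astype(int))
im=cv2.imread('pics/s10.png');s=cv2.resize(im,(140,120),interpolation=cv2.INTER_AREA).astype(int)
for v in range(80,95): print(v+190,(s[v,46:60,2]-s[v,46:60,0]),s[v,46:60].mean(1).astype(int))
q=cloud(b)
for lo,hi in ((.040,.052),(.058,.088)):
    g=q[(np.hypot(q[...,0]-.477,q[...,1]+.102)<.045)&(q[...,2]>lo)&(q[...,2]<hi)&(q[...,1]<-.1)]; print(lo,len(g),fitcirc(g),np.sort(g[:,1])[:5])
E
```

```text
19 0.018 [263.2086 280.2291]
19 0.022 [263.1364 278.67  ]
19 0.026 [263.0639 277.1052]
19.6 0.018 [263.1624 280.3834]
19.6 0.022 [263.09   278.8235]
19.6 0.026 [263.0174 277.2579]
21 0.018 [263.0543 280.7442]
21 0.022 [262.9816 279.1825]
21 0.026 [262.9086 277.615 ]
22.5 0.018 [262.938 281.132]
22.5 0.022 [262.865  279.5684]
22.5 0.026 [262.7917 277.9989]
inner [263.1748 277.2875]
272 [-6 -6 -5 -5 -4 -3 -3 -5 -5 -6 -5 -4  0  0] [92 90 86 84 80 76 79 86 90 91 85 70 60 57]
273 [-5 -5 -3 -4 -2 -3 -1 -5 -5 -5 -5 -5 -3 -3] [88 84 78 74 69 63 65 76 85 91 92 85 80 80]
274 [-3 -3 -3 -2  0  0  1 -2 -4 -5 -5 -5 -5 -4] [80 75 68 62 55 50 57 68 76 85 91 91 90 94]
275 [-3 -4 -1  0  0  2  1  0 -2 -3 -4 -5 -6 -7] [ 70  63  56  52  51  56  91 101  78  75  83  88  88  90]
276 [-2 -1  1  2  3  2  3  2  0 -2 -4 -6 -6 -6] [ 58  54  54  55  56  76 153 179 125  77  73  84 102 119]
277 [ 1  1  2  4  4  3  5  7  4 -1 -4 -7 -8 -8] [ 52  53  57  58  60  90 157 194 165 103  77 108 155 179]
278 [  1   2   2   4   2   4  14  28  17  -1  -6  -9 -10 -10] [ 55  58  58  56  65 108 120 109 121 117 119 157 185 187]
27
[... 1803 characters left out ...]
-14 -14 -15 -15 -12 -10  -9 -10  -9] [ 57  58  54  67 102 130 137 138 138 129 143 175 187 184]
282 [  4   5   1  -5 -10 -11 -14 -14 -13 -11  -8  -7  -8  -9] [ 59  57  56  83 119 135 139 138 136 120 111 142 173 181]
283 [  2   4   0  -8 -11 -12 -13 -12 -10  -6  -4  -5  -6  -7] [ 59  55  60  97 129 139 139 137 124  99  88 104 129 153]
284 [  3   3  -4 -11 -13 -13 -14 -11  -8  -5  -3  -5  -4  -5] [ 58  60  83 116 135 141 138 129 108  87  85  93 100 107]
0.04 45 (array([ 0.4793, -0.102 ,  0.0288]), np.float64(0.0012665412070071134)) [-0.1325 -0.1322 -0.1319 -0.1318 -0.1312]
0.058 168 (array([ 0.4781, -0.1024,  0.0274]), np.float64(0.0010219674974085435)) [-0.1304 -0.1304 -0.1302 -0.13   -0.1299]
```

```bash
python3 - <<'E'
from h import *
np.set_printoptions(precision=4,suppress=True,linewidth=160)
b=cv2.imread('pics/side0.png')
cv2.imwrite('pics/s0z.png',cv2.resize(b[266:290,254:286],(800,600),interpolation=cv2.INTER_CUBIC))
x=b.astype(int)
for v in range(270,286): print(v,x[v,258:272,2]-x[v,258:272,0],x[v,258:272].mean(1).astype(int))
E
```

```text
270 [-6 -5 -6 -7 -6 -6 -5 -5 -6 -4 -5 -4 -4 -3] [87 95 93 92 93 92 91 87 83 80 80 79 78 78]
271 [-6 -7 -6 -6 -7 -5 -4 -5 -3 -2 -3 -3 -2 -3] [93 92 90 87 84 80 78 75 71 68 64 62 60 59]
272 [-5 -6 -6 -5 -4 -3 -3 -2 -4 -3 -2 -3 -3 -2] [88 85 81 78 72 66 63 59 56 52 55 58 62 70]
273 [-5 -4 -3 -5 -3 -3 -3 -4 -5 -5 -7 -7 -7 -8] [ 80  76  70  64  57  54  56  59  80  99 107 114 126 142]
274 [ -3  -3  -2  -1  -2   7  17  11  -5 -12  -8  -9  -9  -9] [ 70  63  57  52  60  75  89 112 165 198 193 190 188 186]
275 [  0   0   1  -1  -1  29  90  83  22  -9  -9 -10  -9  -8] [ 58  53  52  56 111 136 118 131 168 189 185 183 182 182]
276 [ 0  3  1  1  1 19 63 46  4 -9 -7 -7 -9 -9] [ 55  55  59  73 157 175 113 100 118 128 135 149 158 171]
277 [ 1  2  3  2  3 18 51 46  9 -5 -8 -8 -9 -9] [ 59  60  61  88 159 176 120  91 100 124 153 172 181 182]
278 [  2   2   0   1   2  15  53  66  33   2 -11 -10 -10  -7] [ 60  57  61 106 126 112  96  79 104 158 184 184 183 183]
279 [  3   1  -1   1   0   4  22  34   6 -10 -12 -10  -9  -8] [ 56  54  77 155 190 164 125  97 146 187 187 183 181 181]
280 [  2   1  -5 -10 -12 -15 -15 -13 -11 -10 -11 -10 -10  -8] [ 58  57  87 128 145 143 141 130 157 187 187 185 182 181]
281 [  4  -1  -8 -14 -14 -14 -15 -14 -10 -10  -9  -9 -10 -10] [ 54  66 103 130 135 134 134 127 145 178 187 187 184 182]
282 [  2  -4  -8  -9 -10 -10  -8  -6  -6  -8  -8  -9  -9  -9] [ 62  83 103 107 107 106 100  95 102 142 177 184 185 185]
283 [-3 -4 -7 -5 -7 -8 -6 -7 -6 -5 -6 -8 -8 -8] [ 81  90  94  93  92  93  95  95  94 104 127 156 170 176]
284 [-7 -6 -7 -6 -7 -6 -5 -6 -4 -4 -5 -4 -4 -4] [ 95  97  98  96  93  89  85  81  79  90 101 106 111 114]
285 [-5 -5 -5 -5 -5 -5 -4 -3 -2 -4 -4 -4 -4 -5] [ 87  84  82  78  77  74  71  67  65  85 101 102 105 104]
```

View pics/s0z.png

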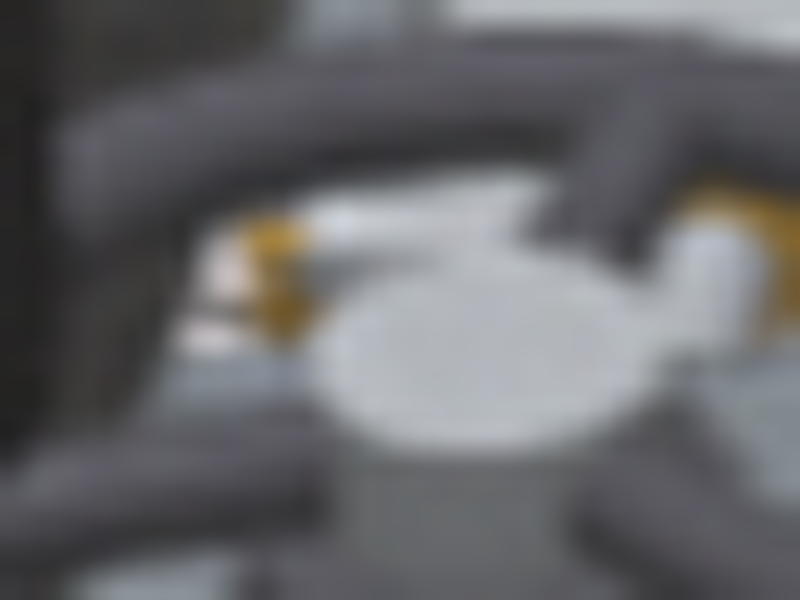

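```bash
python3 - <<'E'
from h import *
np.set_printoptions(precision=4,suppress=True,linewidth=160)
b=shot('side');p=shot('top')
# calibrate side against inner mark: mark seen at u~262, v~278.0
for x in (.428,.4316,.4357): print(x,pix(b,(x,-.1577,.013)))
off=np.array([0,.7])
for v,z in ((274.4,.0255),(275.0,.0255),(275.7,.0255),(279.5,.0130),(279.5,.0145),(279.5,.016)): print(v,z,world(b,264.5,v-.7,z))
a=cv2.imread('pics/top0.png').astype(float);d=a[...,2]-a[...,0]
for v in range(236,243): print(v,d[v,411:421].astype(int),a[v,411:421].mean(1).astype(int))
for z in (.014,.02,.0255): print('top',z,world(p,415.85,238.7,z))
E
```

```text
0.428 [261.5644 277.2626]
0.4316 [263.1673 277.3123]
0.4357 [264.9931 277.3689]
274.4 0.0255 [ 0.4358 -0.1623  0.0255]
275.0 0.0255 [ 0.4362 -0.1647  0.0255]
275.7 0.0255 [ 0.4367 -0.1675  0.0255]
279.5 0.013 [ 0.4355 -0.1634  0.013 ]
279.5 0.0145 [ 0.436  -0.1657  0.0145]
279.5 0.016 [ 0.4364 -0.168   0.016 ]
236 [-13 -13 -13 -13 -10  -8  -8 -14 -16 -15] [172 172 174 185 214 230 226 208 184 179]
237 [ -6  -7  -8  -9 -10  -6  -4  -4  -7  -8] [215 214 195 172 198 231 239 231 210 199]
238 [ 0  0  0 -1  9 14  5  0 -1  1] [229 228 216 177 164 191 226 232 224 226]
239 [ 0  0  0  1 13 26  7  1  0  1] [231 229 220 203 197 194 224 236 235 239]
240 [1 1 0 1 1 3 1 0 0 0] [241 238 222 217 234 238 240 242 242 242]
241 [ 0  0  0 -2  1  0  0 -1  1 -1] [240 239 222 216 238 243 242 243 242 243]
242 [-3 -3 -4 -3 -3 -3 -3 -3 -3 -2] [172 170 155 153 170 174 174 174 175 174]
top 0.014 [ 0.4369 -0.1649  0.014 ]
top 0.02 [ 0.4366 -0.1634  0.02  ]
top 0.0255 [ 0.4364 -0.1621  0.0255]
```

```bash
python3 - <<'E'
from h import *
np.set_printoptions(precision=4,suppress=True,linewidth=200)
I=[];Z=[]
for _ in range(4):
    p=shot('top');I.append(p['img'].astype(float));Z.append(p['range_z']);W=cloud(p)
a=np.mean(I,0)
z=np.mean([cloud({**p,'range_z':r})[...,2] for r in Z],0)
for v in range(214,240): print(v,(z[v,376:418]*1000).round(0).astype(int))
cv2.imwrite('pics/t13.png',cv2.resize(a[205:247,366:426].astype(np.uint8),(780,546),interpolation=cv2.INTER_CUBIC))
E
```

```text
214 [                  12                   11                   11                   12                   11 -9223372036854775808                   11                   12                   13
                   11                   12                   11                   13                   11                   12                   11                   13                   13
                   11                   13                   12                   10                   90                   91                   91                   13                   12
                    9                   11                   11                   12                   10                   13                   12                   14                   11
                   12                   11                   12                   12                   10                   11]
215 [12 11 12  9 12 13 11 11 36 11 12 10 11 12 11  9 12 10 12 90 91 91 91 91 91 90 91 90 11 37 12 11 10 13 15 11 12 11 12 13 12 12]
216 [                  11                   13                   13         
[... 11571 characters left out ...]
    11                   10                   12                   12                   11                   10                   13
                   11                   12                   12                   11                   10                   11                   12                   12                   10
                   11                   11                   13                   13                   11                   13                   12                   13                   13
                   13                   15                   16                   26                   13                   13]<stdin>:8: RuntimeWarning: invalid value encountered in cast
```

View pics/t13.png

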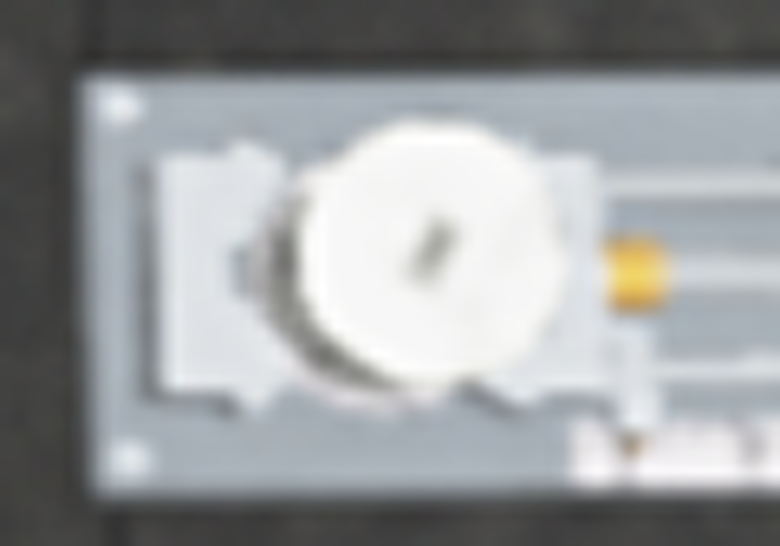

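```bash
python3 - <<'E'
from h import *
np.set_printoptions(linewidth=220)
a0=cv2.imread('pics/t9.png').astype(int).mean(2); p=shot('top');a1=p['img'].astype(int).mean(2)
for v in (216,220,224,226,228,230,232,234): print(v,a0[v,382:412].astype(int));print('   ',a1[v,382:412].astype(int))
E
```

```text
216 [182 200 223 220 203 188 176 177 177 172 193 229 244 249 249 248 248 248 248 248 249 249 242 216 186 176 179 182 180 182]
    [179 195 220 215 199 183 174 170 169 168 187 225 242 248 249 248 248 248 248 248 248 248 240 227 213 189 181 182 182 179]
220 [230 229 230 229 220 200 189 205 242 248 247 247 246 245 245 245 245 244 245 246 247 247 247 246 245 241 222 193 171 137]
    [226 227 227 225 215 195 183 199 240 248 247 246 245 245 244 244 243 242 244 245 246 246 246 245 243 238 229 225 225 220]
224 [228 213 179 187 178 129 144 236 252 248 247 247 246 246 244 230 197 176 212 241 246 245 243 243 245 247 245 225 190 193]
    [225 206 177 179 172 124 139 233 252 248 247 247 246 245 242 229 190 171 207 239 246 244 241 241 244 245 242 232 226 220]
226 [230 214 182 175 164 137 150 232 253 249 247 247 247 246 242 230 215 220 240 246 245 245 246 246 247 247 247 233 216 213]
    [226 210 176 173 161 133 144 227 252 249 247 247 247 246 241 226 211 217 238 244 244 244 245 245 246 246 244 233 227 230]
228 [230 231 223 210 181 148 146 187 243 250 248 247 247 247 247 247 246 245 244 243 242 244
[... 215 characters left out ...]
8 247 247 247 247 247 246 245 244 245 246 248 249 229 181 175 182 179]
    [226 224 227 229 219 177 147 141 172 228 248 248 247 247 247 247 247 246 245 244 242 243 246 246 245 229 215 221 225 226]
232 [230 229 229 231 235 235 218 165 126 125 161 211 243 251 250 249 248 248 246 244 244 246 245 234 212 178 165 179 190 168]
    [225 226 225 227 231 232 211 162 124 120 155 202 239 250 250 249 248 247 246 243 243 243 242 236 230 226 224 225 225 225]
234 [226 225 229 233 229 220 210 212 208 193 176 164 160 171 195 219 231 231 222 200 187 188 185 178 174 174 174 183 187 159]
    [223 221 225 228 226 216 205 207 203 188 172 158 154 169 189 214 227 227 215 181 172 207 226 228 228 228 228 229 228 227]
```

Request:
step_arm:
  rows:
    - {"slide": [0.1, -0.5, 0], "dr": [0, 0, 0], "fingers": 1.5}
    - {"slide": [0.1, -1.0, 0.1], "dr": [0, 0, 0], "fingers": 1.5}
    - {"slide": [0.1, -1.4, 0.1], "dr": [0, 0, 0], "fingers": 1.5}
    - {"slide": [0.1, -1.4, 0.1], "dr": [0, 0, 0], "fingers": 1.5}
    - {"slide": [0.1, -1.4, 0.1], "dr": [0, 0, 0], "fingers": 1.5}

```text
time_s: 36.35
tcp_pos: [0.5155, -0.2767, 0.1068]
orientation: [0.705, 0.005, 0.709, -0.002]
ft_force: [-4.9, -1.7, 7.7]
opening: 0.235
```

```bash
python3 - <<'E'
from h import *
np.set_printoptions(linewidth=220,precision=4,suppress=True)
crank(-18)
a0=cv2.imread('pics/t9.png').astype(int).mean(2); I=[]
for _ in range(3): p=shot('top');I.append(p['img'].astype(float))
c=np.mean(I,0);a1=c.mean(2)
for v in (224,226,230): print(v,a0[v,382:412].astype(int));print('   ',a1[v,382:412].astype(int))
d=c[...,2]-c[...,0]
for v in (238,239,240): print(v,d[v,408:422].astype(int),a1[v,408:422].astype(int))
cv2.imwrite('pics/t14.png',cv2.resize(c[228:248,398:438].astype(np.uint8),(800,400),interpolation=cv2.INTER_CUBIC))
E
```

```text
t [ 0.5155 -0.2767  0.1068] th -4.0 r 0.0416 F [-4.9 -1.7  7.7] op 0.235
[{"slide": [0.5, -1.3, -0.2], "dr": [0, 0, 0], "fingers": 1.5}, {"slide": [0.5, -2.4, -0.9], "dr": [0, 0, 0], "fingers": 1.5}, {"slide": [0.5, -3.3, -1.9], "dr": [0, 0, 0], "fingers": 1.5}, {"slide": [0.5, -3.8, -3.1], "dr": [0, 0, 0], "fingers": 1.5}, {"slide": [0.5, -3.9, -4.4], "dr": [0, 0, 0], "fingers": 1.5}]
224 [228 213 179 187 178 129 144 236 252 248 247 247 246 246 244 230 197 176 212 241 246 245 243 243 245 247 245 225 190 193]
    [224 207 174 181 172 126 138 232 252 248 247 247 246 244 242 227 189 171 206 238 245 244 241 241 243 245 241 232 226 217]
226 [230 214 182 175 164 137 150 232 253 249 247 247 247 246 242 230 215 220 240 246 245 245 246 246 247 247 247 233 216 213]
    [226 211 175 172 159 132 145 227 252 249 247 247 247 246 241 225 211 216 237 244 244 244 245 245 246 246 244 234 226 220]
230 [229 230 230 233 223 182 151 147 177 232 249 249 248 247 247 247 247 247 246 245 244 245 246 248 249 229 181 175 182 179]
    [225 225 227 228 218 175 147 140 171 227 247 248 247 247 247 247 247 246 245 243 242 243 245 246 244 229 214 222 226 229]
238 [-16 -11  -4   0  -1   4  12   9   0   0   0   0   0   0] [175 185 217 226 208 173 166 198 214 222 226 222 226 227]
239 [-17 -11  -1   0   0   8  25  15   1   0   0   0   0   0] [174 183 218 230 224 191 168 211 226 230 235 235 237 237]
240 [-16 -11  -1   0   0   1   7   1   0   0   0   0   0   0] [176 188 223 240 238 217 207 235 240 239 241 241 242 241]
```

View pics/t14.png

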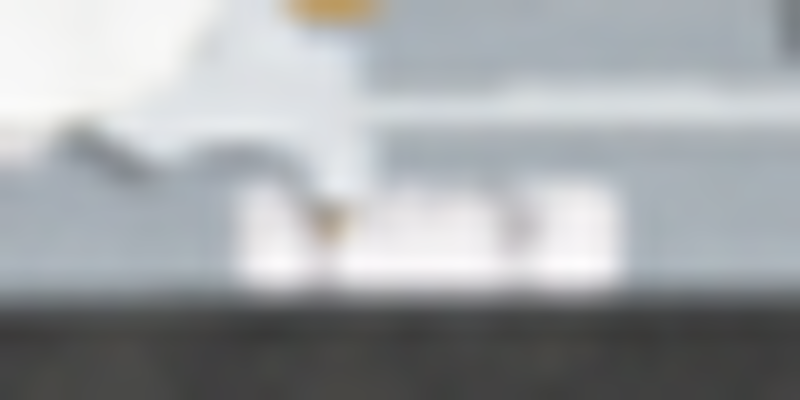

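Request:
step_arm:
  rows:
    - {"slide": [0.1, -0.7, 0], "dr": [0, 0, 0], "fingers": 1.5}
    - {"slide": [0.1, -1.3, -0.2], "dr": [0, 0, 0], "fingers": 1.5}
    - {"slide": [0.1, -1.9, -0.5], "dr": [0, 0, 0], "fingers": 1.5}
    - {"slide": [0.1, -2.4, -0.9], "dr": [0, 0, 0], "fingers": 1.5}
    - {"slide": [0.1, -2.4, -0.9], "dr": [0, 0, 0], "fingers": 1.5}

```text
time_s: 37.0
tcp_pos: [0.5056, -0.3005, 0.1068]
orientation: [0.705, 0.006, 0.709, -0.001]
ft_force: [-6.6, 2.9, 12.3]
opening: 0.237
```

```bash
python3 - <<'E'
from h import *
np.set_printoptions(linewidth=220,precision=4,suppress=True)
crank(-18)
a0=cv2.imread('pics/t9.png').astype(int).mean(2); I=[];S=[]
for _ in range(2): p=shot('top');I.append(p['img'].astype(float));b=shot('side');S.append(b['img'].astype(float))
c=np.mean(I,0);a1=c.mean(2)
for v in (224,226,230): print(v,a0[v,382:412].astype(int));print('   ',a1[v,382:412].astype(int))
d=c[...,2]-c[...,0]
for v in (238,239,240): print(v,d[v,408:422].astype(int),a1[v,408:422].astype(int))
s=np.mean(S,0)
cv2.imwrite('pics/s15.png',cv2.resize(s[266:290,254:286].astype(np.uint8),(800,600),interpolation=cv2.INTER_CUBIC))
E
```

```text
t [ 0.5056 -0.3005  0.1068] th -40.2 r 0.0414 F [-6.6  2.9 12.3] op 0.237
[{"slide": [0.5, -0.9, -0.9], "dr": [0, 0, 0], "fingers": 1.5}, {"slide": [0.5, -1.4, -2.1], "dr": [0, 0, 0], "fingers": 1.5}, {"slide": [0.5, -1.6, -3.5], "dr": [0, 0, 0], "fingers": 1.5}, {"slide": [0.5, -1.3, -4.7], "dr": [0, 0, 0], "fingers": 1.5}, {"slide": [0.5, -0.6, -5.9], "dr": [0, 0, 0], "fingers": 1.5}]
224 [228 213 179 187 178 129 144 236 252 248 247 247 246 246 244 230 197 176 212 241 246 245 243 243 245 247 245 225 190 193]
    [225 208 169 160 161 144 174 247 250 248 247 246 245 244 237 214 176 172 211 239 245 243 240 242 244 244 234 215 224 211]
226 [230 214 182 175 164 137 150 232 253 249 247 247 247 246 242 230 215 220 240 246 245 245 246 246 247 247 247 233 216 213]
    [226 210 174 157 150 132 154 241 252 248 247 247 246 244 236 221 211 218 237 244 244 244 245 246 246 246 241 225 223 207]
230 [229 230 230 233 223 182 151 147 177 232 249 249 248 247 247 247 247 247 246 245 244 245 246 248 249 229 181 175 182 179]
    [225 226 227 228 213 166 135 135 176 232 248 248 247 247 247 247 247 246 245 243 242 244 246 246 244 232 223 225 223 217]
238 [-16 -11  -4   0   1  10  10   0  -1   0   0   0   0   0] [174 185 216 223 194 170 186 218 224 224 226 222 225 227]
239 [-16 -11   0   0   4  26  33   8   2   0   0   0   0   0] [174 184 219 228 215 182 191 226 231 231 235 235 237 237]
240 [-17 -11  -1   0   0   5   9   2   0   0   0   0   0   0] [177 187 223 240 236 214 212 237 240 240 240 241 242 241]
```

View pics/s15.png

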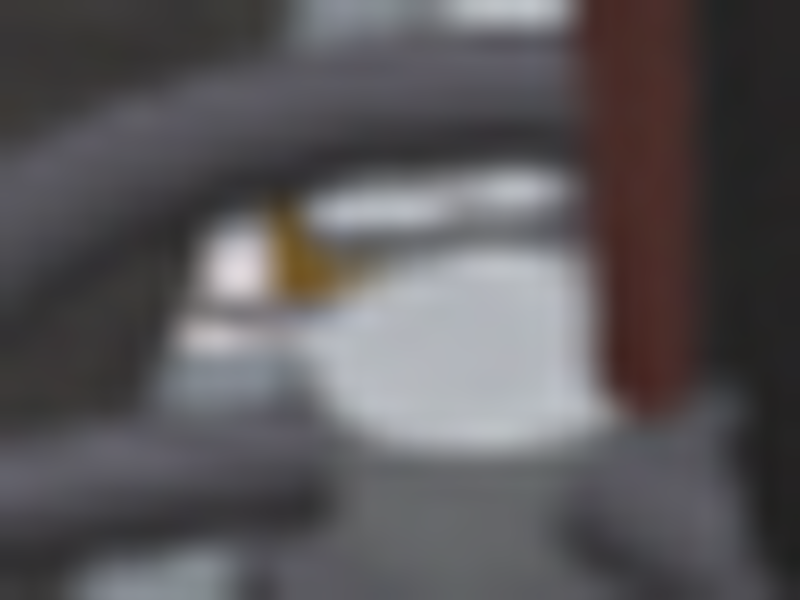

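```bash
python3 - <<'E'
from h import *
np.set_printoptions(linewidth=220,precision=1,suppress=True)
S=[];C=[]
for _ in range(8): b=shot('side');S.append(b['img'].astype(float));C.append(cloud(b))
s=np.mean(S,0);q=np.nanmedian(C,0)*1000
d=s[...,2]-s[...,0]
for v in range(272,281):
    print(v,'rb',d[v,260:271].astype(int)); print('    z',q[v,260:271,2]);print('    y',q[v,260:271,1]);print('    x',q[v,260:271,0])
E
```

```text
272 rb [-4 -4 -3 -2 -3 -2 -2 -1 -1 -1 -1]
    z [82.6 81.6 81.8 81.1 80.1 79.7 79.  79.2 78.3 77.7 77.2]
    y [-245.5 -243.9 -244.  -242.9 -241.2 -240.4 -239.1 -239.3 -237.9 -236.8 -236. ]
    x [443.  444.6 446.6 448.4 450.  451.8 453.6 455.6 457.3 459.1 460.9]
273 rb [-2 -2 -1 -2  2  6 -1 -5 -6 -6 -6]
    z [81.1 80.3 80.  79.  77.7 77.2 76.8 76.  75.3 73.7 25. ]
    y [-246.6 -245.4 -244.8 -243.2 -241.  -240.1 -239.3 -238.  -236.7 -234.2 -158. ]
    x [443.1 444.8 446.7 448.3 449.9 451.7 453.5 455.3 457.  458.6 447.4]
274 rb [ -1   0  -1  -4  13  34   0 -11 -10 -10  -9]
    z [79.9 78.6 77.2 76.3 75.3 23.5 22.8 25.3 25.3 25.2 25.3]
    y [-248.4 -246.2 -244.  -242.4 -240.8 -160.3 -159.1 -162.8 -162.7 -162.5 -162.5]
    x [443.4 444.9 446.4 448.1 449.8 436.5 438.6 441.5 443.7 445.9 448.1]
275 rb [ 0  1 -2 -6 13 62 21 -3 -4 -4 -6]
    z [78.1 75.6 -1.3  9.7 10.1 20.  19.9 22.9 22.5 22.5 22.6]
    y [-249.1 -245.2 -126.5 -143.2 -143.8 -159.  -158.6 -163.1 -162.5 -162.2 -162.4]
    x [443.4 444.6 423.  428.6 431.  436.2 438.4 441.4 443.5 445.7 448. ]
276 rb [ 2  2  3  1 16 71 64 33 1
[... 619 characters left out ...]
138.8 -139.1 -157.8 -159.5 -158.6 -159.4 -159.5 -159.6 -271.8 -270.6 -271. ]
    x [420.5 422.9 428.9 431.5 433.6 436.  438.2 440.5 462.9 464.6 466.6]
279 rb [  0   1   1   0  -1  -3  -7 -10  -9  -9  -8]
    z [-1.9 -1.6 12.1 11.6 12.2 12.  12.5 86.4 86.5 86.7 86.1]
    y [-142.3 -142.7 -163.2 -162.3 -163.1 -162.6 -163.3 -274.7 -274.7 -275.  -273.9]
    x [421.1 423.5 429.9 431.9 434.3 436.5 438.8 461.5 463.4 465.3 467. ]
280 rb [ -4  -9 -11 -12 -13 -11  -9  -8  -9  -9  -9]
    z [-1.7 65.5 66.2 66.3 66.1 66.7 66.7 86.2 86.6 86.6 86.6]
    y [-146.7 -247.3 -248.2 -248.3 -247.9 -248.7 -248.6 -277.7 -278.2 -278.1 -278. ]
    x [421.9 444.5 446.7 448.7 450.6 452.7 454.7 462.  463.9 465.8 467.6]
```

Request:
step_arm:
  rows:
    - {"slide": [0, 0.8, 0.5], "dr": [0, 0, 0], "fingers": 1.5}
    - {"slide": [0, 1.5, 0.8], "dr": [0, 0, 0], "fingers": 1.5}
    - {"slide": [0, 2.1, 0.9], "dr": [0, 0, 0], "fingers": 1.5}
    - {"slide": [0, 2.7, 1.0], "dr": [0, 0, 0], "fingers": 1.5}
    - {"slide": [0, 2.7, 1.0], "dr": [0, 0, 0], "fingers": 1.5}

```text
time_s: 38.1
tcp_pos: [0.5157, -0.272, 0.1069]
orientation: [0.704, 0.006, 0.71, -0.001]
ft_force: [-5.5, 2.4, 4.5]
opening: 0.233
```

```bash
python3 - <<'E'
from h import *
np.set_printoptions(linewidth=220,precision=4,suppress=True)
crank(-18)
I=[]
for _ in range(4): p=shot('top');I.append(p['img'].astype(float))
c=np.mean(I,0);a1=c.mean(2)
d=c[...,2]-c[...,0]
for v in (236,237,238,239,240,241): print(v,d[v,408:422].astype(int),a1[v,408:422].astype(int))
E
```

```text
t [ 0.5157 -0.272   0.1069] th 2.5 r 0.0417 F [-5.5  2.4  4.5] op 0.233
[{"slide": [0.5, -1.3, -0.1], "dr": [0, 0, 0], "fingers": 1.5}, {"slide": [0.5, -2.5, -0.6], "dr": [0, 0, 0], "fingers": 1.5}, {"slide": [0.5, -3.5, -1.5], "dr": [0, 0, 0], "fingers": 1.5}, {"slide": [0.5, -4.1, -2.7], "dr": [0, 0, 0], "fingers": 1.5}, {"slide": [0.5, -4.4, -3.9], "dr": [0, 0, 0], "fingers": 1.5}]
236 [-15 -15 -14 -13 -12 -12  -7  -7 -14 -15 -14 -14 -15 -14] [162 164 168 172 173 198 226 227 208 182 179 178 176 177]
237 [-17 -14 -10  -7  -8  -9  -6  -6  -5  -8  -7  -8  -8  -8] [172 182 202 207 186 189 222 230 218 204 207 200 199 198]
238 [-16 -11  -3   0  -1   2  12   9   0   0   0   0   0   0] [174 185 217 226 211 178 169 199 215 222 227 222 225 227]
239 [-15 -11   0   0   0   7  23  14   1   0   0   0   0   0] [174 183 218 231 225 194 168 211 226 230 235 235 237 237]
240 [-16 -11  -1   0   0   0   7   1   0   0   0   0   0   0] [176 187 223 239 238 217 207 234 240 239 241 241 242 241]
241 [-15 -11  -4   0   0   0   0   0   0   0   0   0   0   0] [174 186 222 240 237 218 214 237 241 240 241 241 241 241]
```

Request:
step_arm:
  rows:
    - {"slide": [0, 0, 0], "dr": [0, 0, 0], "fingers": 5}
    - {"slide": [0, 0, 0], "dr": [0, 0, 0], "fingers": 5}
    - {"slide": [-3, 0, 0], "dr": [0, 0, 0], "fingers": 5}
    - {"slide": [-8, 0, 0], "dr": [0, 0, 0], "fingers": 5}
    - {"slide": [-11, 0, 0], "dr": [0, 0, 0], "fingers": 5}

```text
time_s: 38.8
tcp_pos: [0.518, -0.2735, 0.2198]
orientation: [0.706, 0.005, 0.709, -0.001]
ft_force: [-0.7, -0.2, 0.1]
opening: 0.567
```

```bash
python3 - <<'E'
from h import *
np.set_printoptions(precision=4,suppress=True)
p=shot('top','t16.png');b=shot('side');w=cloud(p)
cv2.imwrite('pics/s16.png',cv2.resize(b['img'][150:310,210:370],(600,600),interpolation=cv2.INTER_CUBIC))
cv2.imwrite('pics/t16a.png',cv2.resize(p['img'][180:280,150:480],(792,240),interpolation=cv2.INTER_CUBIC))
mm=(np.hypot(w[...,0]-.477,w[...,1]+.102)<.045)&(w[...,2]>.083)&(w[...,2]<.11); print('top tin',topcirc(p,mm,.091))
for x in bot.spot_in(p,'weight'): print(x['score'],np.round(x['extent']),world(p,(x['extent'][0]+x['extent'][2])/2,(x['extent'][1]+x['extent'][3])/2,.02))
for nm,ww in(('top',w),('side',cloud(b))):
    m=(np.hypot(ww[...,0]-.414,ww[...,1]-.339)<.1)&(ww[...,2]>.026)&(ww[...,2]<.06);g=ww[m];print(nm,len(g),g.min(0),g.max(0),np.median(g,0)); k=g[g[:,2]>.046];print(len(k),k.mean(0))
    if nm=='top':
        m=(np.hypot(ww[...,0]-.414,ww[...,1]-.339)<.1)&(ww[...,2]>.01)&(ww[...,2]<.026);g=ww[m];print('disc',len(g),g.min(0),g.max(0),(g.min(0)+g.max(0))/2)
print(tcp()[0])
E
```

```text
top tin (array([ 0.477 , -0.1007,  0.028 ]), np.float64(0.0008695070581045156))
0.83 [170. 216. 191. 233.] [0.5033 0.5649 0.02  ]
0.74 [387. 214. 409. 235.] [ 0.482  -0.1116  0.02  ]
0.73 [245. 242. 261. 258.] [0.4161 0.3373 0.02  ]
0.59 [443. 204. 479. 245.] [ 0.4768 -0.3036  0.02  ]
top 54 [0.4048 0.3319 0.0386] [0.4258 0.3525 0.055 ] [0.4165 0.3425 0.0504]
47 [0.4164 0.3431 0.0507]
disc 189 [0.3898 0.3171 0.0101] [0.4423 0.3692 0.0255] [0.416  0.3432 0.0178]
side 24 [0.4201 0.3297 0.0264] [0.4279 0.3536 0.0503] [0.4244 0.3355 0.0416]
8 [0.4235 0.3403 0.0485]
[ 0.5182 -0.2737  0.2192]
```

View pics/s16.png

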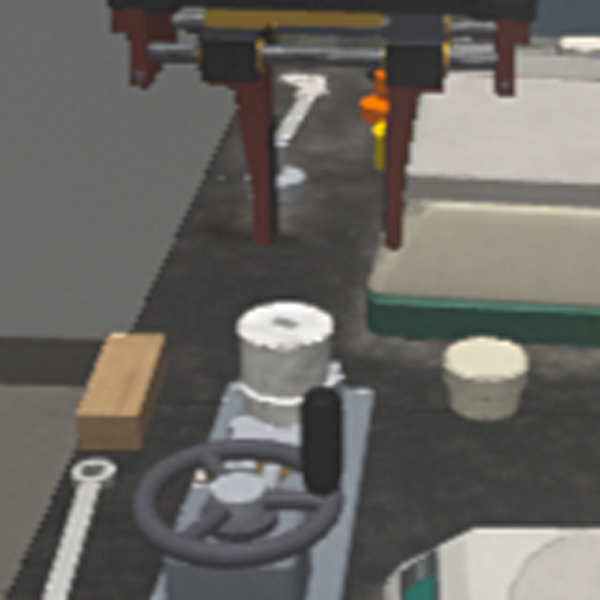

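View pics/t16a.png

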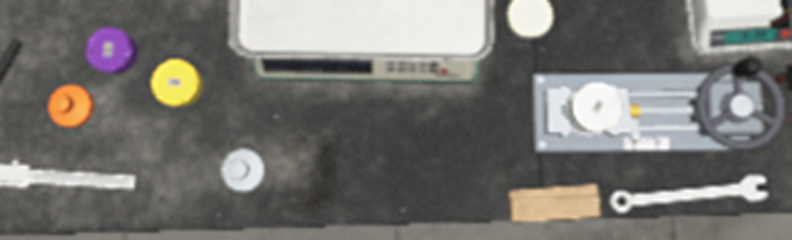

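```bash
python3 - <<'E'
from h import *
print(rel((.4163,.3430,.20),-.03))
E
```

```text
(array([  2.25,  61.57, -10.77]), array([ 1.18, -0.15, -0.28]))
```

Request:
step_arm:
  rows:
    - {"slide": [0, 61.6, -10.8], "dr": [1.2, 0, 0], "fingers": 5}
    - {"slide": [0, 61.6, -10.8], "dr": [1.2, 0, 0], "fingers": 5}
    - {"slide": [0, 61.6, -10.8], "dr": [1.2, 0, 0], "fingers": 5}
    - {"slide": [0, 61.6, -10.8], "dr": [1.2, 0, 0], "fingers": 5}
    - {"slide": [0, 61.6, -10.8], "dr": [1.2, 0, 0], "fingers": 5}

```text
time_s: 39.45
tcp_pos: [0.4749, -0.0245, 0.2176]
orientation: [0.705, 0.013, 0.709, -0.009]
ft_force: [1.5, 0.7, 0.0]
opening: 0.569
```

Request:
step_arm:
  rows:
    - {"slide": [0, 36.9, -6.5], "dr": [0, 0, 0], "fingers": 5}
    - {"slide": [0, 36.9, -6.5], "dr": [0, 0, 0], "fingers": 5}
    - {"slide": [0, 36.9, -6.5], "dr": [0, 0, 0], "fingers": 5}
    - {"slide": [0, 36.9, -6.5], "dr": [0, 0, 0], "fingers": 5}
    - {"slide": [0, 36.9, -6.5], "dr": [0, 0, 0], "fingers": 5}

```text
time_s: 39.95
tcp_pos: [0.4383, 0.2227, 0.2181]
orientation: [0.705, 0.012, 0.709, -0.009]
ft_force: [1.3, -0.2, -0.4]
opening: 0.566
```

```bash
python3 - <<'E'
from h import *
np.set_printoptions(precision=4,suppress=True)
p=shot('top');w=cloud(p)
m=(np.hypot(w[...,0]-.414,w[...,1]-.339)<.1)&(w[...,2]>.01)&(w[...,2]<.026);g=w[m];print('disc',len(g),(g.min(0)+g.max(0))/2,g.max(0)-g.min(0))
m=(np.hypot(w[...,0]-.414,w[...,1]-.339)<.1)&(w[...,2]>.046)&(w[...,2]<.06);g=w[m];print('knob',len(g),g.mean(0))
c=p['img'][225:275,225:290];cv2.imwrite('pics/t17.png',cv2.resize(c,(780,600),interpolation=cv2.INTER_CUBIC))
print(tcp()[0],rel((.4163,.3430,.10),-.03))
E
```

```text
disc 1 [0.3926 0.3318 0.0184] [0. 0. 0.]
knob 0 [nan nan nan]
[0.4378 0.2288 0.2184] (array([11.95, 11.26, -2.4 ]), array([ 0.12, -0.34, -0.45]))<stdin>:5: RuntimeWarning: Mean of empty slice.
  ret = um.true_divide(
```

View pics/t17.png

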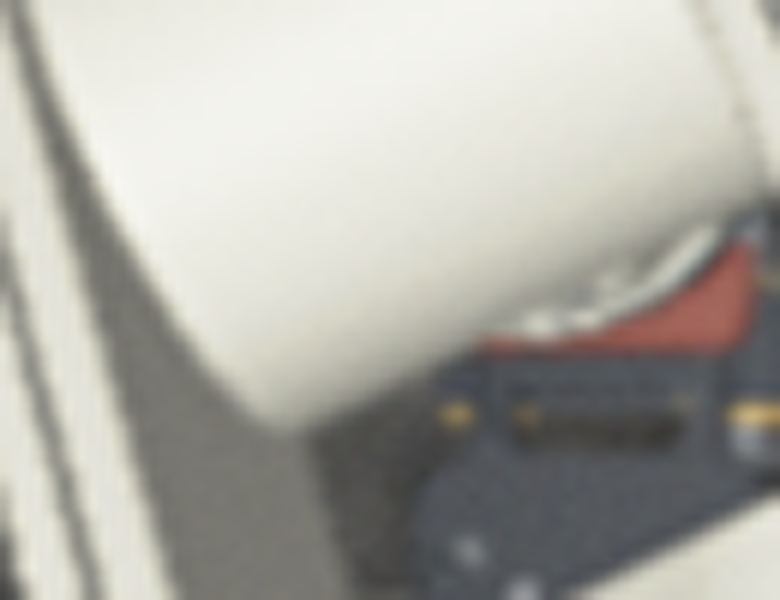

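```bash
python3 - <<'E'
from h import *
np.set_printoptions(precision=4,suppress=True)
b=shot('side');w=cloud(b)
m=(np.hypot(w[...,0]-.416,w[...,1]-.343)<.08)&(w[...,2]>.005)&(w[...,2]<.06);g=w[m];print(len(g),g.min(0),g.max(0),np.median(g,0))
k=g[(g[:,2]>.03)];print('knob',len(k),k.min(0),k.max(0))
cv2.imwrite('pics/s17.png',cv2.resize(b['img'][150:250,240:330],(540,600),interpolation=cv2.INTER_CUBIC))
print(pix(b,(.4163,.343,.05)))
E
```

```text
163 [0.392  0.3151 0.005 ] [0.4446 0.3633 0.0506] [0.4192 0.3335 0.0169]
knob 47 [0.4059 0.3296 0.0309] [0.4278 0.3524 0.0506]
[282.8579 187.1454]
```

View pics/s17.png

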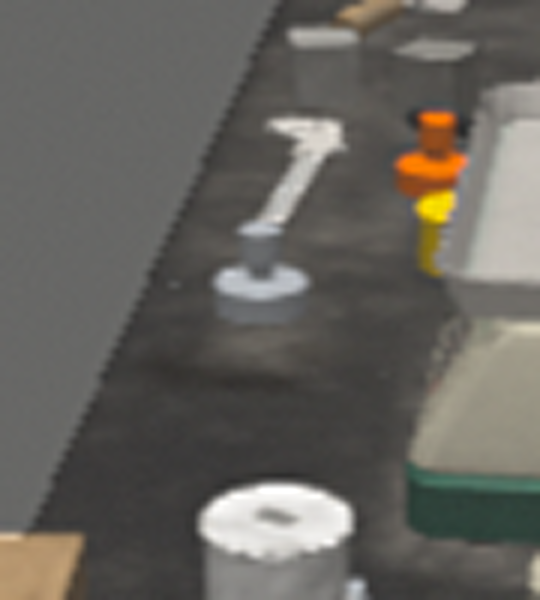

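Request:
step_arm:
  rows:
    - {"slide": [3, 5, -1.1], "dr": [0, 0, 0], "fingers": 5}
    - {"slide": [6, 9, -2], "dr": [0, 0, 0], "fingers": 5}
    - {"slide": [9, 11.3, -2.4], "dr": [0, 0, 0], "fingers": 5}
    - {"slide": [11.9, 11.3, -2.4], "dr": [0, 0, 0], "fingers": 5}
    - {"slide": [11.9, 11.3, -2.4], "dr": [0, 0, 0], "fingers": 5}

```text
time_s: 40.55
tcp_pos: [0.4129, 0.3381, 0.095]
orientation: [0.702, 0.008, 0.712, -0.008]
ft_force: [-0.5, -0.4, -0.9]
opening: 0.571
```

```bash
python3 - <<'E'
from h import *
np.set_printoptions(precision=4,suppress=True)
b=shot('side');w=cloud(b)
m=(np.hypot(w[...,0]-.416,w[...,1]-.343)<.06)&(w[...,2]>.005)&(w[...,2]<.025);g=w[m];print(len(g),g.min(0),g.max(0))
print(tcp()[0],rel((.4165,.3428,.0238),-.03))
cv2.imwrite('pics/s18.png',cv2.resize(b['img'][130:220,240:330],(600,600),interpolation=cv2.INTER_CUBIC))
E
```

```text
107 [0.3923 0.3128 0.0053] [0.4444 0.3656 0.0236]
[0.4143 0.3384 0.0973] (array([7.35, 0.43, 0.29]), array([ 0.32, -0.64, -0.09]))
```

View pics/s18.png

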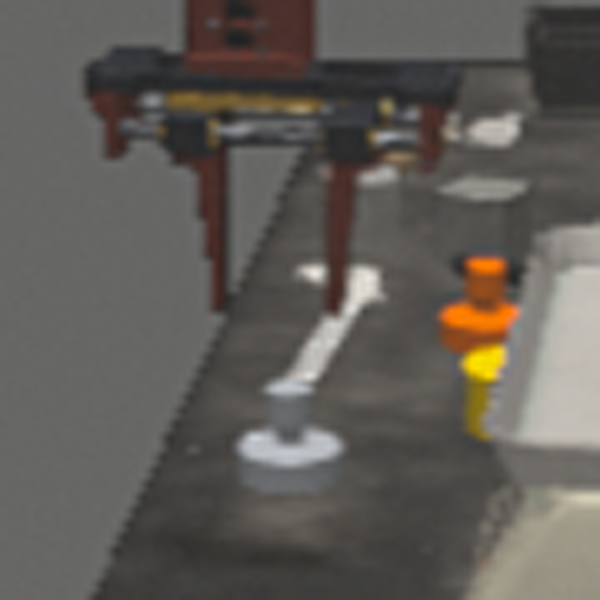

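Request:
step_arm:
  rows:
    - {"slide": [1, 0.4, 0.3], "dr": [0, -0.5, 0], "fingers": 5}
    - {"slide": [3.5, 0.4, 0.3], "dr": [0, -0.5, 0], "fingers": 5}
    - {"slide": [6, 0.4, 0.3], "dr": [0, -0.5, 0], "fingers": 5}
    - {"slide": [7.2, 0.4, 0.3], "dr": [0, -0.5, 0], "fingers": 5}
    - {"slide": [7.3, 0.4, 0.3], "dr": [0, -0.5, 0], "fingers": 5}

```text
time_s: 41.1
tcp_pos: [0.4166, 0.3417, 0.0237]
orientation: [0.706, 0.009, 0.708, -0.009]
ft_force: [0.2, -0.4, 0.1]
opening: 0.568
```

```bash
python3 - <<'E'
from h import *
t,R,s=tcp();print(t,s['ft_force'],rel((.4165,.3430,.0238),-.03))
E
```

```text
[0.41657055 0.34170646 0.02373984] [ 0.17510607 -0.43358169  0.14158212] (array([-0.01,  0.13, -0.01]), array([ 0.27, -0.19, -0.04]))
```

Request:
step_arm:
  rows:
    - {"slide": [0, 0.1, 0], "dr": [0, 0, 0], "fingers": 4}
    - {"slide": [0, 0.1, 0], "dr": [0, 0, 0], "fingers": 1.8}
    - {"slide": [0, 0.1, 0], "dr": [0, 0, 0], "fingers": 1.8}
    - {"slide": [0, 0.1, 0], "dr": [0, 0, 0], "fingers": 1.8}
    - {"slide": [0, 0.1, 0], "dr": [0, 0, 0], "fingers": 1.8}
  newtons: 20

```text
time_s: 41.6
tcp_pos: [0.417, 0.3431, 0.0246]
orientation: [0.706, 0.009, 0.708, -0.008]
ft_force: [0.0, -1.5, 7.9]
opening: 0.262
```

Request:
step_arm:
  rows:
    - {"slide": [0, 0, 0], "dr": [0, 0, 0], "fingers": 1.8}
    - {"slide": [0, 0, 0], "dr": [0, 0, 0], "fingers": 1.8}
    - {"slide": [0, 0, 0], "dr": [0, 0, 0], "fingers": 1.8}

```text
time_s: 41.9
tcp_pos: [0.417, 0.3431, 0.0246]
orientation: [0.706, 0.009, 0.708, -0.008]
ft_force: [-0.5, -0.9, 1.8]
opening: 0.262
```

Request:
step_arm:
  rows:
    - {"slide": [-2, 0, 0], "dr": [0, 0, 0], "fingers": 1.8}
    - {"slide": [-6, 0, 0], "dr": [0, 0, 0], "fingers": 1.8}
    - {"slide": [-10, 0, 0], "dr": [0, 0, 0], "fingers": 1.8}
    - {"slide": [-15, 0, 0], "dr": [0, 0, 0], "fingers": 1.8}
    - {"slide": [-15, 0, 0], "dr": [0, 0, 0], "fingers": 1.8}

```text
time_s: 42.4
tcp_pos: [0.4204, 0.3453, 0.1806]
orientation: [0.709, 0.012, 0.705, -0.006]
ft_force: [0.3, -0.0, -3.6]
opening: 0.257
```

```bash
python3 - <<'E'
from h import *
t,R,s=tcp();print(t,s['opening'],s['ft_force'],rel((.4774,-.1008,.175),-.03))
b=shot('side')
cv2.imwrite('pics/s19.png',cv2.resize(b['img'][110:220,240:330],(540,600),interpolation=cv2.INTER_CUBIC))
w=cloud(b);m=(np.hypot(w[...,0]-t[0],w[...,1]-t[1])<.045)&(w[...,2]<t[2]-.006)&(w[...,2]>t[2]-.03);g=w[m];print(len(g),g.min(0).round(4),g.max(0).round(4))
E
```

```text
[0.42042927 0.34527452 0.18057357] 0.25716085126189536 [ 0.25915941 -0.01548702 -3.55523938] (array([  0.22, -44.45,   6.82]), array([ 0.27,  0.34, -0.48]))
127 [0.3954 0.3154 0.154 ] [0.4488 0.3619 0.1744]
```

View pics/s19.png

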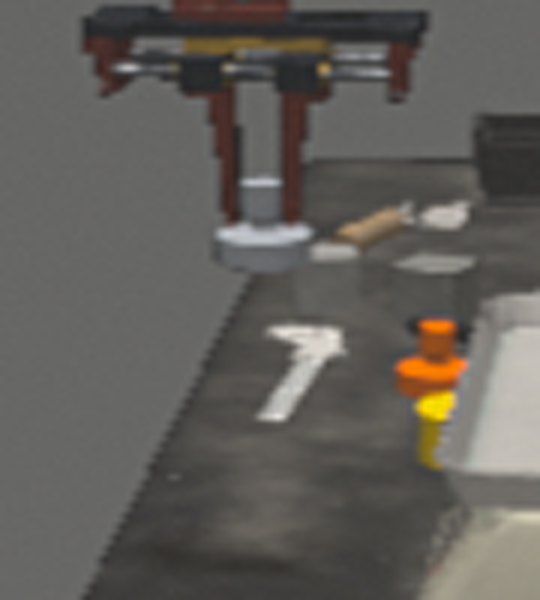

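Request:
step_arm:
  rows:
    - {"slide": [0, -4, 0.6], "dr": [0, 0.3, 0], "fingers": 1.8}
    - {"slide": [0, -9, 1.3], "dr": [0, 0.3, 0], "fingers": 1.8}
    - {"slide": [0, -14, 2.1], "dr": [0, 0.3, 0], "fingers": 1.8}
    - {"slide": [0, -19, 2.8], "dr": [0, 0.3, 0], "fingers": 1.8}
    - {"slide": [0, -24, 3.6], "dr": [0, 0.3, 0], "fingers": 1.8}

```text
time_s: 42.95
tcp_pos: [0.447, 0.1035, 0.1746]
orientation: [0.705, 0.01, 0.709, -0.007]
ft_force: [1.2, -0.2, -2.7]
opening: 0.258
```

Request:
step_arm:
  rows:
    - {"slide": [0, -4.5, 0.7], "dr": [0, 0, 0], "fingers": 1.8}
    - {"slide": [0, -9, 1.4], "dr": [0, 0, 0], "fingers": 1.8}
    - {"slide": [0, -13, 2.1], "dr": [0, 0, 0], "fingers": 1.8}
    - {"slide": [0, -17, 2.8], "dr": [0, 0, 0], "fingers": 1.8}
    - {"slide": [0, -19, 3.1], "dr": [0, 0, 0], "fingers": 1.8}

```text
time_s: 43.45
tcp_pos: [0.4725, -0.0898, 0.1717]
orientation: [0.704, 0.011, 0.71, -0.008]
ft_force: [-0.2, 0.7, -3.3]
opening: 0.26
```

```bash
python3 - <<'E'
from h import *
t,R,s=tcp();print(t,s['opening'],s['ft_force'],rel((.4774,-.1008,.140),-.03))
E
```

```text
[ 0.47246563 -0.08977078  0.17170236] 0.25964736645038095 [-0.17395907  0.68845697 -3.3306015 ] (array([ 3.16, -1.11,  0.55]), array([ 0.19, -0.48, -0.29]))
```

Request:
step_arm:
  rows:
    - {"slide": [0.5, -1.1, 0.5], "dr": [0, -0.5, 0], "fingers": 1.8}
    - {"slide": [2, -1.1, 0.5], "dr": [0, -0.5, 0], "fingers": 1.8}
    - {"slide": [3.5, -1.1, 0.5], "dr": [0, -0.5, 0], "fingers": 1.8}
    - {"slide": [4.5, -1.1, 0.5], "dr": [0, -0.5, 0], "fingers": 1.8}
    - {"slide": [4.5, -1.1, 0.5], "dr": [0, -0.5, 0], "fingers": 1.8}

```text
time_s: 43.95
tcp_pos: [0.4751, -0.0998, 0.1244]
orientation: [0.706, 0.011, 0.708, -0.007]
ft_force: [0.7, 0.2, -3.6]
opening: 0.265
```

```bash
python3 - <<'E'
from h import *
t,R,s=tcp();print(t,s['opening'],s['ft_force'],rel((.4774,-.1010,.1175),-.03))
b=shot('side');w=cloud(b)
for nm,lo,hi in (('wt',.102,.12),('tin',.06,.088)):
    m=(np.hypot(w[...,0]-.477,w[...,1]+.1)<.045)&(w[...,2]<hi)&(w[...,2]>lo);g=w[m];print(nm,len(g),np.percentile(g[:,0],[1,99]),np.percentile(g[:,1],[1,5]),fitcirc(g))
cv2.imwrite('pics/s20.png',cv2.resize(b['img'][180:280,240:330],(540,600),interpolation=cv2.INTER_CUBIC))
E
```

```text
[ 0.47506288 -0.09981345  0.12437008] 0.2646934830674427 [ 0.66523413  0.23020861 -3.63762676] (array([ 0.69, -0.12,  0.24]), array([ 0.22, -0.24, -0.35]))
wt 244 [0.4514254  0.50126502] [-0.12659477 -0.12475139] (array([ 0.47638958, -0.1030321 ,  0.02105523]), np.float64(0.005515298640690487))
tin 244 [0.45372244 0.50527157] [-0.13063504 -0.12987148] (array([ 0.47777253, -0.10132339,  0.02767371]), np.float64(0.0013114218787843898))
```

View pics/s20.png

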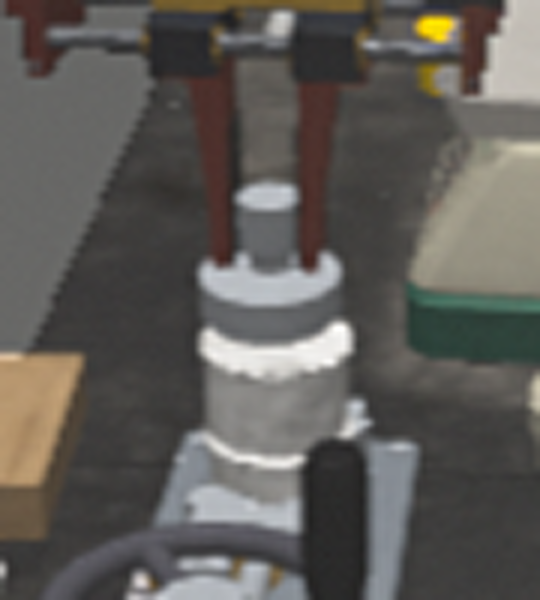

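Request:
step_arm:
  rows:
    - {"slide": [0.1, -0.1, 0.2], "dr": [0, -0.2, 0], "fingers": 1.8}
    - {"slide": [0.3, -0.1, 0.2], "dr": [0, -0.2, 0], "fingers": 1.8}
    - {"slide": [0.5, -0.1, 0.2], "dr": [0, -0.2, 0], "fingers": 1.8}
    - {"slide": [0.6, -0.1, 0.2], "dr": [0, -0.2, 0], "fingers": 1.8}
    - {"slide": [0.6, -0.1, 0.2], "dr": [0, -0.2, 0], "fingers": 1.8}

```text
time_s: 44.5
tcp_pos: [0.4778, -0.101, 0.1194]
orientation: [0.707, 0.011, 0.707, -0.007]
ft_force: [0.7, 0.5, -1.8]
opening: 0.266
```

```bash
python3 - <<'E'
from h import *
t,R,s=tcp();print(t,s['opening'],s['ft_force'],rel((.4774,-.1010,.1165),-.03))
b=shot('side');w=cloud(b)
for nm,lo,hi in (('wt',.098,.11),('tin',.06,.088)):
    m=(np.hypot(w[...,0]-.477,w[...,1]+.1)<.045)&(w[...,2]<hi)&(w[...,2]>lo);g=w[m];print(nm,len(g),np.percentile(g[:,0],[1,99]),np.percentile(g[:,1],[1,5]),fitcirc(g))
E
```

```text
[ 0.47782051 -0.1010374   0.11941269] 0.26575935652596944 [ 0.65196418  0.54226194 -1.83020207] (array([ 0.29,  0.  , -0.04]), array([ 0.22,  0.07, -0.32]))
wt 115 [0.45405477 0.50523438] [-0.12755889 -0.12620831] (array([ 0.47817293, -0.09889355,  0.02674037]), np.float64(0.001359655260624555))
tin 248 [0.45367601 0.50537287] [-0.13182571 -0.13049673] (array([ 0.47795817, -0.10180461,  0.02733227]), np.float64(0.0011699357683004703))
```

Request:
step_arm:
  rows:
    - {"slide": [0, -0.15, 0], "dr": [0, 0, 0], "fingers": 1.8}
    - {"slide": [0.1, -0.15, 0], "dr": [0, 0, 0], "fingers": 1.8}
    - {"slide": [0.2, -0.15, 0], "dr": [0, 0, 0], "fingers": 1.8}
    - {"slide": [0.25, -0.15, 0], "dr": [0, 0, 0], "fingers": 1.8}

```text
time_s: 44.95
tcp_pos: [0.4779, -0.1025, 0.117]
orientation: [0.708, 0.011, 0.707, -0.007]
ft_force: [-0.7, 0.2, 0.9]
opening: 0.265
```

```bash
python3 - <<'E'
from h import *
t,R,s=tcp();print(t,s['opening'],s['ft_force'],rel((.4774,-.1025,.1165),-.03))
for i in range(3):
  b=shot('side');w=cloud(b)
  for nm,lo,hi in (('wt',.096,.108),('tin',.06,.088)):
    m=(np.hypot(w[...,0]-.477,w[...,1]+.1)<.045)&(w[...,2]<hi)&(w[...,2]>lo);g=w[m];print(nm,len(g),np.percentile(g[:,0],[1,99]),np.percentile(g[:,1],[1,5]),fitcirc(g))
E
```

```text
[ 0.47793108 -0.10254915  0.116974  ] 0.26546370928487933 [-0.69030007  0.23408448  0.85208029] (array([ 0.05,  0.  , -0.05]), array([ 0.22,  0.08, -0.32]))
wt 117 [0.45405206 0.5054527 ] [-0.12993248 -0.12886099] (array([ 0.47859095, -0.10157957,  0.0261105 ]), np.float64(0.001735279113722956))
tin 248 [0.45370408 0.50535709] [-0.13128761 -0.12992823] (array([ 0.47779301, -0.10183716,  0.02744442]), np.float64(0.0010461991348674157))
wt 125 [0.45393954 0.50538913] [-0.1294479  -0.12869376] (array([ 0.47863941, -0.10076937,  0.02649494]), np.float64(0.0016298404459374634))
tin 252 [0.45367694 0.50533012] [-0.13115131 -0.13000255] (array([ 0.47780696, -0.1018109 ,  0.02747844]), np.float64(0.0010620065474054043))
wt 132 [0.4539568  0.50540199] [-0.12901367 -0.12866914] (array([ 0.4788412 , -0.10090762,  0.0261858 ]), np.float64(0.0018889485589367921))
tin 247 [0.45365321 0.50534077] [-0.1312965  -0.13017034] (array([ 0.47807711, -0.10187922,  0.02729497]), np.float64(0.001097993384974548))
```

Request:
step_arm:
  rows:
    - {"slide": [0.05, 0, -0.05], "dr": [0, 0, 0], "fingers": 1.8}
    - {"slide": [0.05, 0, -0.05], "dr": [0, 0, 0], "fingers": 2.4}
    - {"slide": [0.05, 0, -0.05], "dr": [0, 0, 0], "fingers": 2.8}
    - {"slide": [0.05, 0, -0.05], "dr": [0, 0, 0], "fingers": 3.5}
    - {"slide": [0.05, 0, -0.05], "dr": [0, 0, 0], "fingers": 4.5}

```text
time_s: 45.6
tcp_pos: [0.4774, -0.1025, 0.1166]
orientation: [0.708, 0.011, 0.707, -0.007]
ft_force: [-0.4, 0.6, 0.1]
opening: 0.456
```

Request:
step_arm:
  rows:
    - {"slide": [-1.5, 0, 0], "dr": [0, 0, 0], "fingers": 5}
    - {"slide": [-5, 0, 0], "dr": [0, 0, 0], "fingers": 5}
    - {"slide": [-9, 0, 0], "dr": [0, 0, 0], "fingers": 5}
    - {"slide": [-12, 0, 0], "dr": [0, 0, 0], "fingers": 5}
    - {"slide": [-12, 5, -2], "dr": [0, 0, 0], "fingers": 5}

```text
time_s: 46.1
tcp_pos: [0.4646, -0.0592, 0.2413]
orientation: [0.711, 0.012, 0.703, -0.01]
ft_force: [1.0, 1.3, 0.4]
opening: 0.572
```

Request:
step_arm:
  rows:
    - {"slide": [0, 4, -2], "dr": [0, 0, 0], "fingers": 5}
    - {"slide": [0, 9, -3], "dr": [0, 0, 0], "fingers": 5}
    - {"slide": [0, 14, -3], "dr": [0, 0, 0], "fingers": 5}
    - {"slide": [0, 19, -3], "dr": [0, 0, 0], "fingers": 5}
    - {"slide": [0, 22, -3], "dr": [0, 0, 0], "fingers": 5}

```text
time_s: 46.6
tcp_pos: [0.4411, 0.1645, 0.2421]
orientation: [0.712, 0.012, 0.702, -0.009]
ft_force: [0.6, -0.0, -0.7]
opening: 0.571
```

```bash
python3 - <<'E'
from h import *
np.set_printoptions(precision=4,suppress=True,linewidth=160)
t,R,s=tcp();print(t,s['ft_force'])
p=shot('top','t22.png');b=shot('side');w=cloud(p);q=cloud(b)
m=(np.hypot(w[...,0]-.477,w[...,1]+.102)<.04)&(w[...,2]>.103)&(w[...,2]<.118); print('disc',m.sum(),topcirc(p,m|((np.hypot(w[...,0]-.477,w[...,1]+.102)<.04)&(w[...,2]>.118)),.110))
for nm,lo,hi in (('wt',.094,.107),('tin2',.06,.088),('tin1',.04,.052)):
    m=(np.hypot(q[...,0]-.477,q[...,1]+.1)<.045)&(q[...,2]<hi)&(q[...,2]>lo)&(q[...,1]<-.1);g=q[m];print(nm,len(g),np.percentile(g[:,0],[1,99]),np.percentile(g[:,1],[1,5]),fitcirc(g))
cv2.imwrite('pics/s22.png',cv2.resize(b['img'][150:310,210:370],(600,600),interpolation=cv2.INTER_CUBIC))
cv2.imwrite('pics/t22a.png',cv2.resize(p['img'][195:255,360:480],(800,400),interpolation=cv2.INTER_CUBIC))
a=p['img'].astype(int);d=a[...,2]-a[...,0]
for v in (238,239,240,241): print(v,d[v,408:422],a[v,408:422].mean(1).astype(int))
E
```

```text
[0.4411 0.1645 0.2421] [ 0.6183 -0.0048 -0.6603]
disc 215 (array([ 0.4773, -0.1002,  0.0257]), np.float64(0.0007258541878807193))
wt 124 [0.4542 0.5037] [-0.129  -0.1287] (array([ 0.478 , -0.101 ,  0.0268]), np.float64(0.0010392485889786432))
tin2 252 [0.4536 0.5054] [-0.131  -0.1297] (array([ 0.4779, -0.1014,  0.0275]), np.float64(0.0010945755633131689))
tin1 74 [0.45   0.5076] [-0.1326 -0.1314] (array([ 0.4788, -0.1016,  0.0285]), np.float64(0.0015024143923848103))
238 [-17 -14  -2  -1   0   3  14   9  -1  -1   0   0   0  -1] [183 192 223 231 217 185 177 208 222 228 232 228 231 233]
239 [-16 -11  -2   0   1   8  24  11   2   0   0   0   0   0] [182 192 223 235 230 202 177 218 231 235 239 239 240 241]
240 [-17 -11  -1   0   0   1   4   2   1   0   0   0   1   0] [187 195 228 243 243 222 216 240 244 243 244 244 245 244]
241 [-16 -11  -2   0   0   0  -1   0   0   1   0   0   0   0] [180 195 229 245 243 225 222 243 245 245 246 245 246 246]
```

View pics/s22.png

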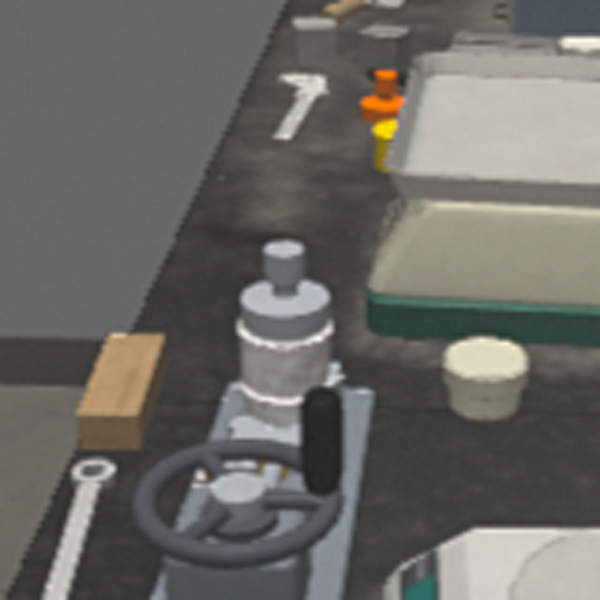

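View pics/t22a.png

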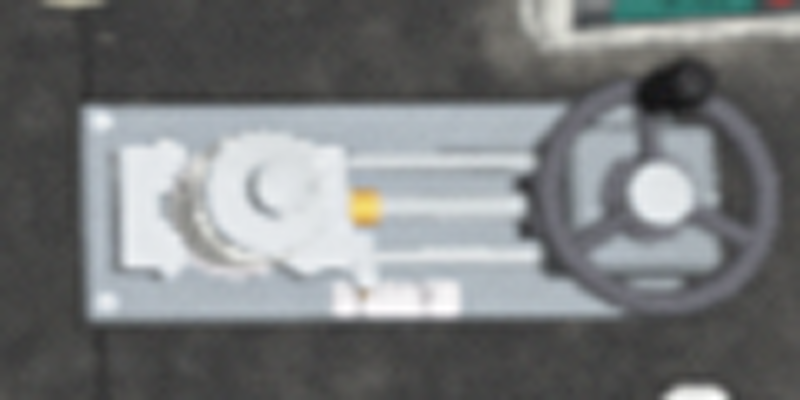

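```bash
python3 - <<'E'
from h import *
p=bot.read_camera('top')
for l in ('wood_block','spanner','vent_cap','petri_0'): 
    r=bot.spot_in(p,l); print(l,[(round(x['score'],2),np.round(x['extent'])) for x in r[:2]])
print(bot.close_job())
E
```

```text
wood_block [(0.71, array([365., 255., 397., 275.]))]
spanner [(0.6, array([414., 250., 466., 266.]))]
vent_cap []
petri_0 [(0.72, array([356., 136., 372., 154.]))]
the job is handed in; nothing more can be done
None
```

I finished the job in the order asked and handed it in at about 47 s; no verdict came back.

**What I did**
1. I cranked the handwheel open to the outer long mark.
2. I stacked the two white tins on the pad; only two were on the bench. I left the purple and yellow look-alikes alone.
3. I cranked the wheel back about three turns to the inner long mark.
4. I set the steel hold-down weight on the top tin. I left the orange look-alike alone.

**What the last checks showed**
- **Column:** it is upright. The two tins and the weight line up to within about 1 mm in the side view.
- **Bystanders:** nothing looked moved in the last pictures. The detector's final pass found the wood block, spanner and petri dish near their first positions and missed the vent cap. The cap is in its place in the side view.

**Less certain**
- **Pointer setting:** the pointer stands about 12 mm above the scale and the cameras see about 3 mm per pixel. I judge it to be on the inner mark to within about 0.5–1 mm. The top and side views disagreed by up to 2 mm.
- **Outer mark:** by the same scale, the jaw stood about 0.5 mm past the outer mark while I stacked.
- **Closing push:** while checking the inner mark I went about 1 mm past it and came back. The tins moved only about 1 mm towards the fixed jaw, less than the 2 to 6 mm you described. The jaw did touch the lowest tin, but a little play may remain around it.

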